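Pry up and shim a valve magazine, then load it

ROBOT

A 6-joint arm with a two-finger parallel gripper is mounted at the origin on the work surface. World frame = base frame: x ahead of the robot, y to its left, z up, the work surface at z = 0. Lengths are in m, angles in rad, forces in N, time in s.
With the tool pointing down it reaches from about 0.425 to 0.95 m from the base axis. Payload 14.7 kg.
Tool frame: the origin (TCP) lies on the centre line of the jaws, within the pads' length; the fingertips stand 19 mm ahead of it and the grasp point (between the pads) is the TCP; z points along the fingers, x is the direction in which the jaws open and shut, and the axes are right-handed (so a half turn about z gives the same grasp; the last joint's range is limited). The gripper opens to 85 mm and grips with 20 to 120 N. Pads are 22 mm wide; open, the fingers measure 114 mm over their backs; the gripper's body (76 mm by 85 mm) begins 54 mm behind the grasp point. The pads swing forward as they close: fully open they stand 13 mm farther back than shut.
Start: joints at [-1.319, 0.48, 1.596, -0, 1.065, -0.047], TCP at [0.191, -0.621, 0.25] pointing down, gripper open.
Joint ranges: [-2.75, 2.75], [-0.82, 2.05], [0.23, 2.67], [-1.56, 4.7], [0.09, 2.69], [-2.92, 2.92]. Speed limits (rad/s): [1.89, 1.89, 2.39, 3.01, 3.01, 3.01].

INTERFACE

Orientations are given as a rotation vector (axis times angle).
In Python, from workcell import manip, cams, ticket, regions_of gives the robot as it stands.
- The arm moves only by the tool play_rows, never from a script. Its argument "deltas" is a list of rows, each an object of numbers: "hand": the opening, from 0 (shut) to 1 (fully open); "tx", "ty", "tz": the shift along the world's x, y, z in mm; "wx", "wy", "wz": the turn, a rotation vector about the world's x, y, z in degrees. A call has 1 to 12 rows; each row shifts and turns the commanded pose from where the row before left it; what a row does not reach is not made up. A row lasts 1/10 s, in which the tool goes at most 50 mm and 8.59 degrees, less where a joint would pass 70% of its speed; a pose out of reach is approached as far as the arm can. A call with a gripper value outside its range is refused whole. The fingers move at their own pace and stop on an object; "force" is the grip in N (left out, the last holds). Time passes only in rows, so rows that do not move let the fingers close. It gives the time, the measured TCP pose, the force and the opening at its end, in the units of the state.
- manip.get_state(): the state, without advancing time (a new reading comes with each control period).
- cams.get_image(name): name is "scene" or "top" or "wrist"; returns a dict with "pixels" (400x640x3 uint8, blue, green, red), "K" (3x3 intrinsics, pixels), "R" (3x3) and "t" (3): a world point X has camera coordinates R X + t. Camera axes: x right, y down, z forward; pixel columns grow to the right and rows downward; lengths in m; the calibration is good to about 2 mm. A picture is of the moment at which its call begins. There is no depth.
- ticket.close_job(): hands the job in, once; it reports no verdict.
Trained networks look in the newest picture that a camera, given by its name, has taken for a name from the list of things; names that differ only in an ending like _2 or _b are one class to them, and where a whole thing is asked for, a point or a joint stands for the part that bears it (a point fixed in the world has none). Each returns a list of dicts, best first, with "p" (0 to 1); they miss things now and then, are a little off and sometimes report something else, mostly with a low value. They report only what shows in the picture. A call takes as long as a camera call.
- regions_of(camera, name): "mask" (400x640 bool, what is visible of it) and "uv" ([column, row] in pixels, amid what is visible of it).
The state is a dict: "clock": time; "joint_pos": joint angles; "qd": joint speeds; "tau": joint torques, N m; "ee_pos": TCP position; "orientation": TCP orientation; "force": force on the tool from outside, world axes, zero at the start; "wrist_torque": the same for the moment, N m; "opening": opening from 0.0 (shut) to 1.0 (fully open).
Only numpy, scipy, OpenCV 4.12 (cv2) and the standard library are available. Lean on these libraries where they do the work, as an engineer would, in place of code of your own. Each camera call takes 0.05 s, during which the arm holds its last target.

TASK

The heavy valve magazine lies dead level, so valves will not roll down to its gate: with the steel pry bar, over the fulcrum block, lever the magazine up by its lifting rod, slip the aluminium shim well under the raised end, and let the magazine down on the shim and take the bar out. Then load all the brass valves on the bench into the chute one by one so that they lie in a line down to the gate in order of size, the fattest at the gate, the middle one next and the slim ones behind. Lay the pry bar back flat on its rubber mat, and leave the other things on the bench as they are.

Things in the scene. Friction and masses are not known exactly. Their poses are not given: they have to be found in the camera images.
- stand: Valve magazine, fixed to the bench; origin on the bench, z up, +x along the chute from the end to be levered up towards the gate and hinge. In this frame (mm): its heavy grey bed (2 kg) spans x -100..94, y -75..65, hinged about y at x 100, z 11; when level its underside is 4 and its top 18 above the bench. Rod and fulcrum are in front of it at y -45. Hinge brackets at x 100, y -86 and 76, 34 high.
- bed_end (a point): Middle of the lower edge of the bed's raised end (stand frame: x -100, y 40) beside the lifting rod, where the front is clear for the shim from y -10 to 65; when level it is 4 mm above the bench. Frame tilts with the magazine.
- fulcrum (a point): Middle of the round crest (a 12 mm bar along y, top 36 mm above the bench, where this point is) of the fixed steel fulcrum block, at x -185, y -45 mm in the stand's frame, 60 mm from the rod; 34 mm along x, 50 mm along y. Two cheeks up to 42 mm above the bench leave a 38 mm wide saddle for the bar. Axes as the stand's.
- rod (a point): Centre of the steel lifting rod, 12 mm diameter along y, 46 mm clear between its two brackets, 25 mm in front of the bed's raised end (open gap of 19 mm between). When level its underside is 24 mm above the bench. Raising it here takes about 15 N (heavy bed, stiff hinge); it sinks slowly by itself when nothing holds it. Frame tilts with the magazine.
- gate (a point): Foot of the gate: point on the chute floor (top of the bed), mid-chute, at the gate's face; x points along the chute past the gate (valves lie at negative x), y across, z square to the floor. Tilts with the magazine. Gate 24 mm high; chute 180 mm long from the 6 mm high back stop to the gate, 54 mm wide between 6 mm high side walls.
- rack (a joint): Tilt of the magazine about its hinge, rad: 0 level (as it starts), growing as the end with the rod rises; the shim holds it at about 0.08 to 0.10; the bar, with its handle end pressed right down to the bench, raises it to about 0.12.
- mat: Thin black rubber mat for the pry bar, fixed, 320 x 110 x 3 mm; origin at the middle of its underside, x along its length.
- bar_grip (a point): Balance point of the steel pry bar (0.55 kg, 280 long, 16 wide, mm), half-way up its 16 x 16 shank and 8 above its underside; x to the toe, z up. The shank reaches 127 back (handle end) and 108 ahead, then a toe 6 thick, flush with the underside, to 153 ahead. Over the fulcrum, toe under the rod, handle end pressed down to the bench, it stays down when let go and keeps the magazine up. Starts on the mat.
- bar_toe (a point): Very end of the pry bar's thin toe, half-way up the toe (3 mm above the underside); axes as the bar's.
- shim_tab (a point): Middle of the upright tab of the aluminium shim (about 0.16 kg), 34 mm above its underside: hold the shim here. The tab is 12 mm thick (y), 22 mm long (x), and stands from 18 to 50 mm above the underside. x points along the shim to its nose, z up.
- shim_nose (a point): Middle of the nose end face of the shim's tongue (80 long, 36 wide, 18 mm thick), 9 mm above its underside and 67 mm ahead of the tab's middle; the front 56 mm of the tongue can go under the magazine.
- valve_big_c (a point): Centre (mid-length, on the axis) of the fattest brass air release valve: a turned cylinder 30 mm in diameter and 46 mm long, its ends slightly domed, that lies on its side; its axis is the y axis of this frame. It starts lying on the bench in front of the magazine and, on the bench, stays where it is put; in the tilted chute it rolls freely.
- valve_mid_c (a point): Centre (mid-length, on the axis) of the middle-sized brass air release valve: a turned cylinder 24 mm in diameter and 46 mm long, its ends slightly domed, that lies on its side; its axis is the y axis of this frame. It starts lying on the bench in front of the magazine and, on the bench, stays where it is put; in the tilted chute it rolls freely.
- valve_s1_c (a point): Centre (mid-length, on the axis) of a slim brass air release valve: a turned cylinder 18 mm in diameter and 46 mm long, its ends slightly domed, that lies on its side; its axis is the y axis of this frame. It starts lying on the bench in front of the magazine and, on the bench, stays where it is put; in the tilted chute it rolls freely.
- valve_s2_c (a point): Centre (mid-length, on the axis) of a slim brass air release valve: a turned cylinder 18 mm in diameter and 46 mm long, its ends slightly domed, that lies on its side; its axis is the y axis of this frame. It starts lying on the bench in front of the magazine and, on the bench, stays where it is put; in the tilted chute it rolls freely.
- valve_s3_c (a point): Centre (mid-length, on the axis) of a slim brass air release valve: a turned cylinder 18 mm in diameter and 46 mm long, its ends slightly domed, that lies on its side; its axis is the y axis of this frame. It starts lying on the bench in front of the magazine and, on the bench, stays where it is put; in the tilted chute it rolls freely.
- teaglass: Tulip tea glass, 85 mm tall, on the saucer; bystander
- saucer: Thin brass saucer, 104 mm across; bystander
- lens: Round glass dial lens, 48 mm across, 5 mm thick, lying on the bench; origin under its centre; bystander
- screwdriver: Jeweler's screwdriver, 150 mm long; bystander
- jar: Small glass jar, 56 mm across, 70 mm tall; bystander
- tin: Low tin, 64 mm across, 50 mm tall; bystander
- flatblock: Small wooden block 50 x 35 x 22 mm; bystander

How it is judged:
On the way, in this order (a step that is already met when the one before it is completed fails the run):
1. the magazine is levered up by the pry bar, its toe under the lifting rod (value of joint rack above 0.075 rad and distance between bar_toe and rod below 0.035 m), for 0.2 s.
2. with the bar still under the rod the shim's tongue is at least 15 mm under the raised end (x of shim_nose in the frame of stand between -0.085 and 0.02 m and y of shim_nose in the frame of stand between -0.075 and 0.068 m and height (world z) of shim_nose below 0.014 m and value of joint rack above 0.065 rad and distance between bar_toe and rod below 0.035 m), for 0.2 s.
3. the magazine rests on the shim and the bar is out from under the rod (x of shim_nose in the frame of stand between -0.085 and 0.02 m and y of shim_nose in the frame of stand between -0.075 and 0.068 m and height (world z) of shim_nose below 0.014 m and value of joint rack between 0.065 and 0.14 rad and contact force between shim and stand above 1 N and distance between bar_toe and rod above 0.045 m), for 0.2 s.
4. all valves are in the chute, fattest at the gate, middle one next, slim ones behind (x of valve_big_c in the frame of gate between -0.135 and 0 m and y of valve_big_c in the frame of gate between -0.012 and 0.012 m and z of valve_big_c in the frame of gate between 0 and 0.022 m and x of valve_mid_c in the frame of gate between -0.135 and 0 m and y of valve_mid_c in the frame of gate between -0.012 and 0.012 m and z of valve_mid_c in the frame of gate between 0 and 0.022 m and x of valve_s1_c in the frame of gate between -0.135 and 0 m and y of valve_s1_c in the frame of gate between -0.012 and 0.012 m and z of valve_s1_c in the frame of gate between 0 and 0.022 m and x of valve_s2_c in the frame of gate between -0.135 and 0 m and y of valve_s2_c in the frame of gate between -0.012 and 0.012 m and z of valve_s2_c in the frame of gate between 0 and 0.022 m and x of valve_s3_c in the frame of gate between -0.135 and 0 m and y of valve_s3_c in the frame of gate between -0.012 and 0.012 m and z of valve_s3_c in the frame of gate between 0 and 0.022 m and x of valve_big_c in the frame of gate above -0.02 m and x of valve_mid_c in the frame of gate above -0.048 m and x of shim_nose in the frame of stand between -0.085 and 0.02 m and y of shim_nose in the frame of stand between -0.075 and 0.068 m and height (world z) of shim_nose below 0.014 m and value of joint rack between 0.065 and 0.14 rad and contact force between shim and stand above 1 N), for 0.2 s.
At the end, for the whole second after the job is handed in: Magazine tilted 0.065-0.14 rad, resting on the shim (nose 15 mm or more under it); all valves at rest in the chute within 135 mm of the gate: fattest against it (axis within 20 mm), middle next (48 mm), slim behind; bar flat, right way up, within 60 x 50 mm of the mat's middle (all of step 4 and linear speed of each of valve_big, valve_mid, valve_s1, valve_s2, valve_s3, bar below 0.03 m/s and x of bar_grip in the frame of mat between -0.06 and 0.06 m and y of bar_grip in the frame of mat between -0.05 and 0.05 m and height (world z) of bar_grip below 0.017 m and angle between bar_grip's own z axis and vertical below 0.1 rad); the robot touches nothing.
It fails at once if a bystander (tea glass, saucer, lens, screwdriver, jar, tin or wooden block) is moved over 30 mm (distance of any of teaglass, saucer, lens, screwdriver, jar, tin, flatblock from where it was at the start of the episode above 0.03 m).
Of valve_s1, valve_s2, valve_s3 only 1 to 3 are there at a start; the rules pass over those that are not, and their reading is None.
At some moment in a run one of shim, valve_s1, valve_s2, valve_s3 may be knocked a few centimetres aside while the robot is not near it.
It also fails if it takes over 210 s, if anything falls off the work surface, if the arm or the gripper's body presses on something with over 40 N, if the wrist force passes 120 N, or if a joint passes its speed limit or range.

## Working session

There is one attempt and no reset: what is moved stays moved. The work goes in short steps, Python scripts to look and compute and a tool call to move; the robot and the scene stay as the last step left them, time stands still between calls to the robot, and variables do not carry over. Pictures are saved under pics/ and viewed, and the job is handed in when it is done.

Besides the shell and the picture viewer there is one more tool, called after "Emit:" by a JSON object that holds its "op" and its "data", one argument or row to a line. play_rows: Moves the arm, as the interface text tells. Its arguments: {"type":"object","properties":{"deltas":{"type":"array"},"force":{"type":"number"}},"required":["deltas"]}

```bash
ls; mkdir -p pics; python3 - <<'E'
from workcell import manip,cams
import cv2
print(manip.get_state())
for n in ["scene","top","wrist"]:
    d=cams.get_image(n); cv2.imwrite(f"pics/{n}0.png",d["pixels"]); print(n,d["K"],d["R"],d["t"])
E
```

```text
pics
{'clock': 0.0, 'joint_pos': array([-1.31858209e+00,  4.80838131e-01,  1.59686662e+00, -1.10881334e-05,
        1.06509272e+00, -4.65977247e-02]), 'qd': array([-0.00034066, -0.0001269 , -0.0015218 , -0.0010597 ,  0.0019338 ,
        0.00050416]), 'tau': array([-4.83908487e-03, -9.50651908e+01, -4.30189312e+01, -4.12583004e-04,
        1.23863469e-02, -3.52370898e-05]), 'ee_pos': array([ 0.19127239, -0.62081809,  0.24967099]), 'orientation': array([-2.52675651e+00,  1.86557668e+00,  1.47774096e-03]), 'force': array([-0.02318403,  0.20459228,  0.2268823 ]), 'wrist_torque': array([-0.01047878,  0.03952526,  0.01469405]), 'opening': 0.997268482952472}
scene [[396.75996741   0.         324.96708928]
 [  0.         396.75996741 197.30672877]
 [  0.           0.           1.        ]] [[ 0.70781019  0.70639339  0.00362202]
 [ 0.54166444 -0.53944532 -0.6446692 ]
 [-0.45343618  0.45826534 -0.76445308]] [-0.37189555 -0.26010619  1.48601168]
top [[470.91601346   0.         319.70931906]
 [  0.         470.91601346 200.56740092]
 [  0.           0.           1.        ]] [[-0.01422896 -0.99984652  0.01022147]
 [-0.99765024  0.01351105 -0.06716728]
 [ 0.06701887 -0.01115317 -0.99768937]] [-0.01566899  0.54702871  1.49665727]
wrist [[312.8991614    0.         318.89202295]
 [  0.         312.8991614  201.81544407]
 [  0.           0.           1.        ]] [[ 0.29496656 -0.9555067  -0.00129731]
 [-0.91674521 -0.28338309  0.28155328]
 [-0.26939368 -0.0818595  -0.95954472]] [-0.65052603 -0.03629526  0.37870576]
```

View pics/scene0.png

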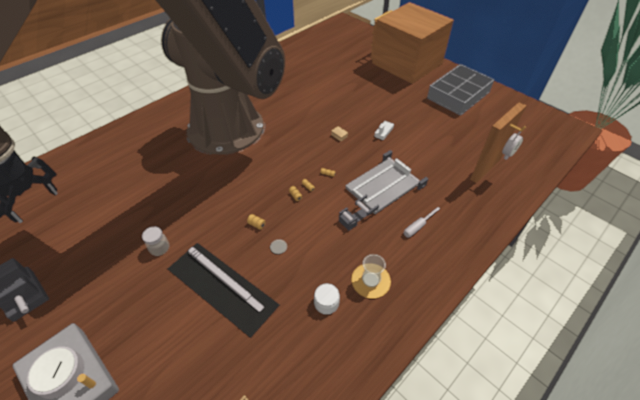

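View pics/top0.png

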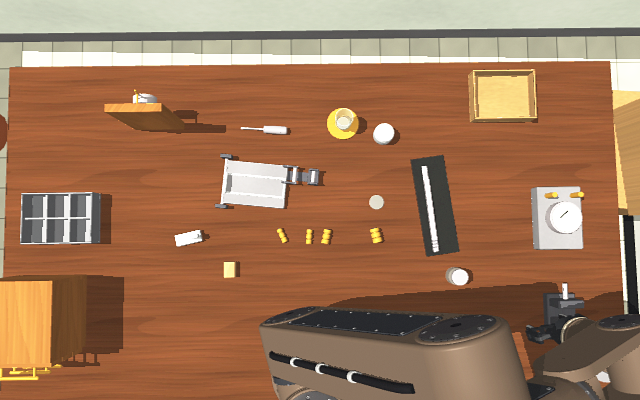

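```bash
cat > h.py <<'E'
import numpy as np, cv2
from workcell import manip,cams,regions_of
def px2w(d,uv,z):
    uv=np.atleast_2d(np.asarray(uv,float)); 
    r=np.c_[uv,np.ones(len(uv))]@np.linalg.inv(d["K"]).T@d["R"]
    c=-d["R"].T@d["t"]; s=(z-c[2])/r[:,2]
    return c+s[:,None]*r
def w2px(d,X):
    X=np.atleast_2d(X)@d["R"].T+d["t"]; p=X@d["K"].T
    return p[:,:2]/p[:,2:]
def crop(d,name,x0,y0,x1,y1,f):
    cv2.imwrite(name,cv2.resize(d["pixels"][y0:y1,x0:x1],None,fx=f,fy=f,interpolation=cv2.INTER_CUBIC))
E
python3 - <<'E'
from h import *
d=cams.get_image("top"); crop(d,"pics/topc.png",160,110,460,300,2.6)
w=cams.get_image("wrist")
crop(w,"pics/w1.png",0,0,640,400,1.2)
for cam,dd in (("top",d),):
  for n in ["stand","fulcrum","rod","mat","bar_grip","shim_tab","valve_big_c","valve_mid_c","valve_s1_c","lens","screwdriver","jar","tin","flatblock","saucer","teaglass"]:
    for r in regions_of(cam,n)[:4]:
        if r["p"]>0.25:
            print(n,round(r["p"],2),np.round(r["uv"],1),r["mask"].sum(),px2w(dd,r["uv"],0.01)[0].round(3))
E
```

```text
stand 0.65 [255.7 180.8] 3258 [0.614 0.183 0.01 ]
fulcrum 0.75 [188.5 236.1] 307 [0.439 0.399 0.01 ]
rod 0.65 [253.8 185.3] 2883 [0.6   0.189 0.01 ]
rod 0.48 [437.3 202.4] 2879 [ 0.536 -0.405  0.01 ]
mat 0.71 [435.2 204.8] 2950 [ 0.529 -0.398  0.01 ]
mat 0.53 [381.7 131.7] 349 [ 0.77  -0.229  0.01 ]
bar_grip 0.7 [431.  206.5] 539 [ 0.523 -0.384  0.01 ]
shim_tab 0.52 [191.  238.5] 335 [0.431 0.391 0.01 ]
valve_big_c 0.59 [372.7 232. ] 125 [ 0.443 -0.193  0.01 ]
valve_big_c 0.3 [282.1 235.7] 93 [0.436 0.099 0.01 ]
valve_mid_c 0.56 [326.4 235. ] 109 [ 0.436 -0.043  0.01 ]
valve_mid_c 0.47 [277.5 127.1] 168 [0.79  0.111 0.01 ]
valve_s1_c 0.32 [231.9 268.5] 198 [0.333 0.261 0.01 ]
lens 0.67 [380.  203.1] 166 [ 0.536 -0.218  0.01 ]
screwdriver 0.51 [275.2 128.1] 186 [0.786 0.119 0.01 ]
jar 0.88 [454.  274.7] 320 [ 0.303 -0.451  0.01 ]
flatblock 0.51 [231.  268.4] 187 [0.334 0.263 0.01 ]
saucer 0.87 [339.1 128.9] 360 [ 0.781 -0.09   0.01 ]
teaglass 0.78 [344.8 120. ] 297 [ 0.811 -0.109  0.01 ]
teaglass 0.64 [378.  202.5] 155 [ 0.538 -0.212  0.01 ]
```

View pics/topc.png

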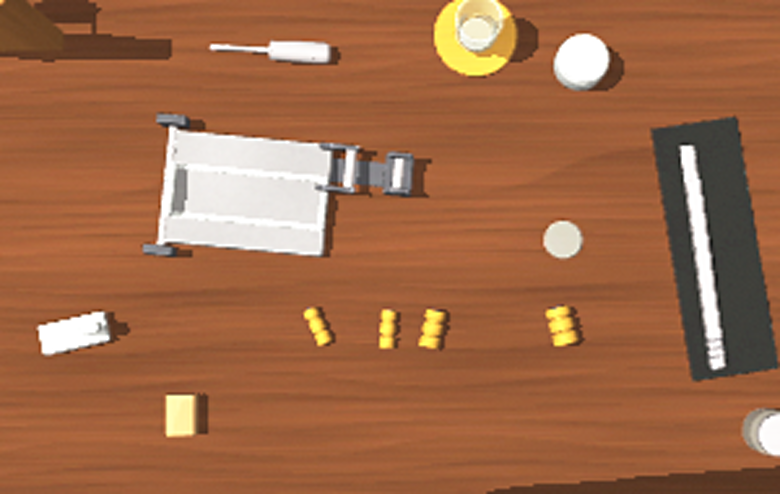

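View pics/w1.png

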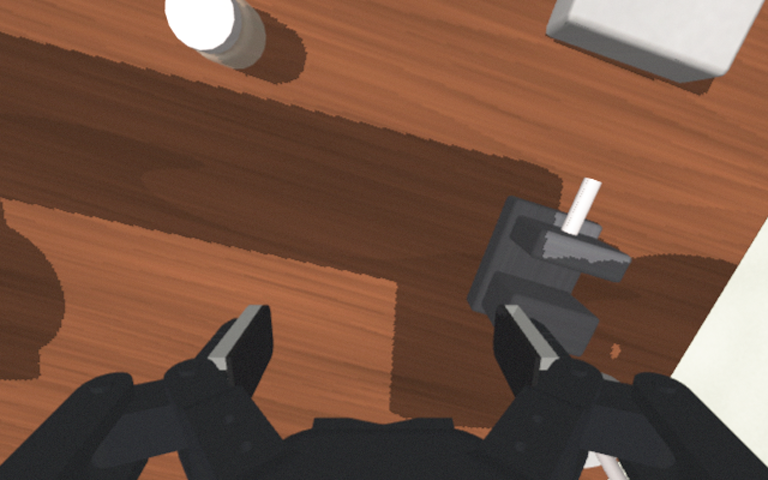

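```bash
python3 - <<'E'
from h import *
from scipy.spatial.transform import Rotation as Ro
s=manip.get_state(); T=Ro.from_rotvec(s["orientation"]).as_matrix(); print(T.round(3))
w=cams.get_image("wrist"); c=-w["R"].T@w["t"]; print("cam",c, "in tool",T.T@(c-s["ee_pos"]), (w["R"]@T).round(3))
d=cams.get_image("top")
def W(x,y,z): return px2w(d,[160+(x+.5)/2.6-.5,110+(y+.5)/2.6-.5],z)[0].round(4)
# bar ends
print("bar toe",W(687,145,.012),"handle",W(716,370,.019))
print("mat corners",[W(*p,.003) for p in [(652,129),(737,117),(777,366),(693,381)]])
print("bed corners",[W(*p,.018) for p in [(175,128),(331,147),(325,256),(161,243)]])
print("brackets",W(172,118,.034),W(158,248,.034),"fulc",W(399,174,.036),"rod",W(350,168,.036))
E
```

```text
[[ 0.294 -0.956 -0.   ]
 [-0.956 -0.294  0.   ]
 [-0.     0.    -1.   ]]
cam [ 0.26068256 -0.60106748  0.37332018] in tool [ 0.00117933 -0.07218032 -0.12303055] [[ 1.    -0.001  0.   ]
 [ 0.001  0.96  -0.282]
 [-0.     0.282  0.96 ]]
bar toe [ 0.6571 -0.3642  0.012 ] handle [ 0.3767 -0.3902  0.019 ]
mat corners [array([ 0.6792, -0.3227,  0.003 ]), array([ 0.6931, -0.4305,  0.003 ]), array([ 0.3799, -0.4705,  0.003 ]), array([ 0.3628, -0.3651,  0.003 ])]
bed corners [array([0.6857, 0.2744, 0.018 ]), array([0.6594, 0.0809, 0.018 ]), array([0.5239, 0.0896, 0.018 ]), array([0.5427, 0.2918, 0.018 ])]
brackets [0.6956 0.2751 0.034 ] [0.5356 0.2923 0.034 ] fulc [ 0.6225 -0.0032  0.036 ] rod [0.6306 0.0568 0.036 ]
```

Emit:
{"op": "play_rows", "data": {
  "deltas": [
    {"tx": 37, "ty": 27, "wz": -1.3},
    {"tx": 37, "ty": 27, "wz": -1.3},
    {"tx": 37, "ty": 27, "wz": -1.3},
    {"tx": 37, "ty": 27, "wz": -1.3},
    {"tx": 37, "ty": 27, "wz": -1.3},
    {"tx": 37, "ty": 27, "wz": -1.3},
    {"tx": 37, "ty": 27, "wz": -1.3},
    {"tx": 37, "ty": 27, "wz": -1.3},
    {"tx": 37, "ty": 27, "wz": -1.3},
    {},
    {}
  ]
}}

```text
$.deltas[0]: bad value
```

```bash
python3 - <<'E'
from h import *
w=cams.get_image("wrist"); crop(w,"pics/w2.png",0,0,640,400,1.25)
s=manip.get_state(); print(s["ee_pos"],s["joint_pos"],s["clock"])
for n in ["bar_grip","mat"]:
  for r in regions_of("wrist",n)[:1]:
    m=r["mask"]; c,sz,a=cv2.minAreaRect(np.argwhere(m)[:,::-1].astype(np.float32))
    b=cv2.boxPoints((c,sz,a)); print(n,r["p"],m.sum(),px2w(w,b,.019 if n[0]=="b" else .003).round(4))
E
```

```text
[ 0.1913674  -0.62118767  0.25030645] [-1.31859426e+00  4.80184610e-01  1.59630027e+00  1.37983772e-05
  1.06509619e+00 -4.65927452e-02] 1.2
```

View pics/w2.png

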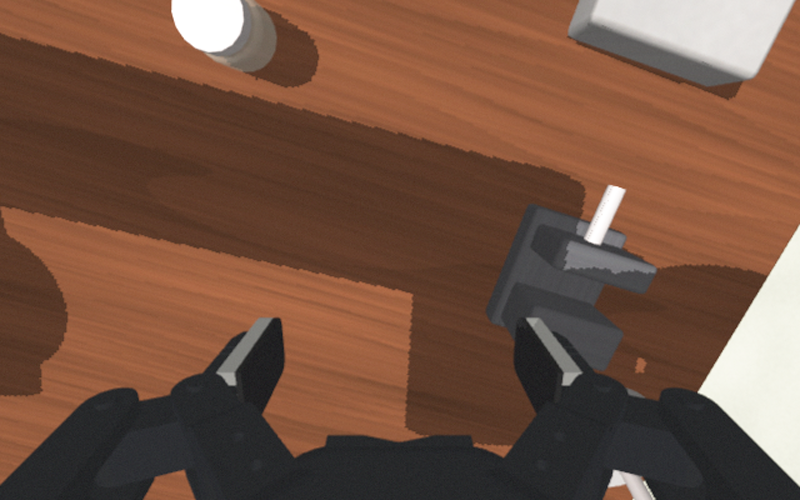

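Emit:
{"op": "play_rows", "data": {
  "deltas": [
    {"hand": 1, "tx": 37, "ty": 27, "tz": 0, "wx": 0, "wy": 0, "wz": -1.3},
    {"hand": 1, "tx": 37, "ty": 27, "tz": 0, "wx": 0, "wy": 0, "wz": -1.3},
    {"hand": 1, "tx": 37, "ty": 27, "tz": 0, "wx": 0, "wy": 0, "wz": -1.3},
    {"hand": 1, "tx": 37, "ty": 27, "tz": 0, "wx": 0, "wy": 0, "wz": -1.3},
    {"hand": 1, "tx": 37, "ty": 27, "tz": 0, "wx": 0, "wy": 0, "wz": -1.3},
    {"hand": 1, "tx": 37, "ty": 27, "tz": 0, "wx": 0, "wy": 0, "wz": -1.3},
    {"hand": 1, "tx": 37, "ty": 27, "tz": 0, "wx": 0, "wy": 0, "wz": -1.3},
    {"hand": 1, "tx": 37, "ty": 27, "tz": 0, "wx": 0, "wy": 0, "wz": -1.3},
    {"hand": 1, "tx": 37, "ty": 27, "tz": 0, "wx": 0, "wy": 0, "wz": -1.3},
    {"hand": 1, "tx": 0, "ty": 0, "tz": 0, "wx": 0, "wy": 0, "wz": 0}
  ]
}}

```text
clock: 2.3
ee_pos: [0.5284, -0.3748, 0.2503]
orientation: [-2.326, 2.109, -0.001]
force: [-0.5, -0.5, 0.4]
opening: 1.001
```

```bash
python3 - <<'E'
from h import *
w=cams.get_image("wrist"); crop(w,"pics/w3.png",0,0,640,400,1.25)
s=manip.get_state(); print(s["ee_pos"],s["joint_pos"],s["clock"])
for n in ["bar_grip","mat"]:
  for r in regions_of("wrist",n)[:1]:
    m=r["mask"]; c,sz,a=cv2.minAreaRect(np.argwhere(m)[:,::-1].astype(np.float32))
    b=cv2.boxPoints((c,sz,a)); print(n,r["p"],m.sum(),px2w(w,b,.019 if n[0]=="b" else .003).round(4))
E
```

```text
[ 0.52639256 -0.37626076  0.25014431] [-6.67576343e-01  4.76105797e-01  1.60381970e+00  3.07467867e-04
  1.06153578e+00  8.05040434e-01] 2.35
bar_grip 0.93 3058 [[ 0.6547 -0.3561  0.019 ]
 [ 0.6561 -0.3706  0.019 ]
 [ 0.3822 -0.3993  0.019 ]
 [ 0.3804 -0.3814  0.019 ]]
mat 0.89 21318 [[ 0.6809 -0.3201  0.003 ]
 [ 0.6936 -0.4276  0.003 ]
 [ 0.3779 -0.4848  0.003 ]
 [ 0.3611 -0.3483  0.003 ]]
```

View pics/w3.png

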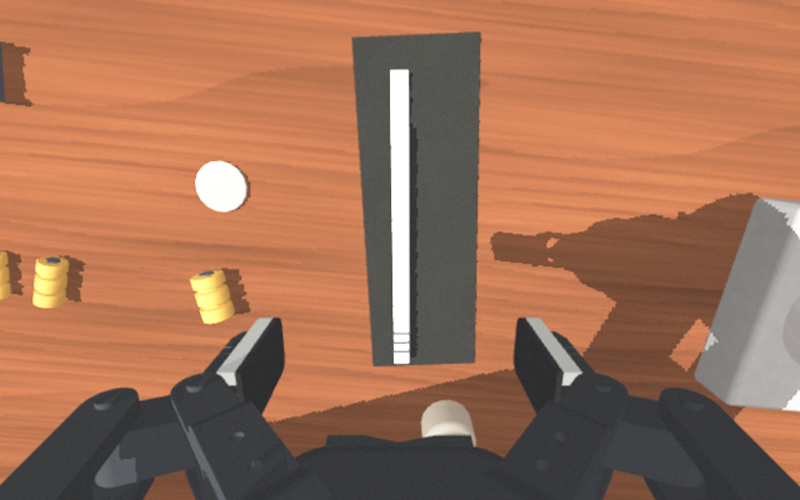

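```bash
python3 - <<'E'
from h import *
w=cams.get_image("wrist")
def W(x,y,z): return px2w(w,[(x+.5)/1.25-.5,(y+.5)/1.25-.5],z)[0]
t=W(399.5,69.5,.009); h=W(401,363.5,.019); d=t-h; L=np.linalg.norm(d[:2]); print("toe",t,"h",h,"len",L,"yaw",np.degrees(np.arctan2(d[1],d[0])), "grip", h[:2]+d[:2]/L*.127, t[:2]-d[:2]/L*.153)
c=np.array([W(*p,.003) for p in [(353,38),(480,32),(475,361),(374,365)]]); print(c.round(4), c.mean(0))
print(np.linalg.norm(c[0]-c[1]),np.linalg.norm(c[1]-c[2]))
m=(c[0]+c[1]-c[2]-c[3]); print("mat yaw",np.degrees(np.arctan2(m[1],m[0])))
E
```

```text
toe [ 0.6518107  -0.36740965  0.009     ] h [ 0.37431488 -0.39589845  0.019     ] len 0.2789543754884187 yaw 5.8616696022464 grip [ 0.50065084 -0.38292831] [ 0.49961068 -0.3830351 ]
[[ 0.6733 -0.3256  0.003 ]
 [ 0.6882 -0.4323  0.003 ]
 [ 0.375  -0.4758  0.003 ]
 [ 0.3596 -0.3682  0.003 ]] [ 0.52404011 -0.40048343  0.003     ]
0.10771287150743115 0.31624217445533415
mat yaw 7.811626543042356
```

Emit:
{"op": "play_rows", "data": {
  "deltas": [
    {"hand": 0.6, "tx": -5, "ty": -1, "tz": -45, "wx": 0, "wy": 0, "wz": 0.3},
    {"hand": 0.6, "tx": -5, "ty": -1, "tz": -45, "wx": 0, "wy": 0, "wz": 0.3},
    {"hand": 0.6, "tx": -5, "ty": -1, "tz": -45, "wx": 0, "wy": 0, "wz": 0},
    {"hand": 0.6, "tx": -5, "ty": -1, "tz": -45, "wx": 0, "wy": 0, "wz": 0},
    {"hand": 0.6, "tx": -4, "ty": -1, "tz": -30, "wx": 0, "wy": 0, "wz": 0},
    {"hand": 0.6, "tx": 0, "ty": 0, "tz": -15, "wx": 0, "wy": 0, "wz": 0},
    {"hand": 0.6, "tx": 0, "ty": 0, "tz": 0, "wx": 0, "wy": 0, "wz": 0},
    {"hand": 0.6, "tx": 0, "ty": 0, "tz": 0, "wx": 0, "wy": 0, "wz": 0}
  ],
  "force": 80
}}

```text
clock: 3.3
ee_pos: [0.5008, -0.3841, 0.0265]
orientation: [-2.334, 2.102, -0.002]
force: [-1.0, 0.5, 1.2]
opening: 0.599
```

```bash
python3 - <<'E'
from h import *
w=cams.get_image("wrist"); crop(w,"pics/w4.png",0,0,640,400,1.25)
s=manip.get_state(); print(s["ee_pos"],s["force"])
E
```

```text
[ 0.50123352 -0.38423459  0.02702356] [-0.2700439  -0.2389701  -0.48972074]
```

View pics/w4.png

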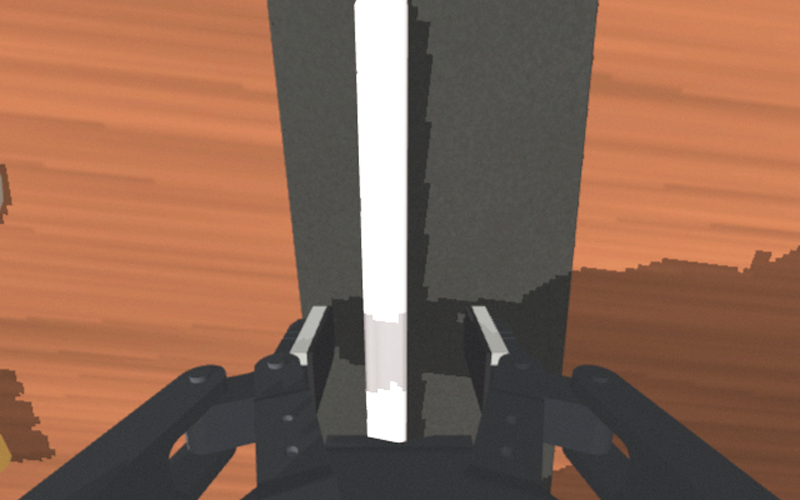

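Emit:
{"op": "play_rows", "data": {
  "deltas": [
    {"hand": 0.6, "tx": 0, "ty": 0, "tz": -2, "wx": 0, "wy": 0, "wz": 0},
    {"hand": 0, "tx": 0, "ty": 0, "tz": 0, "wx": 0, "wy": 0, "wz": 0},
    {"hand": 0, "tx": 0, "ty": 0, "tz": 0, "wx": 0, "wy": 0, "wz": 0},
    {"hand": 0, "tx": 0, "ty": 0, "tz": 0, "wx": 0, "wy": 0, "wz": 0},
    {"hand": 0, "tx": 0, "ty": 0, "tz": 0, "wx": 0, "wy": 0, "wz": 0},
    {"hand": 0, "tx": 0, "ty": 0, "tz": 0, "wx": 0, "wy": 0, "wz": 0},
    {"hand": 0, "tx": 0, "ty": 0, "tz": 10, "wx": 0, "wy": 0, "wz": 0},
    {"hand": 0, "tx": 0, "ty": 0, "tz": 30, "wx": 0, "wy": 0, "wz": 0},
    {"hand": 0, "tx": 0, "ty": 0, "tz": 40, "wx": 0, "wy": 0, "wz": 0},
    {"hand": 0, "tx": 0, "ty": 0, "tz": 45, "wx": 0, "wy": 0, "wz": 0},
    {"hand": 0, "tx": 0, "ty": 0, "tz": 45, "wx": 0, "wy": 0, "wz": 0},
    {"hand": 0, "tx": 0, "ty": 0, "tz": 0, "wx": 0, "wy": 0, "wz": 0}
  ],
  "force": 80
}}

```text
clock: 4.55
ee_pos: [0.5027, -0.3852, 0.1999]
orientation: [-2.335, 2.101, -0.015]
force: [-0.0, -0.1, -5.0]
opening: 0.16
```

```bash
python3 - <<'E'
from h import *
w=cams.get_image("wrist"); crop(w,"pics/w5.png",0,0,640,400,1.25)
s=manip.get_state(); print(s["ee_pos"],s["force"],s["wrist_torque"],s["opening"])
E
```

```text
[ 0.50161102 -0.38424848  0.19673722] [-0.63940632 -0.05221982 -6.48382068] [-0.02627093 -0.00995527 -0.01296388] 0.15727499207283954
```

View pics/w5.png

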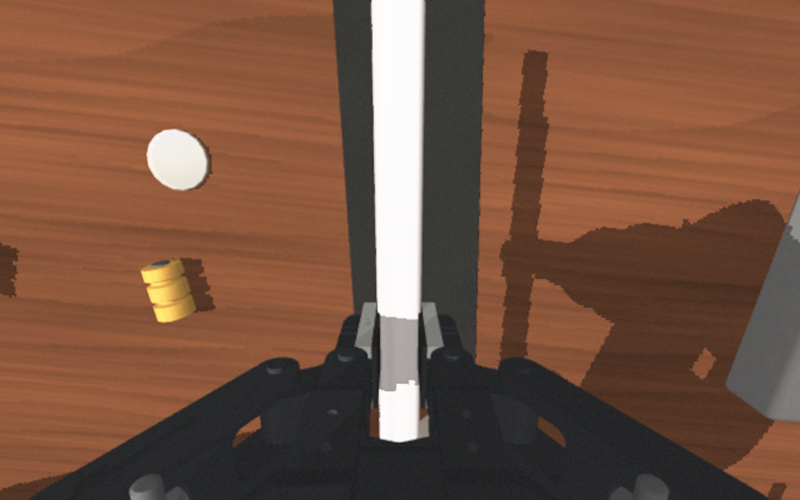

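Emit:
{"op": "play_rows", "data": {
  "deltas": [
    {"hand": 0, "tx": 11, "ty": 26, "tz": 5, "wx": 0, "wy": 0, "wz": 7.8},
    {"hand": 0, "tx": 11, "ty": 26, "tz": 5, "wx": 0, "wy": 0, "wz": 7.8},
    {"hand": 0, "tx": 11, "ty": 26, "tz": 5, "wx": 0, "wy": 0, "wz": 7.8},
    {"hand": 0, "tx": 11, "ty": 26, "tz": 5, "wx": 0, "wy": 0, "wz": 7.8},
    {"hand": 0, "tx": 11, "ty": 26, "tz": 5, "wx": 0, "wy": 0, "wz": 7.8},
    {"hand": 0, "tx": 11, "ty": 26, "tz": 5, "wx": 0, "wy": 0, "wz": 7.8},
    {"hand": 0, "tx": 11, "ty": 26, "tz": 5, "wx": 0, "wy": 0, "wz": 7.8},
    {"hand": 0, "tx": 11, "ty": 26, "tz": 5, "wx": 0, "wy": 0, "wz": 7.8},
    {"hand": 0, "tx": 11, "ty": 26, "tz": 5, "wx": 0, "wy": 0, "wz": 7.8},
    {"hand": 0, "tx": 11, "ty": 26, "tz": 5, "wx": 0, "wy": 0, "wz": 7.8},
    {"hand": 0, "tx": 0, "ty": 0, "tz": 0, "wx": 0, "wy": 0, "wz": 0},
    {"hand": 0, "tx": 0, "ty": 0, "tz": 0, "wx": 0, "wy": 0, "wz": 0}
  ]
}}

```text
clock: 5.8
ee_pos: [0.6096, -0.1225, 0.2418]
orientation: [-3.137, 0.164, 0.004]
force: [-0.3, -0.5, -6.4]
opening: 0.17
```

```bash
python3 - <<'E'
from h import *
from scipy.spatial.transform import Rotation as Ro
w=cams.get_image("wrist"); crop(w,"pics/w6.png",0,0,640,400,1.25)
np.savez("w6.npz",**w)
s=manip.get_state(); print(s["ee_pos"],s["joint_pos"],s["force"],Ro.from_rotvec(s["orientation"]).as_matrix().round(3))
d=cams.get_image("top"); np.savez("top6.npz",**d);crop(d,"pics/top6.png",200,120,440,300,3.3)
E
```

```text
[ 0.6095083  -0.12318455  0.24197244] [-2.48003335e-01  4.49989160e-01  1.67115084e+00 -3.33315269e-04
  1.02268811e+00 -1.42343207e-01] [-0.31605874 -0.38912893 -5.51233925] [[ 0.994 -0.105 -0.002]
 [-0.105 -0.994  0.   ]
 [-0.002 -0.    -1.   ]]
```

View pics/w6.png

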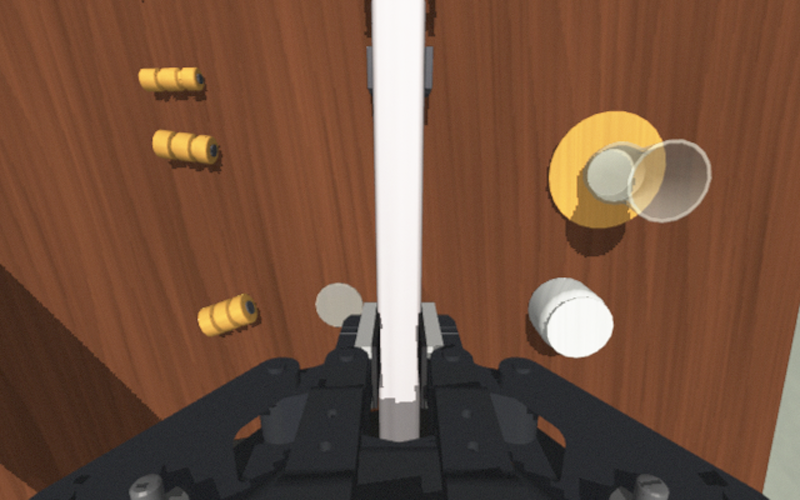

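View pics/top6.png

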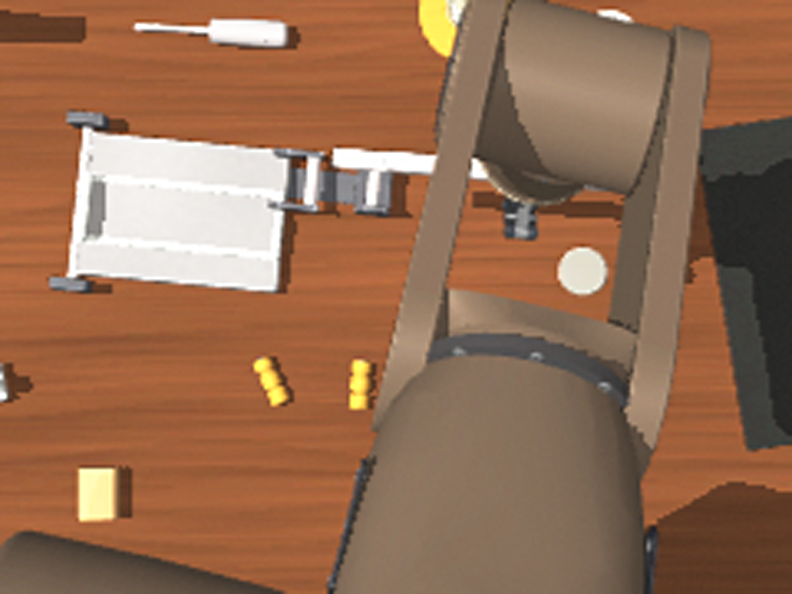

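Emit:
{"op": "play_rows", "data": {
  "deltas": [
    {"hand": 0, "tx": -22, "ty": 43, "tz": 8, "wx": 0, "wy": 0, "wz": 0},
    {"hand": 0, "tx": -22, "ty": 43, "tz": 8, "wx": 0, "wy": 0, "wz": 0},
    {"hand": 0, "tx": -22, "ty": 43, "tz": 8, "wx": 0, "wy": 0, "wz": 0},
    {"hand": 0, "tx": -22, "ty": 43, "tz": 8, "wx": 0, "wy": 0, "wz": 0},
    {"hand": 0, "tx": -22, "ty": 43, "tz": 8, "wx": 0, "wy": 0, "wz": 0},
    {"hand": 0, "tx": 0, "ty": 0, "tz": 0, "wx": 0, "wy": 0, "wz": 0},
    {"hand": 0, "tx": 0, "ty": 0, "tz": 0, "wx": 0, "wy": 0, "wz": 0},
    {"hand": 0, "tx": 0, "ty": 0, "tz": 0, "wx": 0, "wy": 0, "wz": 0}
  ]
}}

```text
clock: 6.7
ee_pos: [0.5006, 0.0908, 0.283]
orientation: [3.137, -0.166, -0.0]
force: [-0.2, -0.0, -6.0]
opening: 0.162
```

```bash
python3 - <<'E'
from h import *
w=cams.get_image("wrist"); crop(w,"pics/w7.png",0,0,640,400,1.25)
crop(w,"pics/w7c.png",320,0,640,300,2.4)
np.savez("w7.npz",**w)
s=manip.get_state(); print(s["ee_pos"],s["clock"])
E
```

```text
[0.50067747 0.0905982  0.28293741] 6.75
```

View pics/w7.png

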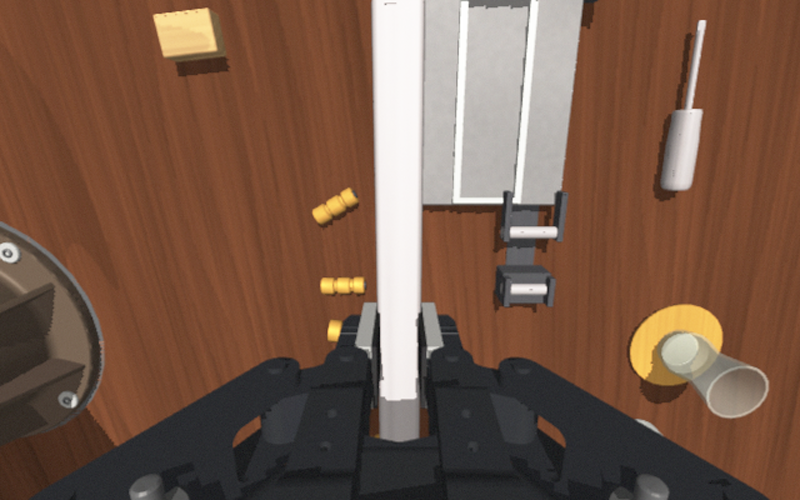

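View pics/w7c.png

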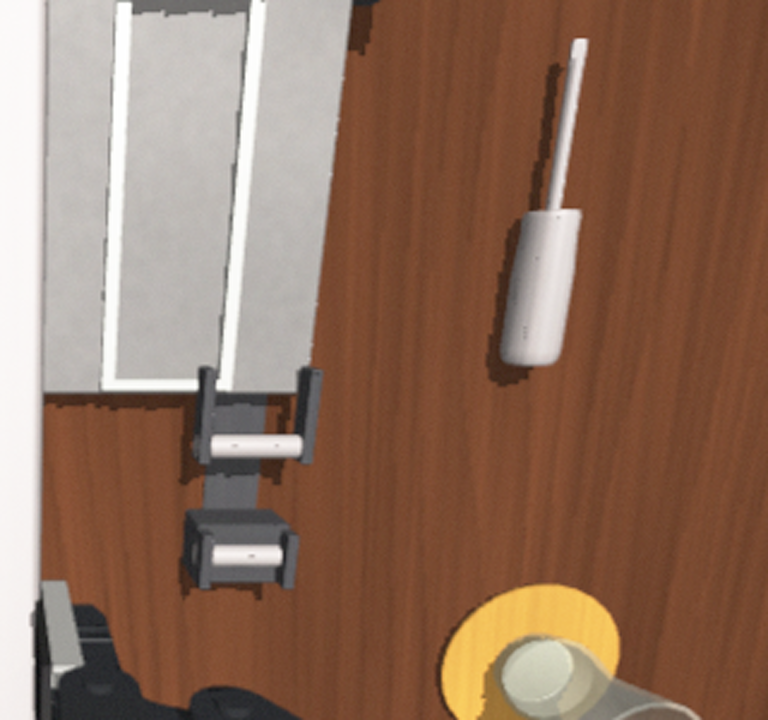

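```bash
python3 - <<'E'
from h import *
w=np.load("w7.npz"); d=np.load("top6.npz")
def W(x,y,z): return px2w(w,[320+(x+.5)/2.4-.5,(y+.5)/2.4-.5],z)[0]
def T(x,y,z): return px2w(d,[200+(x+.5)/3.3-.5,120+(y+.5)/3.3-.5],z)[0]
fa,fb=W(213,555,.034),W(281,553.5,.034); ra,rb=W(210,446,.031),W(302,445.5,.031)
f=(fa+fb)/2; r=(ra+rb)/2
print("f",f,np.linalg.norm(fa-fb),"rod",r,np.linalg.norm(ra-rb)); v=r-f; print("dist",np.linalg.norm(v),np.degrees(np.arctan2(v[1],v[0])))
for a,b in((fa,fb),(ra,rb)): print(np.degrees(np.arctan2((a-b)[1],(a-b)[0]))-90)
# bed front edge, right edge, walls
e=[W(48,392,.018),W(195,392,.018),W(318,392,.018)]
print("edge",np.array(e).round(4)); print("yaw edge",np.degrees(np.arctan2(*(e[0]-e[1])[[1,0]]))-90)
g=[W(349,20,.018),W(313,360,.018)]; v=g[0]-g[1]; print("side",np.array(g).round(4),np.degrees(np.arctan2(v[1],v[0])))
g=[W(256,20,.024),W(226,380,.024)]; v=g[0]-g[1]; print("wallR",np.array(g).round(4),np.degrees(np.arctan2(v[1],v[0])))
g=[W(124,20,.024),W(108,380,.024)]; v=g[0]-g[1]; print("wallL",np.array(g).round(4),np.degrees(np.arctan2(v[1],v[0])))
print("top: fulc",(T(366,192,.036)+T(383,192,.036))/2,"rod",T(313,183,.03),"br",T(87,119,.034),T(70,284,.034))
E
```

```text
f [6.24816003e-01 5.92532240e-04 3.40000000e-02] 0.03599816794605393 rod [0.63105919 0.05862526 0.031     ] 0.04711188035159936
dist 0.058444631639244696 83.85970818934561
85.345033378148
84.30322219708029
edge [[0.5281 0.0952 0.018 ]
 [0.604  0.0872 0.018 ]
 [0.6676 0.0805 0.018 ]]
yaw edge 83.98111267687054
side [[0.6792 0.2506 0.018 ]
 [0.6648 0.0974 0.018 ]] 84.63732314312287
wallR [[0.6351 0.2536 0.024 ]
 [0.6185 0.0928 0.024 ]] 84.10432877628521
wallL [[0.5762 0.2598 0.024 ]
 [0.5587 0.0991 0.024 ]] 83.79487164979166
top: fulc [ 0.61854379 -0.00313536  0.036     ] rod [0.62880075 0.05643895 0.03      ] br [0.69354667 0.27451908 0.034     ] [0.53359486 0.29098527 0.034     ]
```

```bash
cat > bar.py <<'E'
import numpy as np
YAW=np.radians(84.0); O=np.array([.5995,.1883])
ex=np.array([np.cos(YAW),np.sin(YAW)]); ey=np.array([-ex[1],ex[0]])
def s2w(x,y,z): # mm stand -> world mm
    p=O*1000+x*ex+y*ey; return np.array([p[0],p[1],z])
def tcp(phi,st=None,tipx=-115,c=1.5,back=0,tl=152,h=22):
    f=np.radians(phi); u=np.array([np.cos(f),-np.sin(f)]); n=np.array([np.sin(f),np.cos(f)])
    P0=np.array([-185,30])+(6+c)*n
    if st is None: st=(tipx-P0[0])/u[0]
    tip=P0+(st-back)*u; t=tip-tl*u+h*n; he=tip-280*u
    return s2w(t[0],-45,t[1]),st,tip,he
E
python3 - <<'E'
from bar import *
for a in [dict(phi=20.5,back=45),dict(phi=20.5,back=0)]:
    print(a,[np.round(v,1) for v in tcp(**a)])
st=tcp(20.5)[1]
for p in [20.5,15,10,5,0,-5,-8,-9,-10]:
    r=tcp(p,st=st,c=0.5); print(p,[np.round(v,1) for v in r])
E
```

```text
{'phi': 20.5, 'back': 45} [array([ 613.8, -106.6,  101.4]), np.float64(71.9), array([-157.2,   27.6]), array([-419.4,  125.7])]
{'phi': 20.5, 'back': 0} [array([618.2, -64.7,  85.7]), np.float64(71.9), array([-115. ,   11.8]), array([-377.3,  109.9])]
20.5 [array([618.1, -65.1,  84.7]), np.float64(71.9), array([-115.4,   10.9]), array([-377.6,  109. ])]
15 [array([617.6, -70. ,  78.3]), np.float64(71.9), array([-113.8,   17.7]), array([-384.3,   90.1])]
10 [array([617.2, -73.9,  72. ]), np.float64(71.9), array([-113. ,   23.9]), array([-388.8,   72.5])]
5 [array([616.8, -77.2,  65.4]), np.float64(71.9), array([-112.8,   30.2]), array([-391.7,   54.6])]
0 [array([616.5, -80. ,  58.5]), np.float64(71.9), array([-113.1,   36.5]), array([-393.1,   36.5])]
-5 [array([616.3, -82.2,  51.4]), np.float64(71.9), array([-113.9,   42.7]), array([-392.8,   18.3])]
-8 [array([616.2, -83.2,  47.1]), np.float64(71.9), array([-114.7,   46.4]), array([-392. ,    7.5])]
-9 [array([616.2, -83.5,  45.6]), np.float64(71.9), array([-115. ,   47.7]), array([-391.5,    3.9])]
-10 [array([616.2, -83.7,  44.2]), np.float64(71.9), array([-115.3,   48.9]), array([-3.91e+02,  3.00e-01])]
```

Emit:
{"op": "play_rows", "data": {
  "deltas": [
    {"hand": 0, "tx": 19, "ty": -33, "tz": -20, "wx": -3.4, "wy": 0.36, "wz": 0},
    {"hand": 0, "tx": 19, "ty": -33, "tz": -20, "wx": -3.4, "wy": 0.36, "wz": 0},
    {"hand": 0, "tx": 19, "ty": -33, "tz": -20, "wx": -3.4, "wy": 0.36, "wz": 0},
    {"hand": 0, "tx": 19, "ty": -33, "tz": -20, "wx": -3.4, "wy": 0.36, "wz": 0},
    {"hand": 0, "tx": 19, "ty": -33, "tz": -20, "wx": -3.4, "wy": 0.36, "wz": 0},
    {"hand": 0, "tx": 18, "ty": -32, "tz": -20, "wx": -3.4, "wy": 0.36, "wz": 0},
    {"hand": 0, "tx": 0, "ty": 0, "tz": 0, "wx": 0, "wy": 0, "wz": 0},
    {"hand": 0, "tx": 0, "ty": 0, "tz": 0, "wx": 0, "wy": 0, "wz": 0},
    {"hand": 0, "tx": 0, "ty": 0, "tz": 0, "wx": 0, "wy": 0, "wz": 0}
  ]
}}

```text
clock: 7.65
ee_pos: [0.6131, -0.1057, 0.1632]
orientation: [2.781, -0.147, -0.027]
force: [-0.1, 1.2, -5.4]
opening: 0.156
```

```bash
python3 - <<'E'
from h import *
from scipy.spatial.transform import Rotation as Ro
w=cams.get_image("wrist"); crop(w,"pics/w8.png",0,0,640,400,1.25)
np.savez("w8.npz",**w)
s=manip.get_state(); print(s["ee_pos"],s["clock"],s["wrist_torque"]);T=Ro.from_rotvec(s["orientation"]).as_matrix();print(T.round(3))
d=cams.get_image("scene");crop(d,"pics/sc8.png",280,130,480,260,4)
np.savez("sc8.npz",**d)
E
```

```text
[ 0.61328951 -0.10539729  0.16367409] 7.7 [ 0.44655612 -0.03218303  0.01903271]
[[ 0.994 -0.099 -0.037]
 [-0.105 -0.932 -0.348]
 [ 0.     0.35  -0.937]]
```

View pics/w8.png

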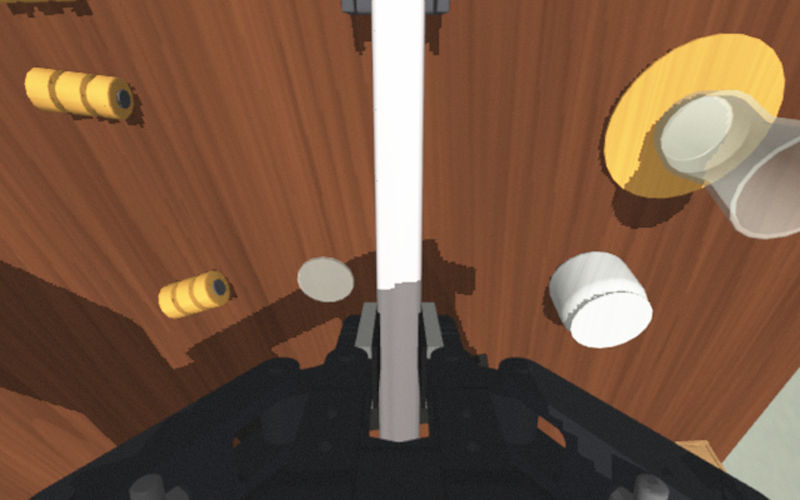

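View pics/sc8.png

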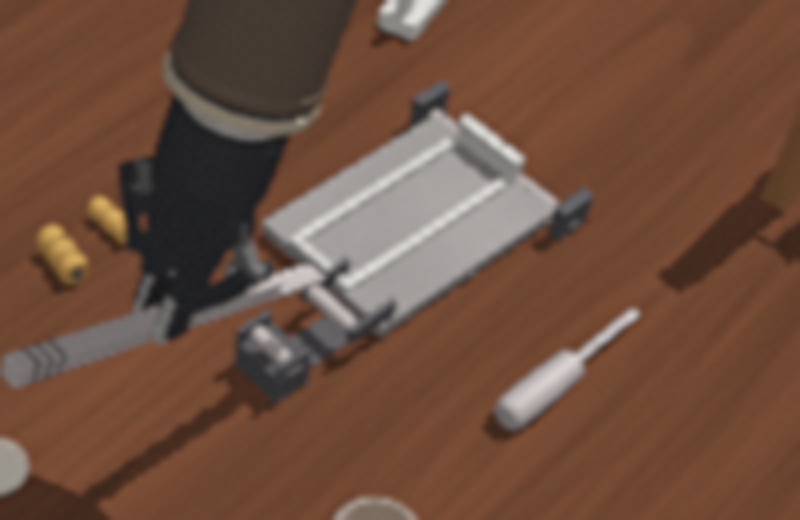

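```bash
python3 - <<'E'
from h import *
d=np.load("sc8.npz"); w=np.load("w8.npz")
t=np.array([.6133,-.1054,.1637]); u=np.array([.099,.932,-.35]); z=np.array([-.037,-.348,-.937]); x=np.array([.994,-.105,0])
for L,nn in((.152,.019),(.107,.006),(-.128,.014)):
    p=t+u*L+z*nn; q=w2px(d,p)[0]; print(L,p.round(4),q.round(1),((q-[280,130]+.5)*4-.5).round(0))
for p in ([.6248,-.0004,.036],[.6312,.0593,.030]): q=w2px(d,p)[0];print(((q-[280,130]+.5)*4-.5).round(0))
E
```

```text
0.152 [0.6276 0.0297 0.0927] [357.4 198.7] [311. 276.]
0.107 [ 0.6237 -0.0078  0.1206] [348.1 198.8] [274. 277.]
-0.128 [ 0.6001 -0.2296  0.1954] [280.1 223.3] [  2. 375.]
[276. 345.]
[335. 311.]
```

Emit:
{"op": "play_rows", "data": {
  "deltas": [
    {"hand": 0, "tx": 0, "ty": 0, "tz": -30, "wx": 0, "wy": 0, "wz": 0},
    {"hand": 0, "tx": 0, "ty": -1, "tz": -20, "wx": 0, "wy": 0, "wz": 0},
    {"hand": 0, "tx": 1, "ty": 0, "tz": -12, "wx": 0, "wy": 0, "wz": 0},
    {"hand": 0, "tx": 0, "ty": 0, "tz": 0, "wx": 0, "wy": 0, "wz": 0},
    {"hand": 0, "tx": 0, "ty": 0, "tz": 0, "wx": 0, "wy": 0, "wz": 0},
    {"hand": 0, "tx": 0, "ty": 0, "tz": 0, "wx": 0, "wy": 0, "wz": 0}
  ]
}}

```text
clock: 8.35
ee_pos: [0.6151, -0.1061, 0.1025]
orientation: [2.78, -0.145, -0.024]
force: [0.3, 0.4, -5.1]
opening: 0.156
```

```bash
python3 - <<'E'
from h import *
w=cams.get_image("wrist"); crop(w,"pics/w9.png",150,0,490,250,2.3)
s=manip.get_state(); print(s["ee_pos"],s["clock"],s["force"])
d=cams.get_image("scene");crop(d,"pics/sc9.png",280,150,440,260,5)
E
```

```text
[ 0.61501783 -0.10616185  0.10246236] 8.4 [ 0.23193549 -0.56994789 -4.41362828]
```

View pics/w9.png

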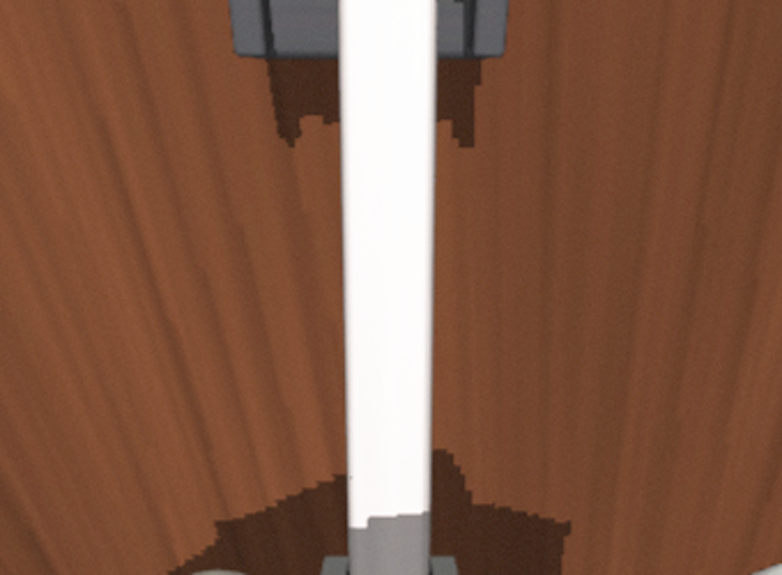

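View pics/sc9.png

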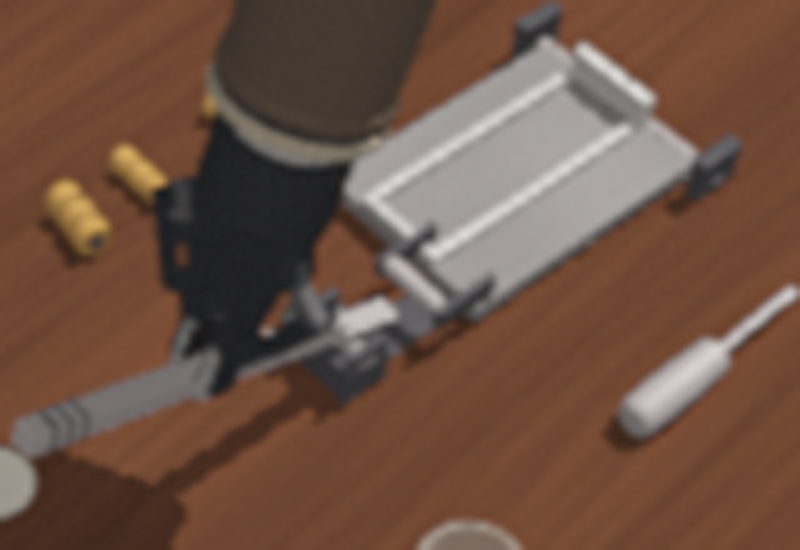

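Emit:
{"op": "play_rows", "data": {
  "deltas": [
    {"hand": 0, "tx": -4, "ty": 0, "tz": -1, "wx": 0, "wy": 0, "wz": 0},
    {"hand": 0, "tx": 1, "ty": 10, "tz": -3.8, "wx": 0, "wy": 0, "wz": 0},
    {"hand": 0, "tx": 1, "ty": 10, "tz": -3.7, "wx": 0, "wy": 0, "wz": 0},
    {"hand": 0, "tx": 1, "ty": 10, "tz": -3.7, "wx": 0, "wy": 0, "wz": 0},
    {"hand": 0, "tx": 0, "ty": 0, "tz": 0, "wx": 0, "wy": 0, "wz": 0},
    {"hand": 0, "tx": 0, "ty": 0, "tz": 0, "wx": 0, "wy": 0, "wz": 0},
    {"hand": 0, "tx": 0, "ty": 0, "tz": 0, "wx": 0, "wy": 0, "wz": 0}
  ]
}}

```text
clock: 9.15
ee_pos: [0.6134, -0.0762, 0.0891]
orientation: [2.78, -0.145, -0.027]
force: [0.4, 1.0, -5.7]
opening: 0.162
```

```bash
python3 - <<'E'
from h import *
w=cams.get_image("wrist"); crop(w,"pics/w10.png",150,0,490,250,2.3)
s=manip.get_state(); print(s["ee_pos"],s["clock"],s["force"])
d=cams.get_image("scene");crop(d,"pics/sc10.png",320,170,420,240,8)
E
```

```text
[ 0.61338413 -0.07636292  0.08916194] 9.2 [ 0.63508701  0.29403523 -4.41541363]
```

View pics/w10.png

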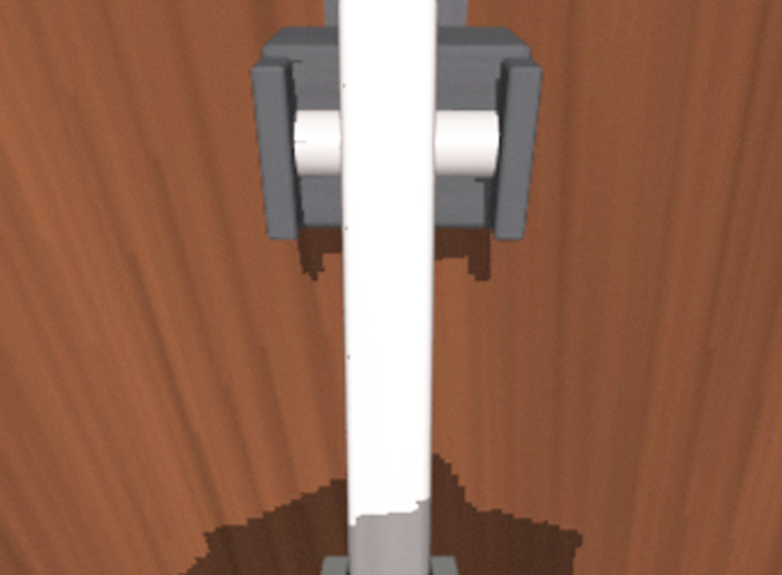

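View pics/sc10.png

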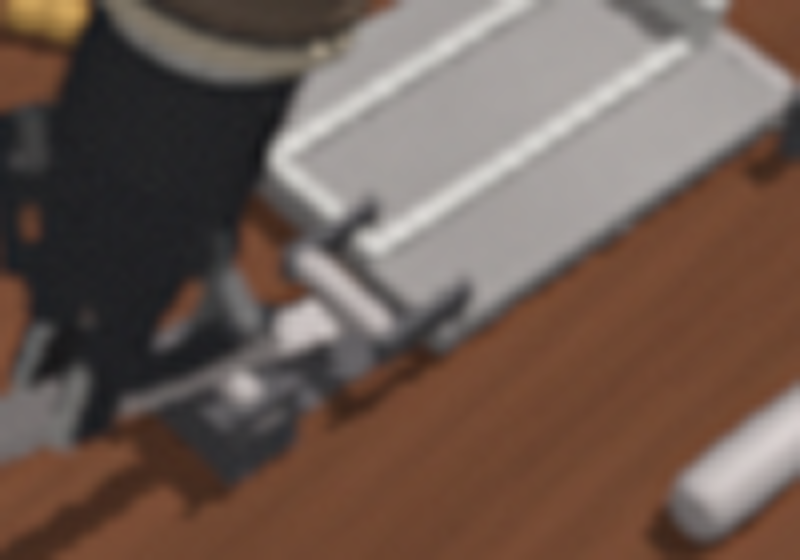

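Emit:
{"op": "play_rows", "data": {
  "deltas": [
    {"hand": 0, "tx": 1, "ty": 6, "tz": -2.3, "wx": 0, "wy": 0, "wz": 0},
    {"hand": 0, "tx": 1, "ty": 6, "tz": -2.3, "wx": 0, "wy": 0, "wz": 0},
    {"hand": 0, "tx": 0, "ty": 0, "tz": 0, "wx": 0, "wy": 0, "wz": 0},
    {"hand": 0, "tx": 0, "ty": 0, "tz": 0, "wx": 0, "wy": 0, "wz": 0},
    {"hand": 0, "tx": 0, "ty": 0, "tz": 0, "wx": 0, "wy": 0, "wz": 0}
  ]
}}

```text
clock: 9.75
ee_pos: [0.6153, -0.0642, 0.0845]
orientation: [2.78, -0.145, -0.027]
force: [-0.0, -0.1, -4.9]
opening: 0.158
```

```bash
python3 - <<'E'
from h import *
s=manip.get_state(); print(s["ee_pos"],s["clock"],s["force"])
d=cams.get_image("scene");crop(d,"pics/sc11.png",320,170,420,240,8)
E
```

```text
[ 0.61533094 -0.06420213  0.08448946] 9.75 [-0.03272044 -0.08656753 -4.87948433]
```

View pics/sc11.png

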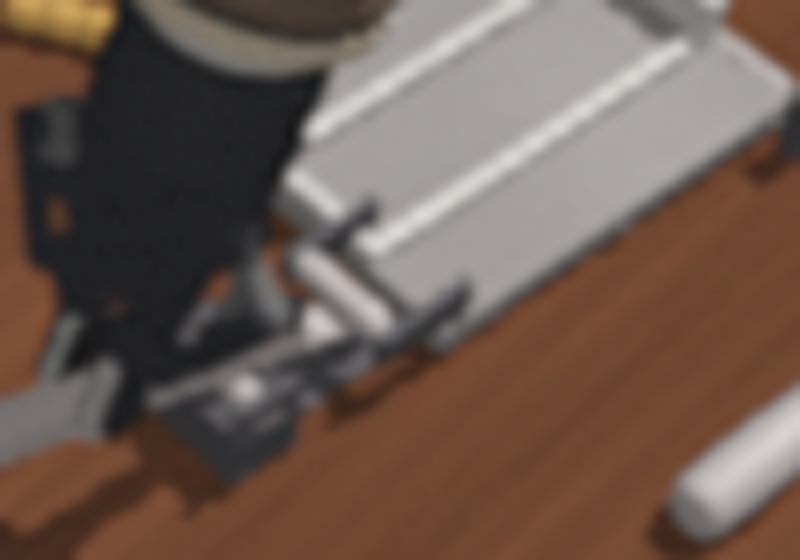

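Emit:
{"op": "play_rows", "data": {
  "deltas": [
    {"hand": 0, "tx": -0.2, "ty": -2.5, "tz": -3.2, "wx": 2.73, "wy": -0.28, "wz": 0},
    {"hand": 0, "tx": -0.2, "ty": -2.4, "tz": -3.2, "wx": 2.73, "wy": -0.28, "wz": 0},
    {"hand": 0, "tx": -0.2, "ty": -2, "tz": -3.1, "wx": 2.48, "wy": -0.26, "wz": 0},
    {"hand": 0, "tx": -0.2, "ty": -2, "tz": -3.2, "wx": 2.48, "wy": -0.26, "wz": 0},
    {"hand": 0, "tx": 0, "ty": 0, "tz": 0, "wx": 0, "wy": 0, "wz": 0},
    {"hand": 0, "tx": 0, "ty": 0, "tz": 0, "wx": 0, "wy": 0, "wz": 0}
  ],
  "force": 110
}}

```text
clock: 10.4
ee_pos: [0.6145, -0.0734, 0.0719]
orientation: [2.963, -0.156, -0.014]
force: [0.5, 1.6, -5.2]
opening: 0.146
```

```bash
python3 - <<'E'
from h import *
s=manip.get_state(); print(s["ee_pos"],s["clock"],s["force"],s["wrist_torque"])
d=cams.get_image("scene");crop(d,"pics/sc12.png",280,140,440,240,5)
E
```

```text
[ 0.61449315 -0.07337504  0.07190425] 10.4 [ 0.51040143  1.5978269  -5.23550032] [ 0.17141918 -0.040974   -0.00108993]
```

View pics/sc12.png

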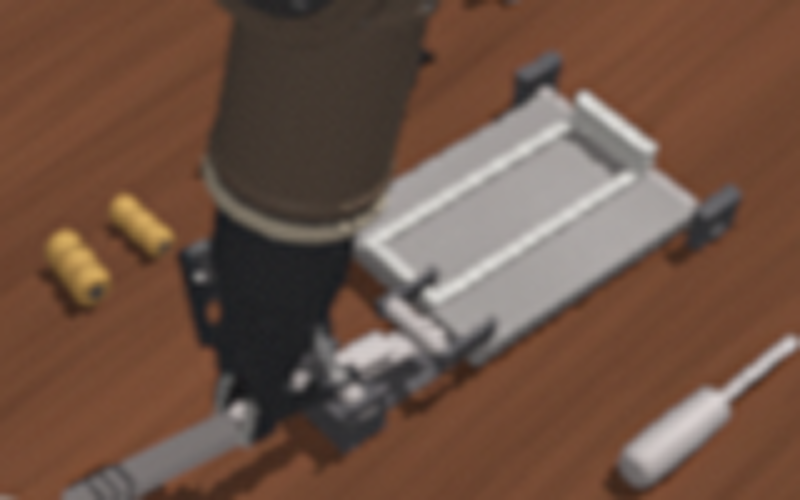

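```bash
python3 - <<'E'
from h import *
w=cams.get_image("wrist"); crop(w,"pics/w13.png",180,0,460,200,2.8)
d=cams.get_image("top");crop(d,"pics/top13.png",200,140,360,240,5)
E
```

```text
(no output)
```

View pics/w13.png

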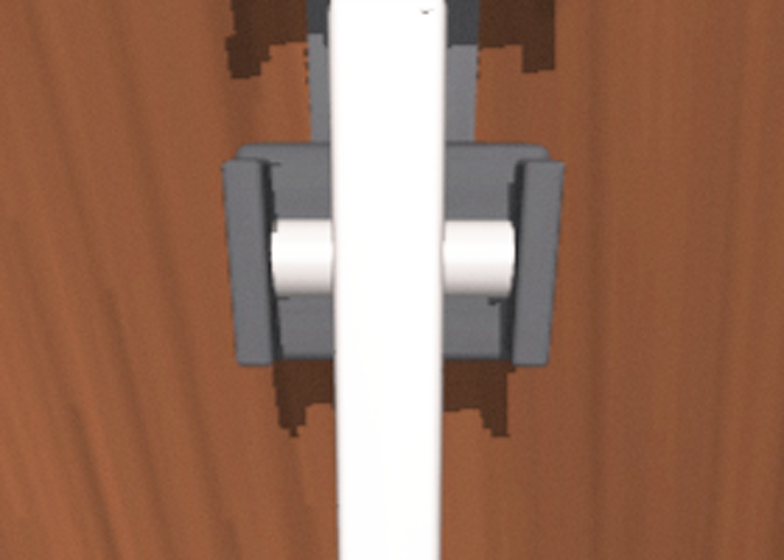

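View pics/top13.png

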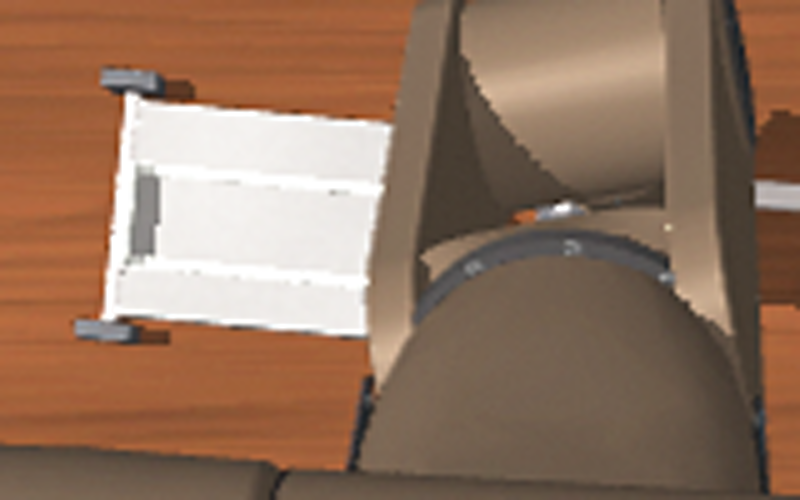

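Emit:
{"op": "play_rows", "data": {
  "deltas": [
    {"hand": 0, "tx": -0.2, "ty": -1.7, "tz": -3.3, "wx": 2.49, "wy": -0.26, "wz": 0},
    {"hand": 0, "tx": -0.2, "ty": -1.6, "tz": -3.3, "wx": 2.49, "wy": -0.26, "wz": 0},
    {"hand": 0, "tx": -0.1, "ty": -1.4, "tz": -3.4, "wx": 2.49, "wy": -0.26, "wz": 0},
    {"hand": 0, "tx": -0.2, "ty": -1.4, "tz": -3.5, "wx": 2.49, "wy": -0.26, "wz": 0},
    {"hand": 0, "tx": 0, "ty": 0, "tz": 0, "wx": 0, "wy": 0, "wz": 0},
    {"hand": 0, "tx": 0, "ty": 0, "tz": 0, "wx": 0, "wy": 0, "wz": 0}
  ]
}}

```text
clock: 11.15
ee_pos: [0.6138, -0.0791, 0.0583]
orientation: [3.137, -0.164, -0.001]
force: [0.4, 5.0, -3.8]
opening: 0.152
```

```bash
python3 - <<'E'
from h import *
s=manip.get_state(); print(s["ee_pos"],s["clock"],s["force"],s["wrist_torque"])
d=cams.get_image("scene");crop(d,"pics/sc14.png",280,140,440,240,5)
w=cams.get_image("wrist"); crop(w,"pics/w14.png",180,0,460,200,2.8)
E
```

```text
[ 0.6138026  -0.07908068  0.05834683] 11.15 [ 0.4238473   5.00664381 -3.83053653] [ 0.29656763 -0.0313669   0.00350316]
```

View pics/sc14.png

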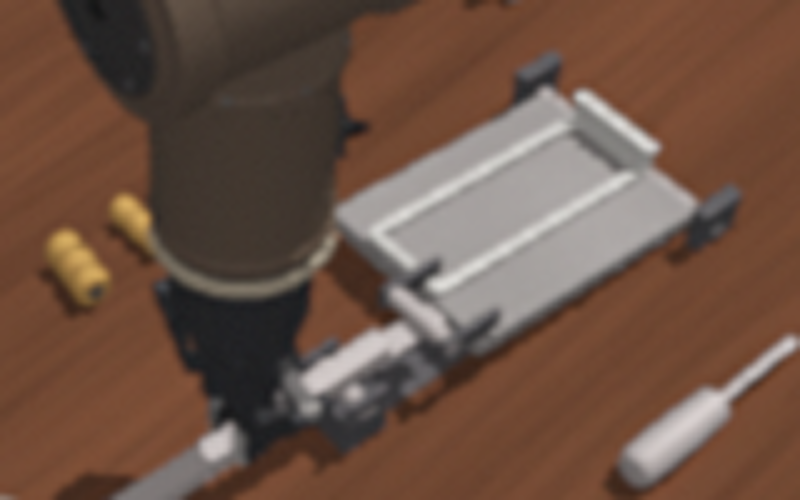

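View pics/w14.png

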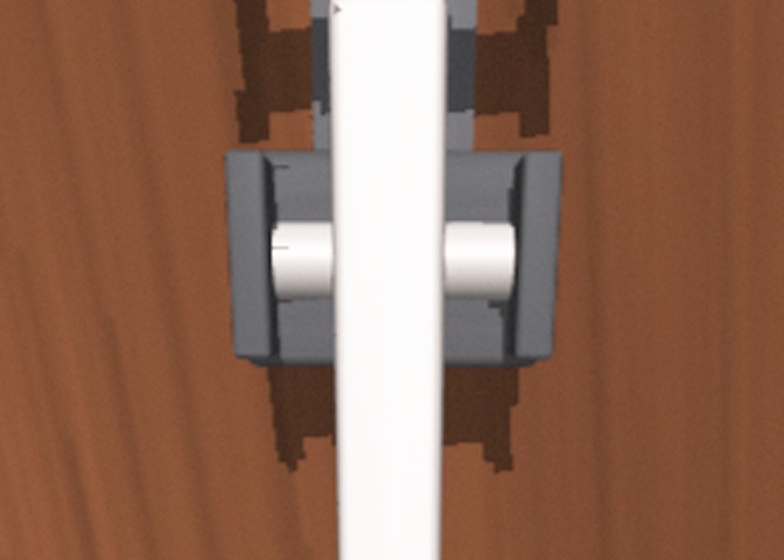

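Emit:
{"op": "play_rows", "data": {
  "deltas": [
    {"hand": 0, "tx": -0.1, "ty": -1.2, "tz": -3.5, "wx": 2.49, "wy": -0.26, "wz": 0},
    {"hand": 0, "tx": -0.1, "ty": -1, "tz": -3.6, "wx": 2.49, "wy": -0.26, "wz": 0},
    {"hand": 0, "tx": 0, "ty": -0.8, "tz": -3.6, "wx": 2.49, "wy": -0.26, "wz": 0},
    {"hand": 0, "tx": 0, "ty": -0.4, "tz": -2.2, "wx": 1.5, "wy": -0.16, "wz": 0},
    {"hand": 0, "tx": 0, "ty": 0, "tz": 0, "wx": 0, "wy": 0, "wz": 0},
    {"hand": 0, "tx": 0, "ty": 0, "tz": 0, "wx": 0, "wy": 0, "wz": 0}
  ]
}}

```text
clock: 11.85
ee_pos: [0.6136, -0.0822, 0.0456]
orientation: [-2.98, 0.155, -0.011]
force: [-0.5, 5.9, 0.6]
opening: 0.151
```

```bash
python3 - <<'E'
from h import *
s=manip.get_state(); print(s["ee_pos"],s["clock"],s["force"],s["wrist_torque"])
d=cams.get_image("scene");crop(d,"pics/sc15.png",280,140,440,240,5)
E
```

```text
[ 0.61360623 -0.08221832  0.04564471] 11.85 [-0.5481159   5.92759216  0.58458633] [0.51946467 0.09227426 0.03319894]
```

View pics/sc15.png

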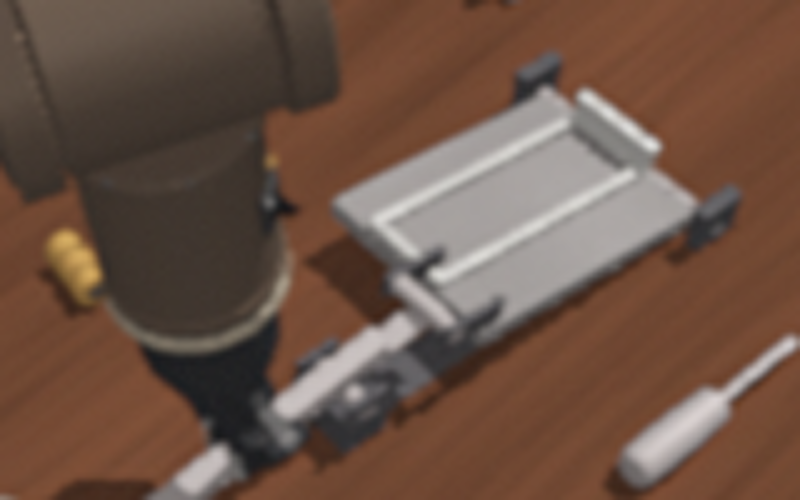

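Emit:
{"op": "play_rows", "data": {
  "deltas": [
    {"hand": 0, "tx": 0, "ty": -0.3, "tz": -1.5, "wx": 0.9, "wy": -0.1, "wz": 0},
    {"hand": 0, "tx": 0, "ty": 0, "tz": -1.5, "wx": 0.3, "wy": 0, "wz": 0},
    {"hand": 0, "tx": 0, "ty": 0, "tz": -1.5, "wx": 0, "wy": 0, "wz": 0},
    {"hand": 0, "tx": 0, "ty": 0, "tz": 0, "wx": 0, "wy": 0, "wz": 0},
    {"hand": 0, "tx": 0, "ty": 0, "tz": 0, "wx": 0, "wy": 0, "wz": 0}
  ]
}}

```text
clock: 12.4
ee_pos: [0.6139, -0.0824, 0.0424]
orientation: [-2.958, 0.154, -0.013]
force: [-5.7, 7.0, 23.1]
opening: 0.151
```

```bash
python3 - <<'E'
from h import *
s=manip.get_state(); print(s["ee_pos"],s["clock"],s["force"],s["wrist_torque"],s["orientation"])
d=cams.get_image("scene");crop(d,"pics/sc16.png",240,140,400,270,5)
E
```

```text
[ 0.61389396 -0.08240263  0.0423871 ] 12.4 [-5.70213913  7.01486847 23.05499355] [1.7240165  0.93795842 0.30617115] [-2.95842193  0.15354596 -0.01307165]
```

View pics/sc16.png

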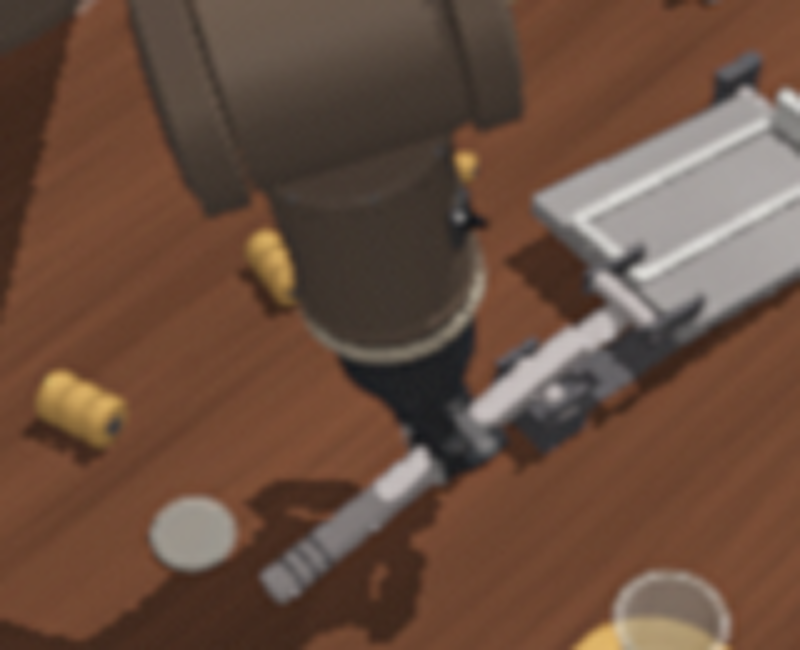

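Emit:
{"op": "play_rows", "data": {
  "deltas": [
    {"hand": 0.3, "tx": 0, "ty": 0, "tz": 0, "wx": 0, "wy": 0, "wz": 0},
    {"hand": 0.45, "tx": 0, "ty": 0, "tz": 0, "wx": 0, "wy": 0, "wz": 0},
    {"hand": 0.45, "tx": 0, "ty": 0, "tz": 0, "wx": 0, "wy": 0, "wz": 0},
    {"hand": 0.45, "tx": 0, "ty": -3, "tz": 20, "wx": 0, "wy": 0, "wz": 0},
    {"hand": 0.45, "tx": 0, "ty": -7, "tz": 40, "wx": 0, "wy": 0, "wz": 0},
    {"hand": 0.45, "tx": 0, "ty": -7, "tz": 40, "wx": 0, "wy": 0, "wz": 0},
    {"hand": 0.45, "tx": 0, "ty": 0, "tz": 0, "wx": 0, "wy": 0, "wz": 0}
  ]
}}

```text
clock: 13.15
ee_pos: [0.6165, -0.1016, 0.1459]
orientation: [-2.962, 0.154, -0.023]
force: [0.5, -0.1, 0.2]
opening: 0.451
```

```bash
python3 - <<'E'
from h import *
s=manip.get_state(); print(s["ee_pos"],s["clock"],s["force"],s["opening"])
d=cams.get_image("scene");crop(d,"pics/sc17.png",240,140,400,270,5)
E
```

```text
[ 0.61650538 -0.10162391  0.14586699] 13.15 [ 0.4659292  -0.08098946  0.16990318] 0.45103694502624914
```

View pics/sc17.png

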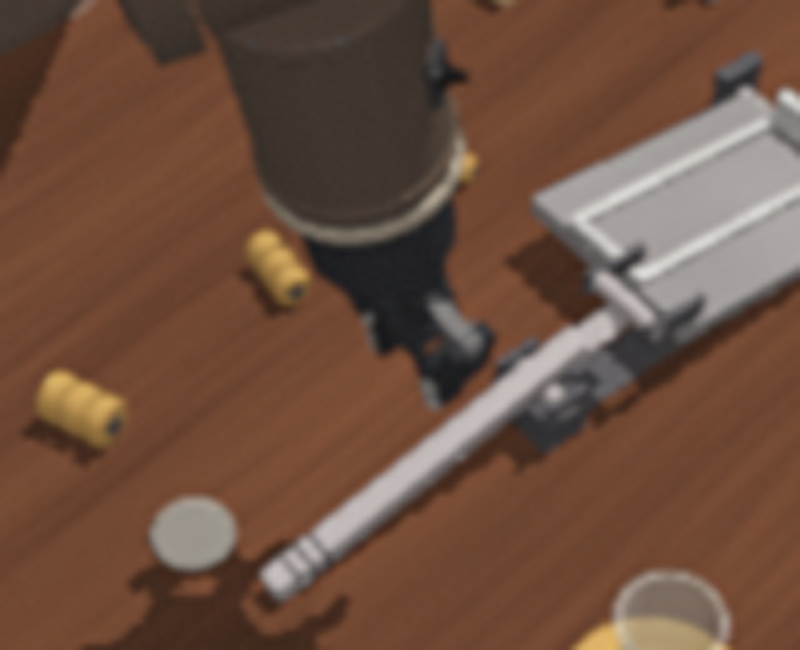

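Emit:
{"op": "play_rows", "data": {
  "deltas": [
    {"hand": 0.5, "tx": -18, "ty": 43, "tz": 10, "wx": -1, "wy": 0.1, "wz": 1.8},
    {"hand": 0.5, "tx": -18, "ty": 43, "tz": 10, "wx": -1, "wy": 0.1, "wz": 1.8},
    {"hand": 0.5, "tx": -18, "ty": 43, "tz": 10, "wx": -1, "wy": 0.1, "wz": 1.8},
    {"hand": 0.5, "tx": -18, "ty": 43, "tz": 10, "wx": -1, "wy": 0.1, "wz": 1.8},
    {"hand": 0.5, "tx": -18, "ty": 43, "tz": 10, "wx": -1, "wy": 0.1, "wz": 1.8},
    {"hand": 0.5, "tx": -18, "ty": 43, "tz": 10, "wx": -1, "wy": 0.1, "wz": 1.8},
    {"hand": 0.5, "tx": -18, "ty": 43, "tz": 10, "wx": -1, "wy": 0.1, "wz": 1.8},
    {"hand": 0.5, "tx": -18, "ty": 43, "tz": 10, "wx": -1, "wy": 0, "wz": 1.8},
    {"hand": 0.5, "tx": -18, "ty": 43, "tz": 10, "wx": -1, "wy": 0, "wz": 1.8},
    {"hand": 0.5, "tx": -18, "ty": 43, "tz": 10, "wx": -1.1, "wy": 0, "wz": 1.8},
    {"hand": 0.5, "tx": 0, "ty": 0, "tz": 0, "wx": 0, "wy": 0, "wz": 0},
    {"hand": 0.5, "tx": 0, "ty": 0, "tz": 0, "wx": 0, "wy": 0, "wz": 0}
  ]
}}

```text
clock: 14.4
ee_pos: [0.4326, 0.331, 0.24]
orientation: [3.124, 0.332, -0.038]
force: [-0.6, -0.9, 0.2]
opening: 0.5
```

```bash
python3 - <<'E'
from h import *
from scipy.spatial.transform import Rotation as Ro
w=cams.get_image("wrist"); crop(w,"pics/w18.png",0,0,640,400,1.25); np.savez("w18.npz",**w)
s=manip.get_state(); print(s["ee_pos"],s["clock"],Ro.from_rotvec(s["orientation"]).as_matrix().round(3))
d=cams.get_image("top");crop(d,"pics/top18.png",140,120,460,300,2.5)
E
```

```text
[0.43306379 0.32988606 0.23987733] 14.45 [[ 0.978  0.208 -0.024]
 [ 0.208 -0.978 -0.003]
 [-0.024 -0.002 -1.   ]]
```

View pics/w18.png

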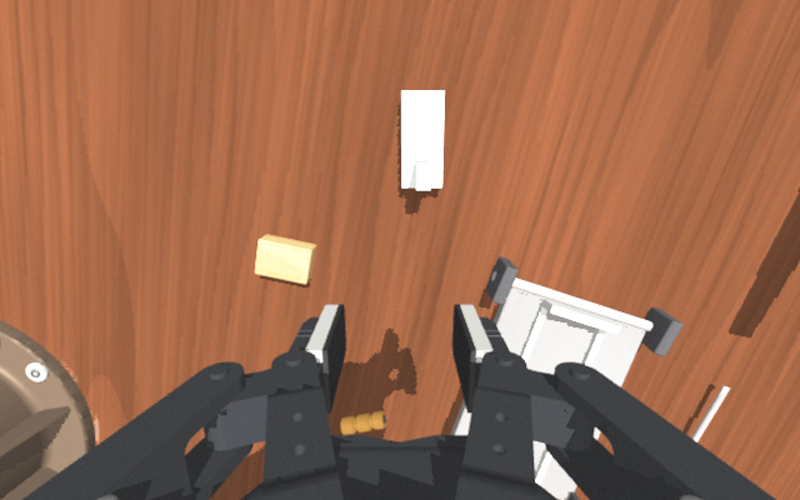

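View pics/top18.png

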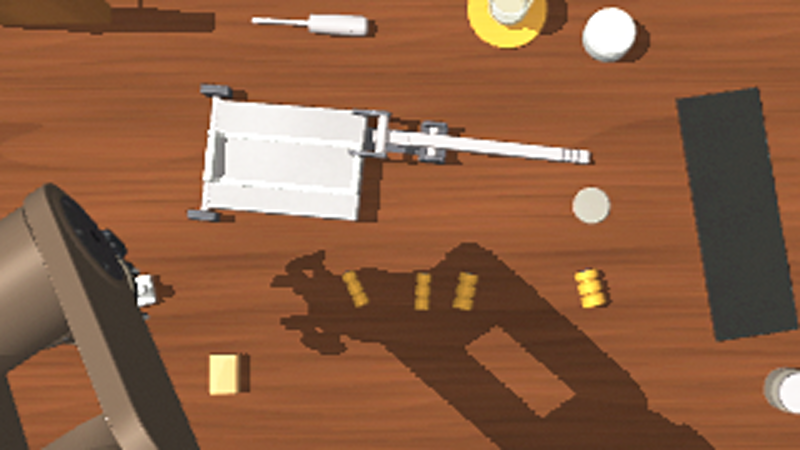

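```bash
python3 - <<'E'
from h import *
w=np.load("w18.npz")
def W(x,y,z): return px2w(w,[(x+.5)/1.25-.5,(y+.5)/1.25-.5],z)[0]
a,b,c,e=W(401,90,.018),W(445,90,.018),W(443,188.5,.018),W(401,188.5,.018)
n=(a+b)/2; r=(c+e)/2; v=n-r; print(np.array([a,b,c,e]).round(4)); print("len",np.linalg.norm(v),"wid",np.linalg.norm(a-b),"yaw",np.degrees(np.arctan2(v[1],v[0])))
u=v/np.linalg.norm(v); print("nose",n,"tab from nose",n-.067*u,"tab from rear",r+.013*u)
t=[W(416,163,.05),W(431,163,.05),W(432,190,.05),W(416,190,.05)]; print(np.array(t).round(4),np.mean(t,0))
for q in regions_of("wrist","shim_tab")[:1]: print(q["p"],np.array(q["uv"])*1.25)
E
python3 - <<'E'
import cv2; i=cv2.imread("pics/w18.png"); cv2.imwrite("pics/w18c.png",cv2.resize(i[70:220,370:480],None,fx=5,fy=5,interpolation=cv2.INTER_CUBIC)[:600])
E
```

```text
[[0.4071 0.4366 0.018 ]
 [0.4423 0.444  0.018 ]
 [0.4601 0.3659 0.018 ]
 [0.4241 0.3581 0.018 ]]
len 0.08020834375719282 wid 0.036000330825711205 yaw 102.5186782806425
nose [0.42470768 0.44029588 0.018     ] tab from nose [0.43923046 0.37488878 0.018     ] tab from rear [0.43927562 0.37468539 0.018     ]
[[0.4311 0.3838 0.05  ]
 [0.4426 0.3863 0.05  ]
 [0.4482 0.3661 0.05  ]
 [0.4358 0.3634 0.05  ]] [0.43944626 0.3749109  0.05      ]
0.7 [420.   137.25]
```

View pics/w18c.png

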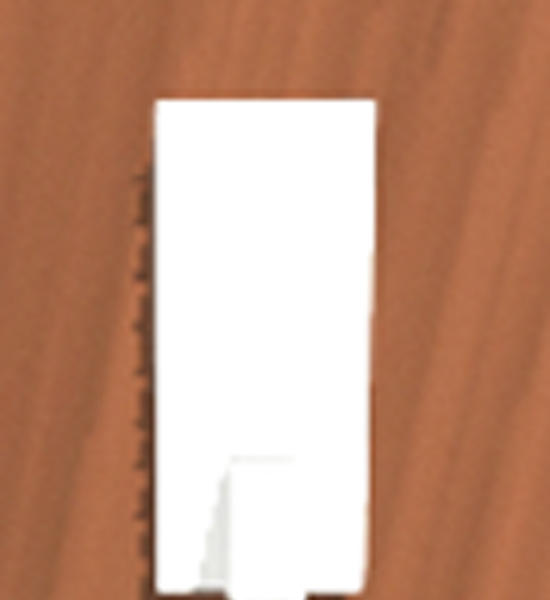

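Emit:
{"op": "play_rows", "data": {
  "deltas": [
    {"hand": 0.5, "tx": 3, "ty": 22, "tz": -35, "wx": 0, "wy": -0.7, "wz": 0.3},
    {"hand": 0.5, "tx": 3, "ty": 23, "tz": -35, "wx": 0, "wy": -0.7, "wz": 0.3},
    {"hand": 0.5, "tx": 0, "ty": 0, "tz": -48, "wx": 0, "wy": 0, "wz": 0},
    {"hand": 0.5, "tx": 0, "ty": 0, "tz": -48, "wx": 0, "wy": 0, "wz": 0},
    {"hand": 0.5, "tx": 0, "ty": 0, "tz": -20, "wx": 0, "wy": 0, "wz": 0},
    {"hand": 0.5, "tx": 0, "ty": 0, "tz": -11, "wx": 0, "wy": 0, "wz": 0},
    {"hand": 0.5, "tx": 0, "ty": 0, "tz": 0, "wx": 0, "wy": 0, "wz": 0},
    {"hand": 0.5, "tx": 0, "ty": 0, "tz": 0, "wx": 0, "wy": 0, "wz": 0}
  ],
  "force": 60
}}

```text
clock: 15.35
ee_pos: [0.4406, 0.3749, 0.0448]
orientation: [3.121, 0.341, 0.004]
force: [-0.6, 0.6, 1.0]
opening: 0.502
```

```bash
python3 - <<'E'
from h import *
w=cams.get_image("wrist"); crop(w,"pics/w19.png",0,0,640,400,1.25)
s=manip.get_state(); print(s["ee_pos"],s["clock"],s["force"])
E
```

```text
[0.44067171 0.37525926 0.04521794] 15.4 [0.46870508 0.61675073 0.34894105]
```

View pics/w19.png

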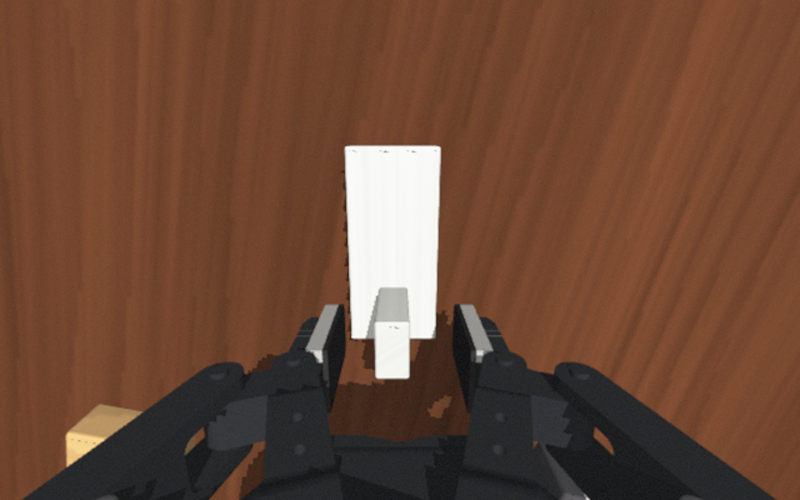

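Emit:
{"op": "play_rows", "data": {
  "deltas": [
    {"hand": 0.5, "tx": 0, "ty": 0, "tz": -3, "wx": 0, "wy": 0, "wz": 0},
    {"hand": 0, "tx": 0, "ty": 0, "tz": 0, "wx": 0, "wy": 0, "wz": 0},
    {"hand": 0, "tx": 0, "ty": 0, "tz": 0, "wx": 0, "wy": 0, "wz": 0},
    {"hand": 0, "tx": 0, "ty": 0, "tz": 0, "wx": 0, "wy": 0, "wz": 0},
    {"hand": 0, "tx": 0, "ty": 0, "tz": 0, "wx": 0, "wy": 0, "wz": 0},
    {"hand": 0, "tx": 0, "ty": 0, "tz": 0, "wx": 0, "wy": 0, "wz": 0},
    {"hand": 0, "tx": 0, "ty": 0, "tz": 10, "wx": 0, "wy": 0, "wz": 0},
    {"hand": 0, "tx": 0, "ty": 0, "tz": 30, "wx": 0, "wy": 0, "wz": 0},
    {"hand": 0, "tx": 0, "ty": 0, "tz": 40, "wx": 0, "wy": 0, "wz": 0},
    {"hand": 0, "tx": 0, "ty": 0, "tz": 0, "wx": 0, "wy": 0, "wz": 0}
  ],
  "force": 60
}}

```text
clock: 16.4
ee_pos: [0.4417, 0.3768, 0.1258]
orientation: [-3.121, -0.343, -0.012]
force: [-0.7, 0.8, -2.8]
opening: 0.132
```

Emit:
{"op": "play_rows", "data": {
  "deltas": [
    {"hand": 0, "tx": 12, "ty": -40, "tz": 0, "wx": 0, "wy": 0, "wz": -2.05},
    {"hand": 0, "tx": 12, "ty": -40, "tz": 0, "wx": 0, "wy": 0, "wz": -2.05},
    {"hand": 0, "tx": 12, "ty": -40, "tz": 0, "wx": 0, "wy": 0, "wz": -2.05},
    {"hand": 0, "tx": 12, "ty": -40, "tz": 0, "wx": 0, "wy": 0, "wz": -2.05},
    {"hand": 0, "tx": 12, "ty": -40, "tz": 0, "wx": 0, "wy": 0, "wz": -2.05},
    {"hand": 0, "tx": 12, "ty": -40, "tz": 0, "wx": 0, "wy": 0, "wz": -2.05},
    {"hand": 0, "tx": 12, "ty": -40, "tz": 0, "wx": 0, "wy": 0, "wz": -2.05},
    {"hand": 0, "tx": 12, "ty": -40, "tz": 0, "wx": 0, "wy": 0, "wz": -2.05},
    {"hand": 0, "tx": 12, "ty": -42, "tz": 0, "wx": 0, "wy": 0, "wz": -2.05},
    {"hand": 0, "tx": 0, "ty": 0, "tz": 0, "wx": 0, "wy": 0, "wz": 0},
    {"hand": 0, "tx": 0, "ty": 0, "tz": 0, "wx": 0, "wy": 0, "wz": 0}
  ]
}}

```text
clock: 17.5
ee_pos: [0.5476, 0.0121, 0.1208]
orientation: [3.135, -0.165, 0.001]
force: [-0.2, 0.8, -2.0]
opening: 0.128
```

```bash
python3 - <<'E'
from h import *
from scipy.spatial.transform import Rotation as Ro
w=cams.get_image("wrist"); crop(w,"pics/w20.png",0,0,640,400,1.25); np.savez("w20.npz",**w)
s=manip.get_state(); print(s["ee_pos"],s["clock"],s["force"],s["opening"],Ro.from_rotvec(s["orientation"]).as_matrix().round(3))
d=cams.get_image("scene");crop(d,"pics/sc20.png",240,140,420,270,4.4)
E
```

```text
[0.54722999 0.01308913 0.12077208] 17.55 [ 0.83833583  1.07926268 -2.36432988] 0.1333585444390228 [[ 0.995 -0.104  0.   ]
 [-0.104 -0.995 -0.002]
 [ 0.001  0.002 -1.   ]]
```

View pics/w20.png

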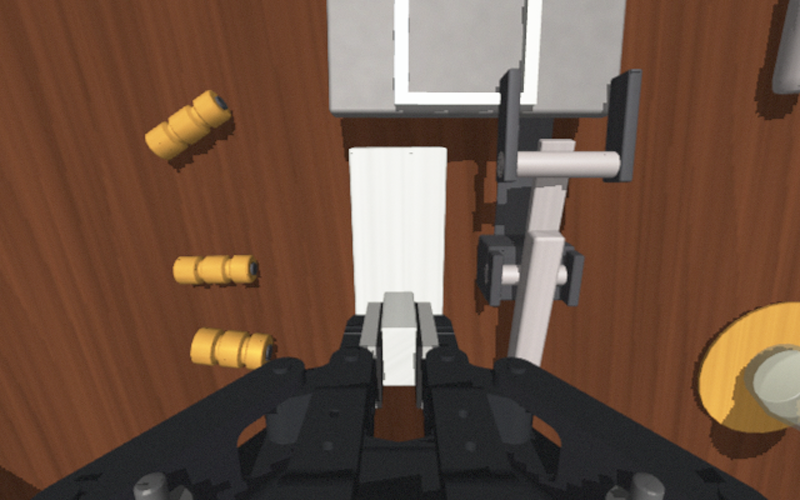

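View pics/sc20.png

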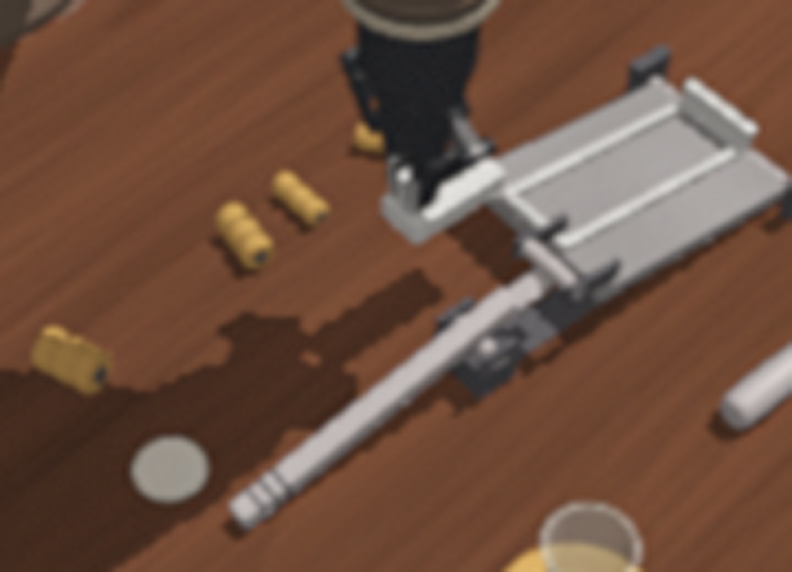

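Emit:
{"op": "play_rows", "data": {
  "deltas": [
    {"hand": 0, "tx": 1, "ty": -3, "tz": -35, "wx": 0, "wy": 0, "wz": 0},
    {"hand": 0, "tx": 0, "ty": 0, "tz": -25, "wx": 0, "wy": 0, "wz": 0},
    {"hand": 0, "tx": 0, "ty": 0, "tz": -12, "wx": 0, "wy": 0, "wz": 0},
    {"hand": 0, "tx": 0, "ty": 0, "tz": -5, "wx": 0, "wy": 0, "wz": 0},
    {"hand": 0, "tx": 0, "ty": 0, "tz": 0, "wx": 0, "wy": 0, "wz": 0},
    {"hand": 0, "tx": 0, "ty": 0, "tz": 0, "wx": 0, "wy": 0, "wz": 0},
    {"hand": 0, "tx": 0, "ty": 0, "tz": 0, "wx": 0, "wy": 0, "wz": 0}
  ]
}}

```text
clock: 18.3
ee_pos: [0.5493, 0.0102, 0.0449]
orientation: [3.135, -0.162, 0.004]
force: [-0.9, 0.7, -3.1]
opening: 0.129
```

```bash
python3 - <<'E'
from h import *
w=cams.get_image("wrist"); crop(w,"pics/w21.png",0,0,640,400,1.25); np.savez("w21.npz",**w)
s=manip.get_state(); print(s["ee_pos"],s["clock"],s["force"])
E
```

```text
[0.54921746 0.01018454 0.04478761] 18.35 [ 0.37244676 -0.27957279 -2.10565481]
```

View pics/w21.png

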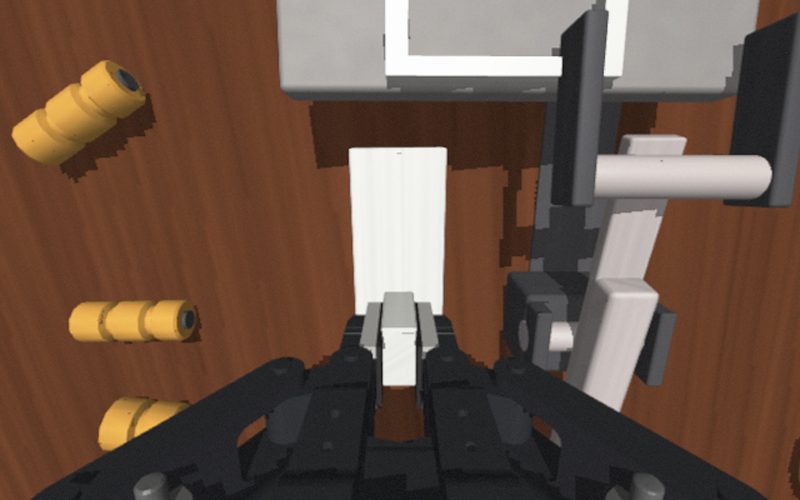

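Emit:
{"op": "play_rows", "data": {
  "deltas": [
    {"hand": 0, "tx": 0, "ty": 0, "tz": -1.5, "wx": 0, "wy": 0, "wz": 0},
    {"hand": 0, "tx": 1, "ty": 10, "tz": 0, "wx": 0, "wy": 0, "wz": 0},
    {"hand": 0, "tx": 1, "ty": 10, "tz": 0, "wx": 0, "wy": 0, "wz": 0},
    {"hand": 0, "tx": 1, "ty": 10, "tz": 0, "wx": 0, "wy": 0, "wz": 0},
    {"hand": 0, "tx": 1, "ty": 10, "tz": 0, "wx": 0, "wy": 0, "wz": 0},
    {"hand": 0, "tx": 1, "ty": 10, "tz": 0, "wx": 0, "wy": 0, "wz": 0},
    {"hand": 0, "tx": 0.7, "ty": 5, "tz": 0, "wx": 0, "wy": 0, "wz": 0},
    {"hand": 0, "tx": 0, "ty": 0, "tz": 0, "wx": 0, "wy": 0, "wz": 0},
    {"hand": 0, "tx": 0, "ty": 0, "tz": -1, "wx": 0, "wy": 0, "wz": 0},
    {"hand": 0, "tx": 0, "ty": 0, "tz": 0, "wx": 0, "wy": 0, "wz": 0}
  ]
}}

```text
clock: 19.35
ee_pos: [0.5545, 0.065, 0.0416]
orientation: [3.135, -0.162, 0.002]
force: [-0.6, 1.4, 3.3]
opening: 0.122
```

```bash
python3 - <<'E'
from h import *
w=cams.get_image("wrist"); crop(w,"pics/w22.png",0,0,640,400,1.25); np.savez("w22.npz",**w)
s=manip.get_state(); print(s["ee_pos"],s["clock"],s["force"])
E
```

```text
[0.5544889  0.06488383 0.04156054] 19.4 [-0.23185213  3.34198314  2.55571283]
```

View pics/w22.png

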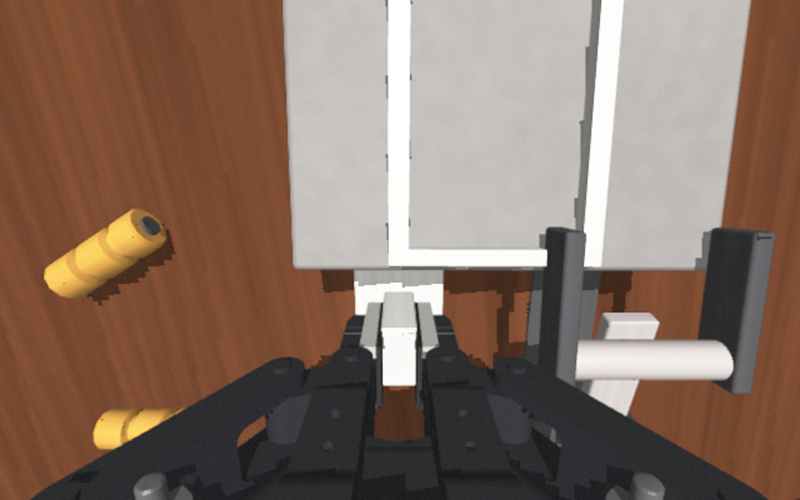

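Emit:
{"op": "play_rows", "data": {
  "deltas": [
    {"hand": 0.2, "tx": 0, "ty": 0, "tz": 0, "wx": 0, "wy": 0, "wz": 0},
    {"hand": 0.35, "tx": 0, "ty": 0, "tz": 0, "wx": 0, "wy": 0, "wz": 0},
    {"hand": 0.35, "tx": 0, "ty": 0, "tz": 0, "wx": 0, "wy": 0, "wz": 0},
    {"hand": 0.35, "tx": 0, "ty": 0, "tz": 15, "wx": 0, "wy": 0, "wz": 0},
    {"hand": 0.35, "tx": 0, "ty": 0, "tz": 30, "wx": 0, "wy": 0, "wz": 0},
    {"hand": 0.45, "tx": 0, "ty": 0, "tz": 40, "wx": 0, "wy": 0, "wz": 0},
    {"hand": 0.45, "tx": 15, "ty": -41, "tz": 5, "wx": 2.5, "wy": -0.27, "wz": 0},
    {"hand": 0.45, "tx": 15, "ty": -41, "tz": 5, "wx": 2.5, "wy": -0.27, "wz": 0},
    {"hand": 0.45, "tx": 16, "ty": -42, "tz": 5, "wx": 2.5, "wy": -0.27, "wz": 0},
    {"hand": 0.45, "tx": 16, "ty": -42, "tz": 5, "wx": 2.5, "wy": -0.27, "wz": 0},
    {"hand": 0.45, "tx": 0, "ty": 0, "tz": 0, "wx": 0, "wy": 0, "wz": 0},
    {"hand": 0.45, "tx": 0, "ty": 0, "tz": 0, "wx": 0, "wy": 0, "wz": 0}
  ]
}}

```text
clock: 20.6
ee_pos: [0.6162, -0.1024, 0.1461]
orientation: [-2.965, 0.158, -0.016]
force: [-0.4, 0.8, -0.7]
opening: 0.45
```

```bash
python3 - <<'E'
from h import *
w=cams.get_image("wrist"); crop(w,"pics/w23.png",0,0,640,400,1.25); np.savez("w23.npz",**w)
s=manip.get_state(); print(s["ee_pos"],s["orientation"],s["clock"],s["force"])
E
```

```text
[ 0.61571571 -0.10096812  0.14598579] [-2.96466976  0.15503241 -0.01460754] 20.65 [0.39418292 0.08323838 0.72129872]
```

View pics/w23.png

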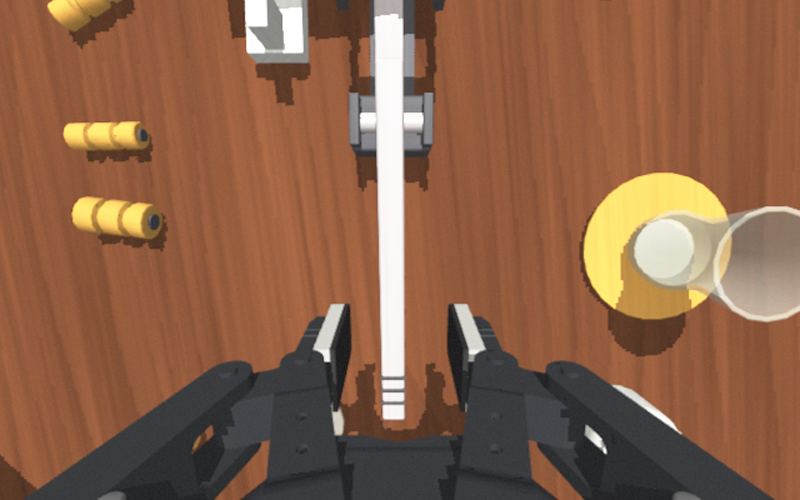

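Emit:
{"op": "play_rows", "data": {
  "deltas": [
    {"hand": 0.45, "tx": -1, "ty": 7, "tz": -40, "wx": 0, "wy": 0, "wz": 0},
    {"hand": 0.45, "tx": -1, "ty": 7, "tz": -40, "wx": 0, "wy": 0, "wz": 0},
    {"hand": 0.45, "tx": 0, "ty": 4, "tz": -20, "wx": 0, "wy": 0, "wz": 0},
    {"hand": 0.45, "tx": 0, "ty": 0, "tz": 0, "wx": 0, "wy": 0, "wz": 0},
    {"hand": 0.3, "tx": 0, "ty": 0, "tz": 0, "wx": 0, "wy": 0, "wz": 0},
    {"hand": 0, "tx": 0, "ty": 0, "tz": 0, "wx": 0, "wy": 0, "wz": 0},
    {"hand": 0, "tx": 0, "ty": 0, "tz": 0, "wx": 0, "wy": 0, "wz": 0},
    {"hand": 0, "tx": 0, "ty": 0, "tz": 0, "wx": 0, "wy": 0, "wz": 0},
    {"hand": 0, "tx": 0, "ty": 0, "tz": 0, "wx": 0, "wy": 0, "wz": 0}
  ],
  "force": 100
}}

```text
clock: 21.55
ee_pos: [0.6149, -0.0826, 0.0478]
orientation: [-2.965, 0.153, -0.018]
force: [-0.9, 6.3, 5.9]
opening: 0.149
```

```bash
python3 - <<'E'
from h import *
w=cams.get_image("wrist"); crop(w,"pics/w24.png",0,0,640,400,1.25); np.savez("w24.npz",**w)
s=manip.get_state(); print(s["ee_pos"],s["orientation"],s["clock"],s["force"],s["opening"])
E
```

```text
[ 0.61483225 -0.08256811  0.04779866] [-2.96449058  0.15298093 -0.01811518] 21.6 [-1.53302551  7.3012165   5.45649659] 0.14718292354486037
```

View pics/w24.png

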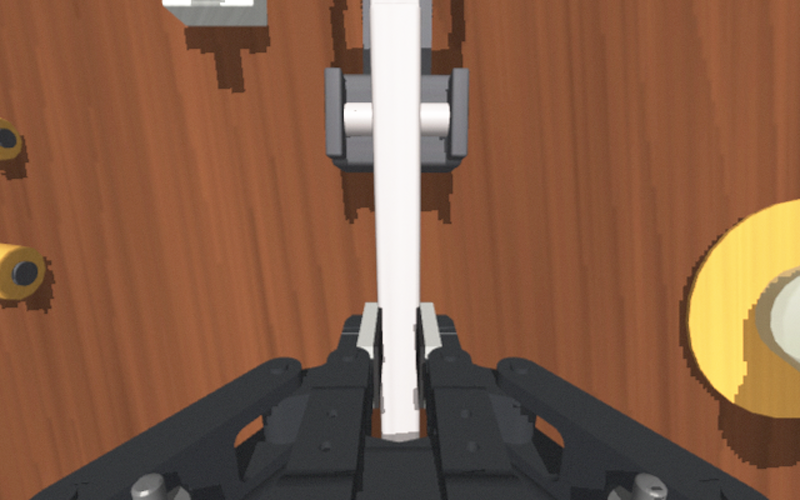

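```bash
python3 - <<'E'
from bar import *
prev=None
for p in [-10,-7,-4,-1,2,4]:
    r=tcp(p,st=71.9,c=0.5,h=27)[0]; print(p,r.round(1), None if prev is None else (r-prev).round(1)); prev=r
E
```

```text
-10 [616.1 -84.6  49.1] None
-7 [616.2 -83.5  53.5] [0.1 1.1 4.4]
-4 [616.3 -82.2  57.8] [0.1 1.3 4.3]
-1 [616.5 -80.6  62.1] [0.2 1.6 4.3]
2 [616.7 -78.8  66.3] [0.2 1.8 4.2]
4 [616.8 -77.5  69. ] [0.1 1.3 2.7]
```

Emit:
{"op": "play_rows", "data": {
  "deltas": [
    {"hand": 0, "tx": 0.1, "ty": 0.5, "tz": 2.2, "wx": -1.49, "wy": 0.16, "wz": 0},
    {"hand": 0, "tx": 0, "ty": 0.6, "tz": 2.2, "wx": -1.49, "wy": 0.16, "wz": 0},
    {"hand": 0, "tx": 0.1, "ty": 0.6, "tz": 2.2, "wx": -1.49, "wy": 0.16, "wz": 0},
    {"hand": 0, "tx": 0, "ty": 0.7, "tz": 2.1, "wx": -1.49, "wy": 0.16, "wz": 0},
    {"hand": 0, "tx": 0.1, "ty": 0.8, "tz": 2.1, "wx": -1.49, "wy": 0.16, "wz": 0},
    {"hand": 0, "tx": 0.1, "ty": 0.8, "tz": 2.2, "wx": -1.49, "wy": 0.16, "wz": 0},
    {"hand": 0, "tx": 0.1, "ty": 0.9, "tz": 2.1, "wx": -1.49, "wy": 0.16, "wz": 0},
    {"hand": 0, "tx": 0.1, "ty": 0.9, "tz": 2.1, "wx": -1.49, "wy": 0.16, "wz": 0},
    {"hand": 0, "tx": 0, "ty": 0, "tz": 0, "wx": 0, "wy": 0, "wz": 0},
    {"hand": 0, "tx": 0, "ty": 0, "tz": 0, "wx": 0, "wy": 0, "wz": 0},
    {"hand": 0, "tx": 0, "ty": 0, "tz": 0, "wx": 0, "wy": 0, "wz": 0}
  ]
}}

```text
clock: 22.7
ee_pos: [0.6151, -0.0773, 0.0638]
orientation: [3.102, -0.161, -0.0]
force: [0.1, 1.3, -2.6]
opening: 0.15
```

```bash
python3 - <<'E'
from h import *
d=cams.get_image("scene");crop(d,"pics/sc25.png",300,140,440,240,5.5); np.savez("sc25.npz",**d)
s=manip.get_state(); print(s["ee_pos"],s["orientation"],s["clock"],s["force"],s["opening"])
E
```

```text
[ 0.61511825 -0.07733467  0.06373814] [ 3.10186807e+00 -1.60971398e-01 -4.07566694e-04] 22.75 [ 0.40892864  1.02391051 -2.29909103] 0.15065636043933817
```

View pics/sc25.png

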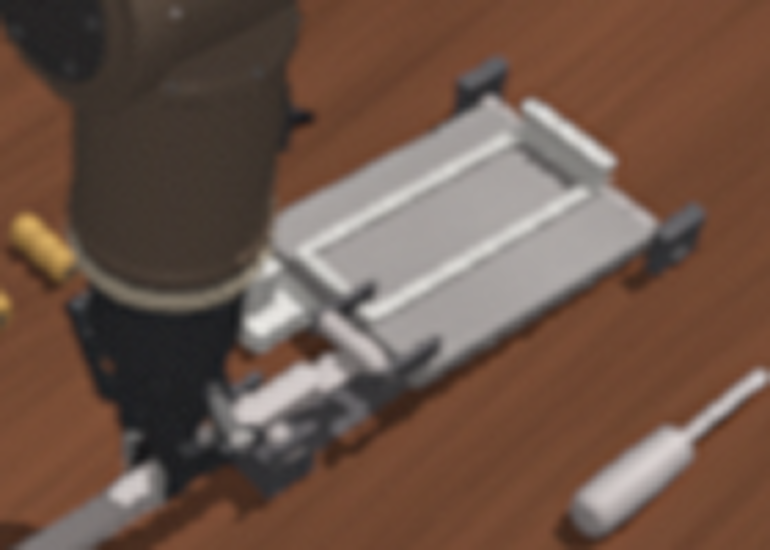

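Emit:
{"op": "play_rows", "data": {
  "deltas": [
    {"hand": 0, "tx": 0, "ty": 0, "tz": 0, "wx": 0, "wy": 0, "wz": 0},
    {"hand": 0, "tx": 0, "ty": 0, "tz": 0, "wx": 0, "wy": 0, "wz": 0},
    {"hand": 0, "tx": 0, "ty": 0, "tz": 0, "wx": 0, "wy": 0, "wz": 0},
    {"hand": 0, "tx": 0, "ty": 0, "tz": 0, "wx": 0, "wy": 0, "wz": 0},
    {"hand": 0, "tx": 0, "ty": 0, "tz": 0, "wx": 0, "wy": 0, "wz": 0},
    {"hand": 0, "tx": -1, "ty": -10, "tz": 0.4, "wx": 0, "wy": 0, "wz": 0},
    {"hand": 0, "tx": -1, "ty": -10, "tz": 0.4, "wx": 0, "wy": 0, "wz": 0},
    {"hand": 0, "tx": -1, "ty": -10, "tz": 0.4, "wx": 0, "wy": 0, "wz": 0},
    {"hand": 0, "tx": -1, "ty": -10, "tz": 0.4, "wx": 0, "wy": 0, "wz": 0}
  ]
}}

```text
clock: 23.65
ee_pos: [0.6106, -0.1182, 0.0651]
orientation: [3.101, -0.161, -0.002]
force: [0.1, 0.8, -3.8]
opening: 0.144
```

```bash
python3 - <<'E'
from h import *
d=cams.get_image("scene");crop(d,"pics/sc26.png",300,140,440,240,5.5); np.savez("sc26.npz",**d)
s=manip.get_state(); print(s["ee_pos"],s["clock"],s["force"],s["opening"])
E
```

```text
[ 0.61063555 -0.11962701  0.06522929] 23.7 [-0.49112456 -3.87108367 -3.27200585] 0.14426214246722688
```

View pics/sc26.png

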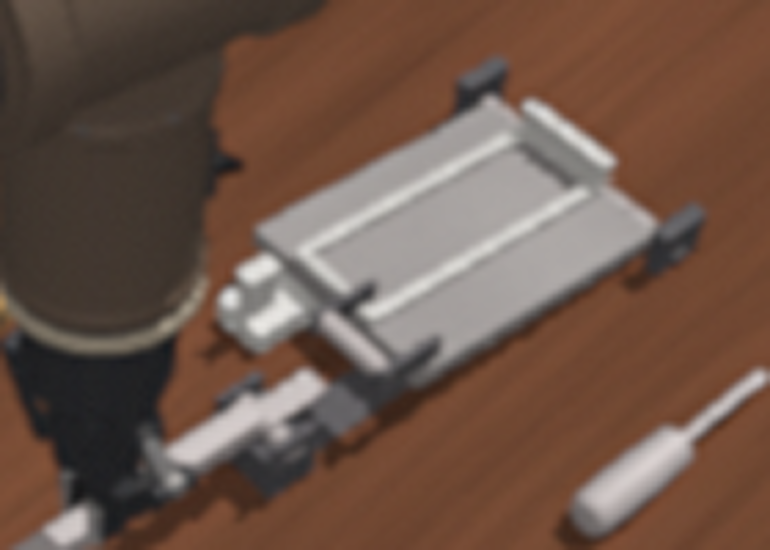

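Emit:
{"op": "play_rows", "data": {
  "deltas": [
    {"hand": 0, "tx": 0, "ty": -8, "tz": 10, "wx": 0, "wy": 0, "wz": 0},
    {"hand": 0, "tx": 0, "ty": 0, "tz": 40, "wx": 1, "wy": -0.1, "wz": 0},
    {"hand": 0, "tx": 0, "ty": 0, "tz": 40, "wx": 1, "wy": -0.1, "wz": 0},
    {"hand": 0, "tx": -9, "ty": -27, "tz": 0, "wx": 0, "wy": 0, "wz": -7.6},
    {"hand": 0, "tx": -9, "ty": -27, "tz": 0, "wx": 0, "wy": 0, "wz": -7.6},
    {"hand": 0, "tx": -9, "ty": -27, "tz": 0, "wx": 0, "wy": 0, "wz": -7.6},
    {"hand": 0, "tx": -9, "ty": -27, "tz": 0, "wx": 0, "wy": 0, "wz": -7.6},
    {"hand": 0, "tx": -9, "ty": -27, "tz": 0, "wx": 0, "wy": 0, "wz": -7.6},
    {"hand": 0, "tx": -9, "ty": -27, "tz": 0, "wx": 0, "wy": 0, "wz": -7.6},
    {"hand": 0, "tx": -9, "ty": -27, "tz": 0, "wx": 0, "wy": 0, "wz": -7.6},
    {"hand": 0, "tx": -9, "ty": -27, "tz": 0, "wx": 0, "wy": 0, "wz": -7.6},
    {"hand": 0, "tx": -9, "ty": -27, "tz": 0, "wx": 0, "wy": 0, "wz": -7.6}
  ]
}}

```text
clock: 24.9
ee_pos: [0.5293, -0.3694, 0.1558]
orientation: [2.498, -1.903, 0.0]
force: [0.1, -0.1, -5.3]
opening: 0.15
```

Emit:
{"op": "play_rows", "data": {
  "deltas": [
    {"hand": 0, "tx": -9, "ty": -27, "tz": 0, "wx": 0, "wy": 0, "wz": -7.6},
    {"hand": 0, "tx": 0, "ty": 0, "tz": 0, "wx": 0, "wy": 0, "wz": 0},
    {"hand": 0, "tx": 0, "ty": 0, "tz": 0, "wx": 0, "wy": 0, "wz": 0}
  ]
}}

```text
clock: 25.2
ee_pos: [0.5205, -0.3957, 0.1555]
orientation: [2.372, -2.058, 0.0]
force: [0.4, 0.1, -5.2]
opening: 0.148
```

```bash
python3 - <<'E'
from h import *
from scipy.spatial.transform import Rotation as Ro
w=cams.get_image("wrist"); crop(w,"pics/w27.png",0,0,640,400,1.25); np.savez("w27.npz",**w)
d=cams.get_image("scene");crop(d,"pics/sc27.png",130,130,440,330,2.5)
s=manip.get_state(); print(s["ee_pos"],s["clock"],s["force"],s["opening"],Ro.from_rotvec(s["orientation"]).as_matrix().round(3))
E
```

```text
[ 0.52093719 -0.39448727  0.15539803] 25.3 [-0.26889954  0.27501094 -5.06317569] 0.1470601197640386 [[ 0.142 -0.99  -0.001]
 [-0.99  -0.142 -0.001]
 [ 0.001  0.001 -1.   ]]
```

View pics/w27.png

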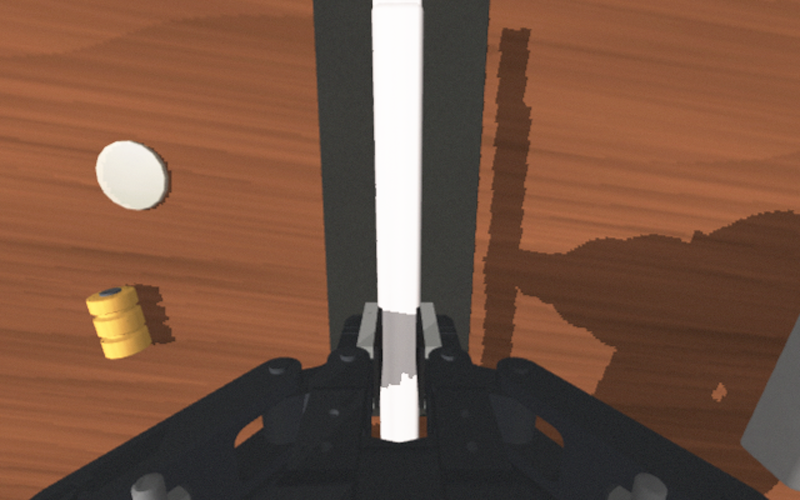

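View pics/sc27.png

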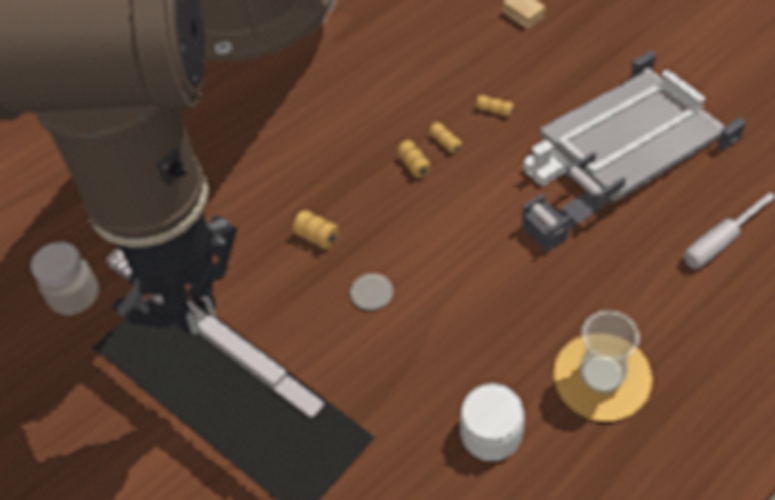

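Emit:
{"op": "play_rows", "data": {
  "deltas": [
    {"hand": 0, "tx": 1, "ty": -2, "tz": -45, "wx": 0, "wy": 0, "wz": 0},
    {"hand": 0, "tx": 1, "ty": -2, "tz": -40, "wx": 0, "wy": 0, "wz": 0},
    {"hand": 0, "tx": 0, "ty": 0, "tz": -20, "wx": 0, "wy": 0, "wz": 0},
    {"hand": 0, "tx": 0, "ty": 0, "tz": -10, "wx": 0, "wy": 0, "wz": 0},
    {"hand": 0, "tx": 0, "ty": 0, "tz": -7, "wx": 0, "wy": 0, "wz": 0},
    {"hand": 0, "tx": 0, "ty": 0, "tz": 0, "wx": 0, "wy": 0, "wz": 0},
    {"hand": 0, "tx": 0, "ty": 0, "tz": 0, "wx": 0, "wy": 0, "wz": 0},
    {"hand": 0, "tx": 0, "ty": 0, "tz": 0, "wx": 0, "wy": 0, "wz": 0}
  ]
}}

```text
clock: 26.1
ee_pos: [0.5236, -0.3996, 0.0345]
orientation: [2.372, -2.058, 0.003]
force: [0.0, 0.0, -4.5]
opening: 0.142
```

Emit:
{"op": "play_rows", "data": {
  "deltas": [
    {"hand": 0, "tx": 0, "ty": 0, "tz": -2, "wx": 0, "wy": 0, "wz": 0},
    {"hand": 0, "tx": 0, "ty": 0, "tz": -1, "wx": 0, "wy": 0, "wz": 0},
    {"hand": 0, "tx": 0, "ty": 0, "tz": 0, "wx": 0, "wy": 0, "wz": 0},
    {"hand": 0, "tx": 0, "ty": 0, "tz": 0, "wx": 0, "wy": 0, "wz": 0}
  ]
}}

```text
clock: 26.5
ee_pos: [0.5229, -0.3991, 0.0302]
orientation: [2.371, -2.058, 0.0]
force: [-0.2, -0.1, -5.2]
opening: 0.148
```

Emit:
{"op": "play_rows", "data": {
  "deltas": [
    {"hand": 0, "tx": 0, "ty": 0, "tz": -1.5, "wx": 0, "wy": 0, "wz": 0},
    {"hand": 0, "tx": 0, "ty": 0, "tz": 0, "wx": 0, "wy": 0, "wz": 0},
    {"hand": 0, "tx": 0, "ty": 0, "tz": 0, "wx": 0, "wy": 0, "wz": 0}
  ]
}}

```text
clock: 26.8
ee_pos: [0.5231, -0.3992, 0.0292]
orientation: [2.372, -2.058, 0.001]
force: [-2.8, 1.1, 5.6]
opening: 0.147
```

Emit:
{"op": "play_rows", "data": {
  "deltas": [
    {"hand": 0.3, "tx": 0, "ty": 0, "tz": 0, "wx": 0, "wy": 0, "wz": 0},
    {"hand": 0.45, "tx": 0, "ty": 0, "tz": 0, "wx": 0, "wy": 0, "wz": 0},
    {"hand": 0.45, "tx": 0, "ty": 0, "tz": 0, "wx": 0, "wy": 0, "wz": 0},
    {"hand": 0.45, "tx": 0, "ty": 0, "tz": 20, "wx": 0, "wy": 0, "wz": 0},
    {"hand": 0.45, "tx": 0, "ty": 0, "tz": 45, "wx": 0, "wy": 0, "wz": 0},
    {"hand": 0.6, "tx": 0, "ty": 10, "tz": 45, "wx": 0, "wy": 0, "wz": 0},
    {"hand": 0.6, "tx": -12, "ty": 35, "tz": 25, "wx": 0, "wy": 0, "wz": 0},
    {"hand": 0.6, "tx": -12, "ty": 35, "tz": 25, "wx": 0, "wy": 0, "wz": 0},
    {"hand": 0.6, "tx": -12, "ty": 40, "tz": 10, "wx": 0, "wy": 0, "wz": 0},
    {"hand": 0.6, "tx": -14, "ty": 40, "tz": 0, "wx": 0, "wy": 0, "wz": 0},
    {"hand": 0.6, "tx": 0, "ty": 0, "tz": 0, "wx": 0, "wy": 0, "wz": 0},
    {"hand": 0.6, "tx": 0, "ty": 0, "tz": 0, "wx": 0, "wy": 0, "wz": 0}
  ]
}}

```text
clock: 28.0
ee_pos: [0.4731, -0.2386, 0.1992]
orientation: [2.373, -2.057, 0.002]
force: [-0.7, -0.0, 0.3]
opening: 0.602
```

```bash
python3 - <<'E'
from h import *
from scipy.spatial.transform import Rotation as Ro
w=cams.get_image("wrist"); crop(w,"pics/w28.png",0,0,640,400,1.25); np.savez("w28.npz",**w)
s=manip.get_state(); print(s["ee_pos"],s["clock"],s["force"],s["opening"],Ro.from_rotvec(s["orientation"]).as_matrix().round(3))
for n in ["valve_big_c","valve_mid_c"]:
  for r in regions_of("wrist",n)[:3]:
    m=r["mask"]; c,sz,a=cv2.minAreaRect(np.argwhere(m)[:,::-1].astype(np.float32)); print(n,r["p"],m.sum(),np.array(r["uv"])*1.25,np.array(c)*1.25,sz,a)
E
```

```text
[ 0.47350602 -0.23937091  0.19902319] 28.05 [-0.18686027 -0.4886269   0.44219655] 0.5970334138102765 [[ 0.141 -0.99   0.   ]
 [-0.99  -0.141 -0.002]
 [ 0.002  0.    -1.   ]]
valve_big_c 0.73 1375 [344.625 271.875] [344.49157715 270.73820114] (50.32392501831055, 29.26897621154785) 81.02737426757812
valve_mid_c 0.57 1314 [149.25 247.75] [150.38058281 245.08071899] (28.487367630004883, 49.86030197143555) 11.976131439208984
```

View pics/w28.png

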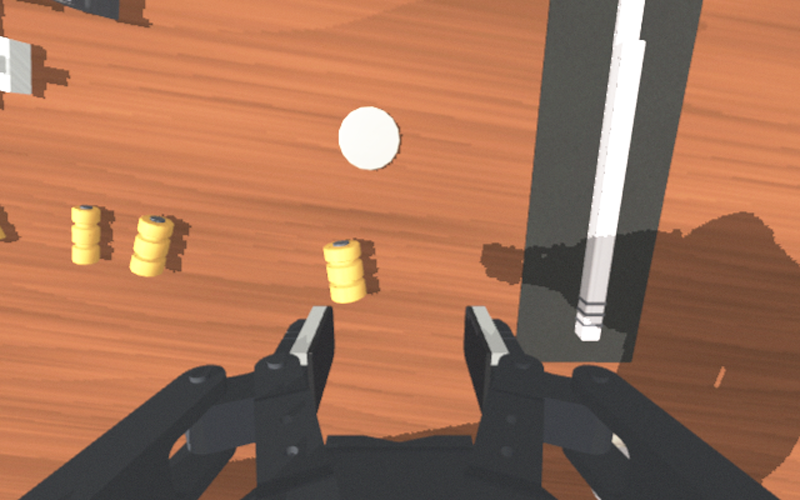

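```bash
cat > vd.py <<'E'
from h import *
import sys
def valves(cam="wrist",names=("valve_big_c","valve_mid_c","valve_s1_c"),d=None):
    for n in names:
        rad={"b":.015,"m":.012,"s":.009}[n[6]]
        for r in regions_of(cam,n)[:4]:
            if r["p"]<.25: continue
            m=r["mask"]; c,sz,a=cv2.minAreaRect(np.argwhere(m)[:,::-1].astype(np.float32))
            b=cv2.boxPoints((c,sz,a)); e=[(b[0]+b[1])/2,(b[2]+b[3])/2]; f=[(b[1]+b[2])/2,(b[3]+b[0])/2]
            if np.linalg.norm(b[0]-b[1])>np.linalg.norm(b[1]-b[2]): e,f=f,e
            P=px2w(d,e,rad); Q=px2w(d,f,rad); v=P[0]-P[1]; 
            if v[0]<0: v=-v
            C=px2w(d,c,rad)[0]
            print(n,round(r["p"],2),"C",C[:2].round(4),"uv",px2w(d,r["uv"],rad)[0][:2].round(4),"len",round(np.linalg.norm(v),4),"wid",round(np.linalg.norm(Q[0]-Q[1]),4),"axis yaw",round(np.degrees(np.arctan2(v[1],v[0])),1))
E
python3 - <<'E'
from vd import *
w=cams.get_image("wrist"); valves(d=w)
E
```

```text
valve_big_c 0.67 C [ 0.4338 -0.1997] uv [ 0.4358 -0.1998] len 0.0544 wid 0.0312 axis yaw 13.2
valve_mid_c 0.66 C [ 0.4318 -0.0402] uv [ 0.429  -0.0409] len 0.0548 wid 0.0276 axis yaw -12.3
```

Emit:
{"op": "play_rows", "data": {
  "deltas": [
    {"hand": 0.7, "tx": -19, "ty": 20, "tz": -30, "wx": 0, "wy": 0, "wz": 2.6},
    {"hand": 0.7, "tx": -19, "ty": 20, "tz": -30, "wx": 0, "wy": 0, "wz": 2.5},
    {"hand": 0.7, "tx": 0, "ty": 0, "tz": -45, "wx": 0, "wy": 0, "wz": 0},
    {"hand": 0.7, "tx": 0, "ty": 0, "tz": -35, "wx": 0, "wy": 0, "wz": 0},
    {"hand": 0.7, "tx": 0, "ty": 0, "tz": -25, "wx": 0, "wy": 0, "wz": 0},
    {"hand": 0.7, "tx": 0, "ty": 0, "tz": -7, "wx": 0, "wy": 0, "wz": 0},
    {"hand": 0.7, "tx": 0, "ty": 0, "tz": 0, "wx": 0, "wy": 0, "wz": 0},
    {"hand": 0.7, "tx": 0, "ty": 0, "tz": 0, "wx": 0, "wy": 0, "wz": 0}
  ],
  "force": 40
}}

```text
clock: 29.15
ee_pos: [0.4355, -0.1995, 0.0275]
orientation: [2.461, -1.951, 0.002]
force: [0.2, 0.9, 0.0]
opening: 0.698
```

```bash
python3 - <<'E'
from h import *
w=cams.get_image("wrist"); crop(w,"pics/w29.png",0,0,640,400,1.25)
s=manip.get_state(); print(s["ee_pos"],s["clock"],s["force"])
E
```

```text
[ 0.43567055 -0.19954477  0.0278033 ] 29.2 [ 0.46977074 -0.1918808  -0.0874311 ]
```

View pics/w29.png

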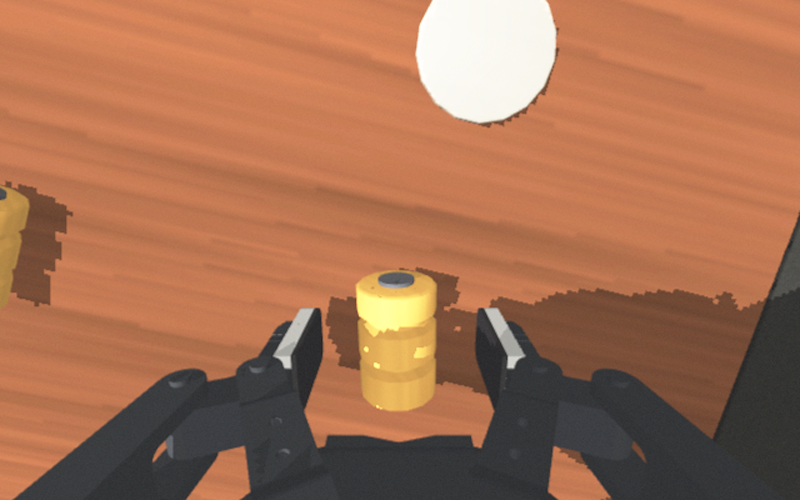

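Emit:
{"op": "play_rows", "data": {
  "deltas": [
    {"hand": 0.7, "tx": 0, "ty": 0, "tz": -2, "wx": 0, "wy": 0, "wz": 0},
    {"hand": 0, "tx": 0, "ty": 0, "tz": 0, "wx": 0, "wy": 0, "wz": 0},
    {"hand": 0, "tx": 0, "ty": 0, "tz": 0, "wx": 0, "wy": 0, "wz": 0},
    {"hand": 0, "tx": 0, "ty": 0, "tz": 0, "wx": 0, "wy": 0, "wz": 0},
    {"hand": 0, "tx": 0, "ty": 0, "tz": 0, "wx": 0, "wy": 0, "wz": 0},
    {"hand": 0, "tx": 0, "ty": 0, "tz": 0, "wx": 0, "wy": 0, "wz": 0},
    {"hand": 0, "tx": 0, "ty": 0, "tz": 15, "wx": 0, "wy": 0, "wz": 0},
    {"hand": 0, "tx": 0, "ty": 0, "tz": 45, "wx": 0, "wy": 0, "wz": 0},
    {"hand": 0, "tx": 0, "ty": 0, "tz": 45, "wx": 0, "wy": 0, "wz": 0},
    {"hand": 0, "tx": 0, "ty": 0, "tz": 0, "wx": 0, "wy": 0, "wz": 0}
  ],
  "force": 40
}}

```text
clock: 30.2
ee_pos: [0.4373, -0.2003, 0.1345]
orientation: [2.462, -1.951, 0.012]
force: [-0.8, 0.5, -1.3]
opening: 0.337
```

Emit:
{"op": "play_rows", "data": {
  "deltas": [
    {"hand": 0, "tx": 17, "ty": 42, "tz": 0, "wx": 0, "wy": 0, "wz": -1.9},
    {"hand": 0, "tx": 17, "ty": 42, "tz": 0, "wx": 0, "wy": 0, "wz": -1.9},
    {"hand": 0, "tx": 17, "ty": 42, "tz": 0, "wx": 0, "wy": 0, "wz": -1.9},
    {"hand": 0, "tx": 17, "ty": 42, "tz": 0, "wx": 0, "wy": 0, "wz": -1.9},
    {"hand": 0, "tx": 17, "ty": 42, "tz": 0, "wx": 0, "wy": 0, "wz": -1.9},
    {"hand": 0, "tx": 17, "ty": 42, "tz": 0, "wx": 0, "wy": 0, "wz": -1.9},
    {"hand": 0, "tx": 17, "ty": 42, "tz": 0, "wx": 0, "wy": 0, "wz": -1.9},
    {"hand": 0, "tx": 17, "ty": 42, "tz": 0, "wx": 0, "wy": 0, "wz": -1.9},
    {"hand": 0, "tx": 16, "ty": 42, "tz": 0, "wx": 0, "wy": 0, "wz": -2},
    {"hand": 0, "tx": 16, "ty": 43, "tz": 0, "wx": 0, "wy": 0, "wz": -2},
    {"hand": 0, "tx": 0, "ty": 0, "tz": 0, "wx": 0, "wy": 0, "wz": 0},
    {"hand": 0, "tx": 0, "ty": 0, "tz": 0, "wx": 0, "wy": 0, "wz": 0}
  ]
}}

```text
clock: 31.4
ee_pos: [0.6025, 0.2229, 0.1289]
orientation: [2.103, -2.331, -0.001]
force: [-1.1, -0.1, -0.8]
opening: 0.335
```

```bash
python3 - <<'E'
from h import *
from scipy.spatial.transform import Rotation as Ro
w=cams.get_image("wrist"); crop(w,"pics/w30.png",0,0,640,400,1.25);np.savez("w30.npz",**w)
d=cams.get_image("scene");crop(d,"pics/sc30.png",300,120,440,240,5)
s=manip.get_state(); print(s["ee_pos"],s["clock"],s["force"],s["opening"],s["joint_pos"],Ro.from_rotvec(s["orientation"]).as_matrix().round(3))
E
```

```text
[0.60220895 0.2212098  0.12918734] 31.5 [ 0.02192898 -0.51936887 -1.59186235] 0.33374421671858917 [ 3.05155398e-01  6.03212541e-01  1.71824100e+00 -9.22530876e-04
  8.22848848e-01  1.98135619e+00] [[-0.105 -0.995 -0.002]
 [-0.995  0.105 -0.001]
 [ 0.002  0.002 -1.   ]]
```

View pics/w30.png

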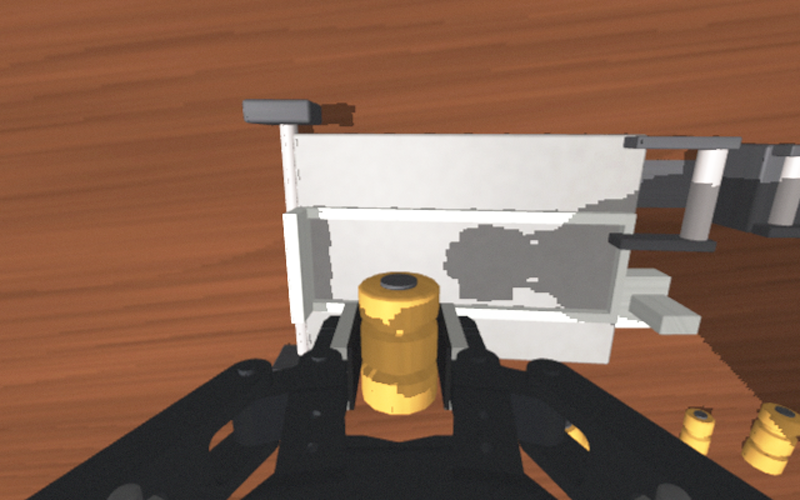

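View pics/sc30.png

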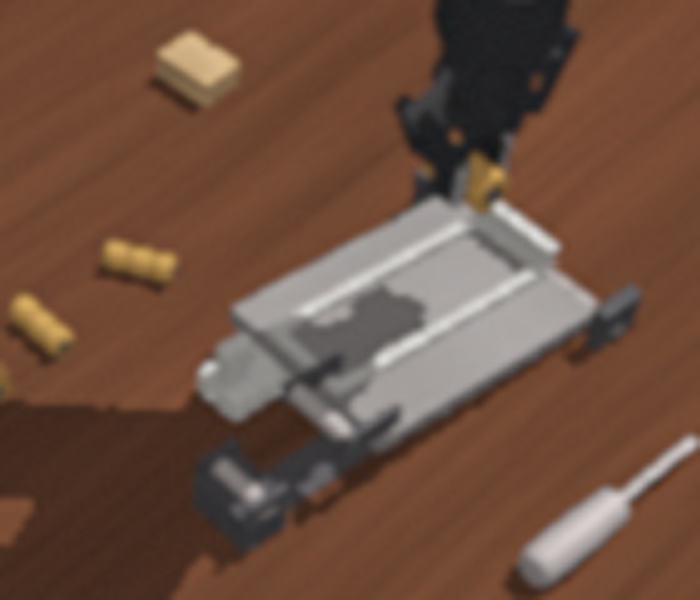

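```bash
python3 - <<'E'
from h import *; from bar import *
w=np.load("w30.npz")
def S(x,y,z):
    p=px2w(w,[(x+.5)/1.25-.5,(y+.5)/1.25-.5],z)[0]; q=(p[:2]-O); return np.round([q@ex*1000,q@ey*1000,z*1000],1)
print("gate top outer", S(285,213,.043),S(293,322,.043))
print("gate top inner", S(301,213,.043),S(306,322,.043))
print("gate foot", S(328,222,.0195),S(330,300,.0195))
print("wall up", S(450,213,.029),S(600,218,.037)); print("wall low", S(470,305,.029),S(590,310,.037)); print("backstop",S(634,214,.041),S(616,312,.041))
print("shim tab",S(656,318,.050),"rod",S(705,190,.056))
E
```

```text
gate top outer [ 95.3 -32.5  43. ] [95.7 32.3 43. ]
gate top inner [ 86.6 -32.5  43. ] [88.1 32.3 43. ]
gate foot [ 76.6 -22.6  19.5] [77.8 28.5 19.5]
wall up [  4.2 -30.1  29. ] [-78.6 -28.9  37. ]
wall low [-10.5  27.6  29. ] [-81.   27.1  37. ]
backstop [-94.8 -32.   41. ] [-94.3  26.5  41. ]
shim tab [-112.1   26.    50. ] rod [-119.   -47.1   56. ]
```

Emit:
{"op": "play_rows", "data": {
  "deltas": [
    {"hand": 0, "tx": 1, "ty": 2, "tz": -35, "wx": 0, "wy": 0, "wz": 0},
    {"hand": 0, "tx": 0, "ty": 0, "tz": -25, "wx": 0, "wy": 0, "wz": 0},
    {"hand": 0, "tx": 0, "ty": 0, "tz": -12, "wx": 0, "wy": 0, "wz": 0},
    {"hand": 0, "tx": 0, "ty": 0, "tz": -5, "wx": 0, "wy": 0, "wz": 0},
    {"hand": 0, "tx": 0, "ty": 0, "tz": 0, "wx": 0, "wy": 0, "wz": 0},
    {"hand": 0, "tx": 0, "ty": 0, "tz": 0, "wx": 0, "wy": 0, "wz": 0},
    {"hand": 0, "tx": 0, "ty": 0, "tz": 0, "wx": 0, "wy": 0, "wz": 0}
  ]
}}

```text
clock: 32.2
ee_pos: [0.6046, 0.2241, 0.0538]
orientation: [-2.102, 2.335, -0.001]
force: [0.6, 1.1, -1.8]
opening: 0.337
```

```bash
python3 - <<'E'
from h import *
w=cams.get_image("wrist"); crop(w,"pics/w31.png",0,0,640,400,1.25)
d=cams.get_image("scene");crop(d,"pics/sc31.png",300,120,440,240,5)
s=manip.get_state(); print(s["ee_pos"],s["clock"],s["force"],s["opening"])
E
```

```text
[0.60444547 0.22408397 0.0535878 ] 32.3 [-0.01789435  0.72495354 -1.45471704] 0.33506878203486573
```

View pics/w31.png

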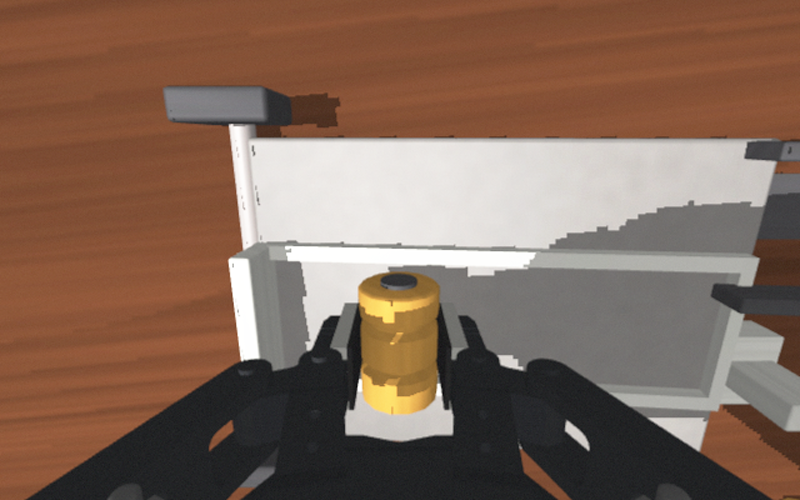

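View pics/sc31.png

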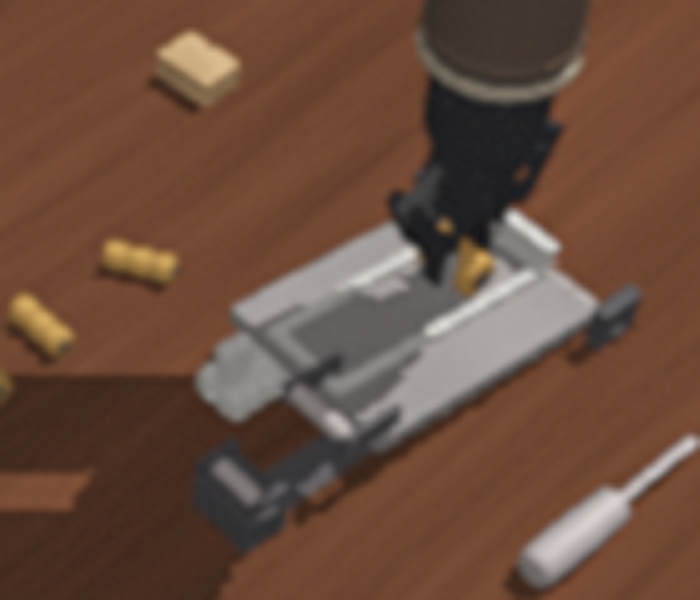

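Emit:
{"op": "play_rows", "data": {
  "deltas": [
    {"hand": 0, "tx": 0, "ty": 0, "tz": -2, "wx": 0, "wy": 0, "wz": 0},
    {"hand": 0, "tx": 0, "ty": 0, "tz": -1.5, "wx": 0, "wy": 0, "wz": 0},
    {"hand": 0, "tx": 0, "ty": 0, "tz": 0, "wx": 0, "wy": 0, "wz": 0},
    {"hand": 0, "tx": 0, "ty": 0, "tz": 0, "wx": 0, "wy": 0, "wz": 0}
  ]
}}

```text
clock: 32.7
ee_pos: [0.6039, 0.2239, 0.0491]
orientation: [2.101, -2.334, -0.0]
force: [-1.1, -0.6, -0.5]
opening: 0.333
```

Emit:
{"op": "play_rows", "data": {
  "deltas": [
    {"hand": 0.4, "tx": 0, "ty": 0, "tz": 0, "wx": 0, "wy": 0, "wz": 0},
    {"hand": 0.45, "tx": 0, "ty": 0, "tz": 0, "wx": 0, "wy": 0, "wz": 0},
    {"hand": 0.5, "tx": 0, "ty": 0, "tz": 0, "wx": 0, "wy": 0, "wz": 0},
    {"hand": 0.5, "tx": 0, "ty": 0, "tz": 10, "wx": 0, "wy": 0, "wz": 0},
    {"hand": 0.5, "tx": 0, "ty": 0, "tz": 20, "wx": 0, "wy": 0, "wz": 0},
    {"hand": 0.5, "tx": 0, "ty": 0, "tz": 40, "wx": 0, "wy": 0, "wz": 0},
    {"hand": 0.5, "tx": 0, "ty": -20, "tz": 40, "wx": 0, "wy": 0, "wz": 0},
    {"hand": 0.5, "tx": -10, "ty": -40, "tz": 20, "wx": 0, "wy": 0, "wz": 0},
    {"hand": 0.5, "tx": -15, "ty": -40, "tz": 20, "wx": 0, "wy": 0, "wz": 0},
    {"hand": 0.5, "tx": -15, "ty": -40, "tz": 0, "wx": 0, "wy": 0, "wz": 0},
    {"hand": 0.5, "tx": -15, "ty": -40, "tz": 0, "wx": 0, "wy": 0, "wz": 0},
    {"hand": 0.5, "tx": 0, "ty": 0, "tz": 0, "wx": 0, "wy": 0, "wz": 0}
  ]
}}

```text
clock: 33.9
ee_pos: [0.547, 0.0402, 0.2002]
orientation: [2.097, -2.336, 0.0]
force: [-0.3, 1.0, -0.5]
opening: 0.495
```

```bash
python3 - <<'E'
from vd import *
from scipy.spatial.transform import Rotation as Ro
w=cams.get_image("wrist"); crop(w,"pics/w32.png",0,0,640,400,1.25);np.savez("w32.npz",**w)
d=cams.get_image("scene");crop(d,"pics/sc32.png",300,120,440,240,5)
s=manip.get_state(); print(s["ee_pos"],s["clock"],Ro.from_rotvec(s["orientation"]).as_matrix().round(3))
valves(d=w)
E
```

```text
[0.54901196 0.0430503  0.20013934] 34.0 [[-0.107 -0.994 -0.   ]
 [-0.994  0.107 -0.001]
 [ 0.001 -0.    -1.   ]]
valve_big_c 0.65 C [0.6062 0.2786] uv [0.6045 0.2812] len 0.0549 wid 0.0409 axis yaw -6.7
valve_big_c 0.52 C [0.4365 0.0157] uv [0.4387 0.0175] len 0.0524 wid 0.0166 axis yaw -4.5
valve_mid_c 0.58 C [ 0.446  -0.0488] uv [ 0.4453 -0.05  ] len 0.0365 wid 0.0172 axis yaw 23.4
```

View pics/w32.png

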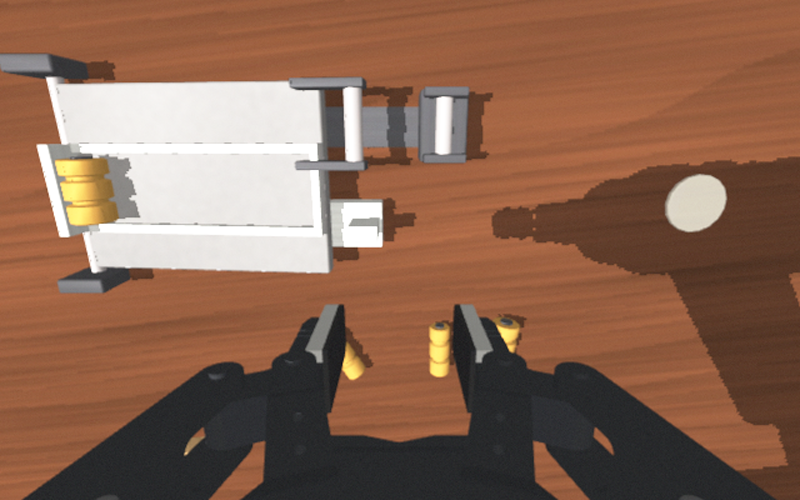

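View pics/sc32.png

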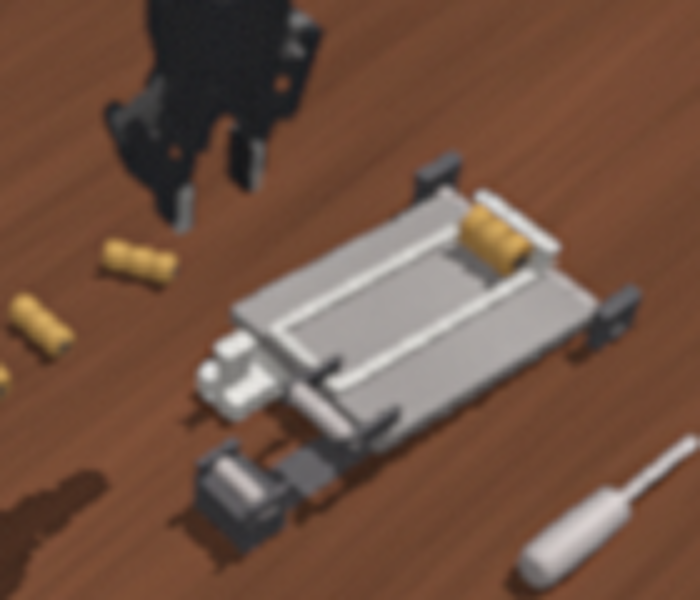

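Emit:
{"op": "play_rows", "data": {
  "deltas": [
    {"hand": 0.5, "tx": -32, "ty": -32, "tz": 0, "wx": 0, "wy": 0, "wz": -2},
    {"hand": 0.5, "tx": -32, "ty": -32, "tz": 0, "wx": 0, "wy": 0, "wz": -2},
    {"hand": 0.6, "tx": -32, "ty": -32, "tz": 0, "wx": 0, "wy": 0, "wz": -2},
    {"hand": 0.6, "tx": 0, "ty": 0, "tz": 0, "wx": 0, "wy": 0, "wz": 0},
    {"hand": 0.6, "tx": 0, "ty": 0, "tz": 0, "wx": 0, "wy": 0, "wz": 0},
    {"hand": 0.6, "tx": 0, "ty": 0, "tz": 0, "wx": 0, "wy": 0, "wz": 0}
  ]
}}

```text
clock: 34.75
ee_pos: [0.4541, -0.0514, 0.1994]
orientation: [1.978, -2.44, 0.001]
force: [0.2, 0.5, 0.6]
opening: 0.6
```

```bash
python3 - <<'E'
from vd import *
from scipy.spatial.transform import Rotation as Ro
w=cams.get_image("wrist"); crop(w,"pics/w33.png",0,0,640,400,1.25);np.savez("w33.npz",**w)
s=manip.get_state(); print(s["ee_pos"],s["clock"],Ro.from_rotvec(s["orientation"]).as_matrix().round(3))
valves(d=w)
E
```

```text
[ 0.45411042 -0.05129943  0.19928913] 34.8 [[-0.207 -0.978 -0.   ]
 [-0.978  0.207 -0.001]
 [ 0.001  0.    -1.   ]]
valve_big_c 0.69 C [0.4349 0.0132] uv [0.4361 0.0123] len 0.05 wid 0.0176 axis yaw -4.4
valve_mid_c 0.87 C [ 0.4318 -0.0403] uv [ 0.4293 -0.0423] len 0.0523 wid 0.0229 axis yaw -12.3
```

View pics/w33.png

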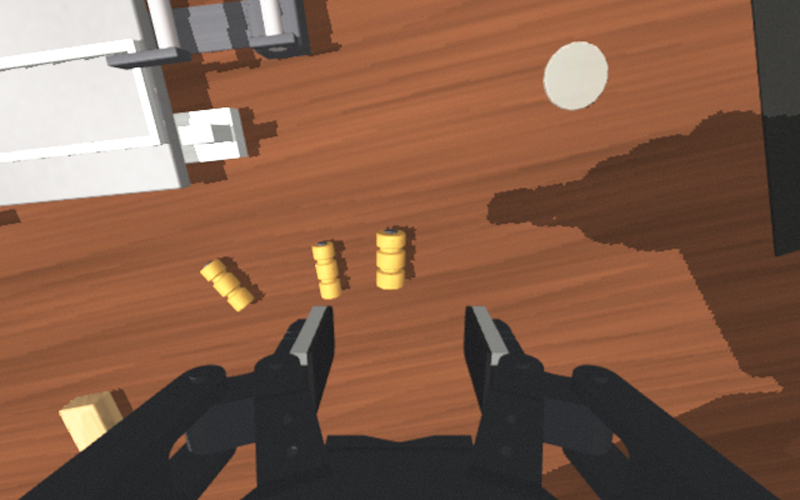

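Emit:
{"op": "play_rows", "data": {
  "deltas": [
    {"hand": 0.45, "tx": -10, "ty": 6, "tz": -30, "wx": 0, "wy": 0, "wz": -0.3},
    {"hand": 0.45, "tx": -10, "ty": 5, "tz": -30, "wx": 0, "wy": 0, "wz": 0},
    {"hand": 0.45, "tx": 0, "ty": 0, "tz": -45, "wx": 0, "wy": 0, "wz": 0},
    {"hand": 0.45, "tx": 0, "ty": 0, "tz": -35, "wx": 0, "wy": 0, "wz": 0},
    {"hand": 0.45, "tx": 0, "ty": 0, "tz": -25, "wx": 0, "wy": 0, "wz": 0},
    {"hand": 0.45, "tx": 0, "ty": 0, "tz": -9, "wx": 0, "wy": 0, "wz": 0},
    {"hand": 0.45, "tx": 0, "ty": 0, "tz": 0, "wx": 0, "wy": 0, "wz": 0},
    {"hand": 0.45, "tx": 0, "ty": 0, "tz": 0, "wx": 0, "wy": 0, "wz": 0}
  ],
  "force": 40
}}

```text
clock: 35.75
ee_pos: [0.4335, -0.041, 0.0259]
orientation: [1.97, -2.446, 0.0]
force: [0.8, 0.2, 0.4]
opening: 0.453
```

```bash
python3 - <<'E'
from h import *
w=cams.get_image("wrist"); crop(w,"pics/w34.png",0,0,640,400,1.25)
s=manip.get_state(); print(s["ee_pos"],s["clock"],s["force"])
E
```

```text
[ 0.43374985 -0.04108167  0.02621672] 35.8 [ 0.13156581 -0.5157198  -0.23706372]
```

View pics/w34.png

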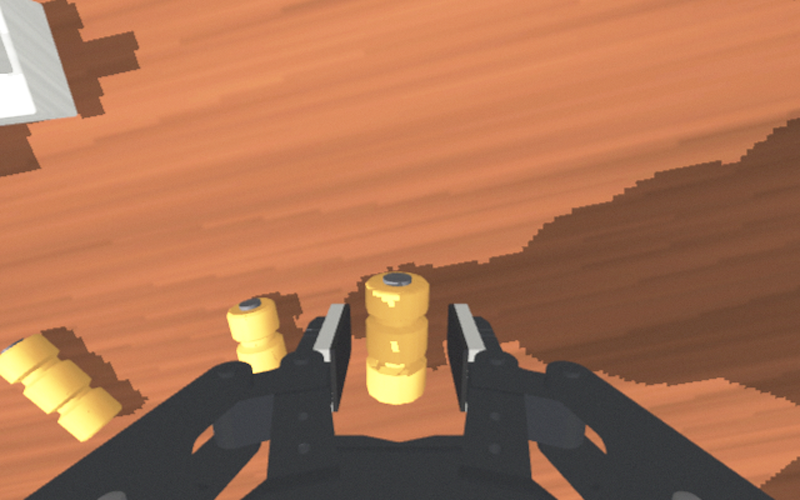

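Emit:
{"op": "play_rows", "data": {
  "deltas": [
    {"hand": 0.45, "tx": 0, "ty": 0, "tz": -1.5, "wx": 0, "wy": 0, "wz": 0},
    {"hand": 0, "tx": 0, "ty": 0, "tz": 0, "wx": 0, "wy": 0, "wz": 0},
    {"hand": 0, "tx": 0, "ty": 0, "tz": 0, "wx": 0, "wy": 0, "wz": 0},
    {"hand": 0, "tx": 0, "ty": 0, "tz": 0, "wx": 0, "wy": 0, "wz": 0},
    {"hand": 0, "tx": 0, "ty": 0, "tz": 0, "wx": 0, "wy": 0, "wz": 0},
    {"hand": 0, "tx": 0, "ty": 0, "tz": 15, "wx": 0, "wy": 0, "wz": 0},
    {"hand": 0, "tx": 0, "ty": 0, "tz": 45, "wx": 0, "wy": 0, "wz": 0},
    {"hand": 0, "tx": 0, "ty": 0, "tz": 45, "wx": 0, "wy": 0, "wz": 0},
    {"hand": 0, "tx": 0, "ty": 0, "tz": 0, "wx": 0, "wy": 0, "wz": 0}
  ],
  "force": 40
}}

```text
clock: 36.7
ee_pos: [0.4355, -0.0415, 0.1335]
orientation: [-1.968, 2.444, -0.009]
force: [-0.4, 0.6, -1.3]
opening: 0.266
```

Emit:
{"op": "play_rows", "data": {
  "deltas": [
    {"hand": 0, "tx": 24, "ty": 34, "tz": 0, "wx": 0, "wy": 0, "wz": 0.9},
    {"hand": 0, "tx": 24, "ty": 34, "tz": 0, "wx": 0, "wy": 0, "wz": 0.9},
    {"hand": 0, "tx": 24, "ty": 34, "tz": 0, "wx": 0, "wy": 0, "wz": 0.9},
    {"hand": 0, "tx": 24, "ty": 34, "tz": 0, "wx": 0, "wy": 0, "wz": 0.9},
    {"hand": 0, "tx": 24, "ty": 34, "tz": 0, "wx": 0, "wy": 0, "wz": 0.9},
    {"hand": 0, "tx": 24, "ty": 34, "tz": 0, "wx": 0, "wy": 0, "wz": 0.9},
    {"hand": 0, "tx": 23, "ty": 34, "tz": 0, "wx": 0, "wy": 0, "wz": 0.9},
    {"hand": 0, "tx": 0, "ty": 0, "tz": 0, "wx": 0, "wy": 0, "wz": 0},
    {"hand": 0, "tx": 0, "ty": 0, "tz": 0, "wx": 0, "wy": 0, "wz": 0},
    {"hand": 0, "tx": 0, "ty": 0, "tz": 0, "wx": 0, "wy": 0, "wz": 0}
  ]
}}

```text
clock: 37.7
ee_pos: [0.599, 0.1962, 0.1284]
orientation: [2.1, -2.333, -0.001]
force: [-0.8, -0.8, -0.8]
opening: 0.264
```

```bash
python3 - <<'E'
from h import *
from scipy.spatial.transform import Rotation as Ro
w=cams.get_image("wrist"); crop(w,"pics/w35.png",0,0,640,400,1.25)
s=manip.get_state(); print(s["ee_pos"],s["clock"],s["force"],s["opening"],Ro.from_rotvec(s["orientation"]).as_matrix().round(3)[0])
E
```

```text
[0.59911723 0.19600298 0.12849025] 37.75 [-0.68610549 -0.08302078 -0.71641717] 0.26253304594049975 [-0.105 -0.994 -0.002]
```

View pics/w35.png

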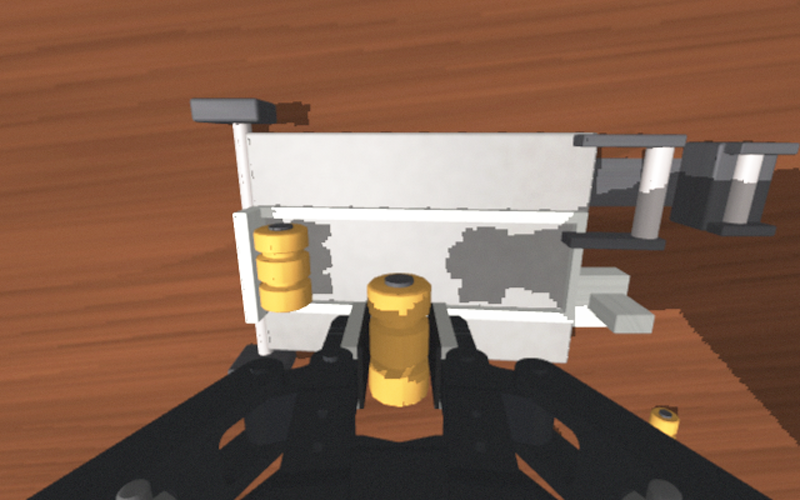

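Emit:
{"op": "play_rows", "data": {
  "deltas": [
    {"hand": 0, "tx": 1, "ty": 0, "tz": -35, "wx": 0, "wy": 0, "wz": 0},
    {"hand": 0, "tx": 0, "ty": 0, "tz": -25, "wx": 0, "wy": 0, "wz": 0},
    {"hand": 0, "tx": 0, "ty": 0, "tz": -12, "wx": 0, "wy": 0, "wz": 0},
    {"hand": 0, "tx": 0, "ty": 0, "tz": -5, "wx": 0, "wy": 0, "wz": 0},
    {"hand": 0, "tx": 0, "ty": 0, "tz": -1.5, "wx": 0, "wy": 0, "wz": 0},
    {"hand": 0, "tx": 0, "ty": 0, "tz": 0, "wx": 0, "wy": 0, "wz": 0},
    {"hand": 0, "tx": 0, "ty": 0, "tz": 0, "wx": 0, "wy": 0, "wz": 0},
    {"hand": 0, "tx": 0, "ty": 0, "tz": 0, "wx": 0, "wy": 0, "wz": 0}
  ]
}}

```text
clock: 38.55
ee_pos: [0.6015, 0.1969, 0.051]
orientation: [2.102, -2.335, 0.001]
force: [0.3, -0.2, -0.8]
opening: 0.261
```

Release, rise, and head back toward the slim valves.

Emit:
{"op": "play_rows", "data": {
  "deltas": [
    {"hand": 0.33, "tx": 0, "ty": 0, "tz": 0, "wx": 0, "wy": 0, "wz": 0},
    {"hand": 0.38, "tx": 0, "ty": 0, "tz": 0, "wx": 0, "wy": 0, "wz": 0},
    {"hand": 0.42, "tx": 0, "ty": 0, "tz": 0, "wx": 0, "wy": 0, "wz": 0},
    {"hand": 0.42, "tx": 0, "ty": 0, "tz": 10, "wx": 0, "wy": 0, "wz": 0},
    {"hand": 0.42, "tx": 0, "ty": 0, "tz": 20, "wx": 0, "wy": 0, "wz": 0},
    {"hand": 0.42, "tx": 0, "ty": 0, "tz": 40, "wx": 0, "wy": 0, "wz": 0},
    {"hand": 0.42, "tx": -15, "ty": -20, "tz": 40, "wx": 0, "wy": 0, "wz": 0},
    {"hand": 0.42, "tx": -30, "ty": -35, "tz": 20, "wx": 0, "wy": 0, "wz": 0},
    {"hand": 0.42, "tx": -30, "ty": -35, "tz": 20, "wx": 0, "wy": 0, "wz": 0},
    {"hand": 0.42, "tx": -30, "ty": -35, "tz": 0, "wx": 0, "wy": 0, "wz": 0},
    {"hand": 0.42, "tx": -30, "ty": -35, "tz": 0, "wx": 0, "wy": 0, "wz": 0},
    {"hand": 0.42, "tx": 0, "ty": 0, "tz": 0, "wx": 0, "wy": 0, "wz": 0}
  ]
}}

```text
clock: 39.75
ee_pos: [0.4623, 0.0346, 0.2007]
orientation: [2.097, -2.335, -0.002]
force: [-0.4, 0.0, -0.1]
opening: 0.423
```

```bash
python3 - <<'E'
from vd import *
from scipy.spatial.transform import Rotation as Ro
w=cams.get_image("wrist"); crop(w,"pics/w36.png",0,0,640,400,1.25)
d=cams.get_image("scene");crop(d,"pics/sc36.png",270,100,440,240,4.5)
s=manip.get_state(); print(s["ee_pos"],s["clock"],Ro.from_rotvec(s["orientation"]).as_matrix().round(3)[0])
valves(d=w,names=("valve_s1_c","valve_mid_c"))
E
```

```text
[0.46626092 0.03663688 0.20095801] 39.85 [-0.107 -0.994  0.   ]
valve_mid_c 0.82 C [0.6099 0.2513] uv [0.6072 0.2488] len 0.0567 wid 0.0315 axis yaw -5.8
```

View pics/w36.png

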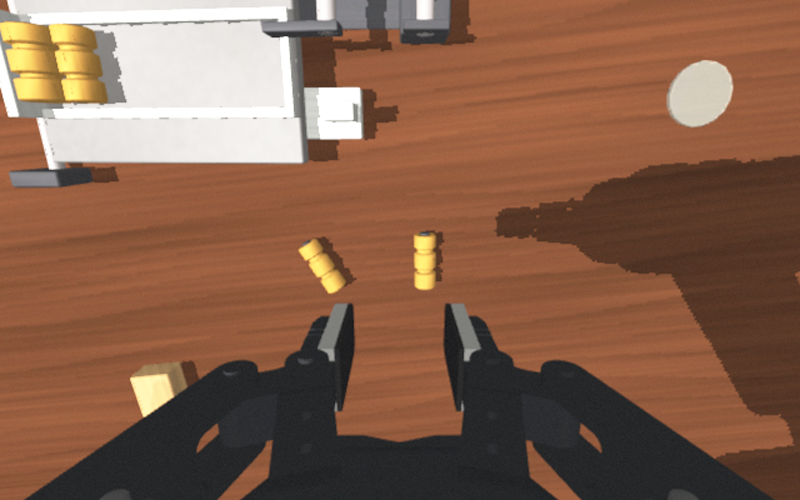

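View pics/sc36.png

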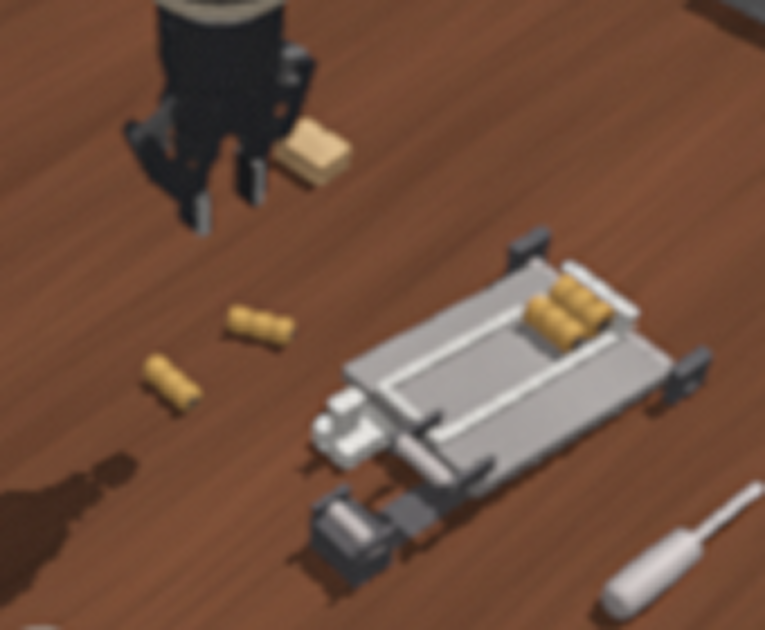

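```bash
python3 - <<'E'
from h import *
w=cams.get_image("wrist")
im=w["pixels"].astype(int); b,g,r=im[...,0],im[...,1],im[...,2]
hsv=cv2.cvtColor(w["pixels"],cv2.COLOR_BGR2HSV)
m=((hsv[...,0]>17)&(hsv[...,0]<32)&(hsv[...,1]>130)&(hsv[...,2]>140)).astype(np.uint8)
m=cv2.morphologyEx(m,cv2.MORPH_CLOSE,np.ones((5,5),np.uint8))
n,l,st,ce=cv2.connectedComponentsWithStats(m)
for i in range(1,n):
    if st[i,4]<150: continue
    ys,xs=np.nonzero(l==i); c,sz,a=cv2.minAreaRect(np.c_[xs,ys].astype(np.float32)); bx=cv2.boxPoints((c,sz,a))
    e=[(bx[0]+bx[1])/2,(bx[2]+bx[3])/2]
    if np.linalg.norm(bx[0]-bx[1])>np.linalg.norm(bx[1]-bx[2]): e=[(bx[1]+bx[2])/2,(bx[3]+bx[0])/2]
    P=px2w(w,e,.009); v=P[0]-P[1]; v=v if v[0]>0 else -v
    print(st[i],np.array(c)*1.25,px2w(w,c,.009)[0].round(4),"len",np.linalg.norm(v).round(4),"yaw",np.degrees(np.arctan2(v[1],v[0])).round(1))
E
```

```text
[   7   24   80   64 3835] [58.125 69.375] [0.6134 0.2736 0.009 ] len 0.0727 yaw 84.0
[335 192  17  44 664] [428.75  266.875] [0.4321 0.0146 0.009 ] len 0.048 yaw -4.7
[243 197  36  42 665] [326.79004669 272.0300293 ] [0.4365 0.1013 0.009 ] len 0.0474 yaw 25.1
```

Emit:
{"op": "play_rows", "data": {
  "deltas": [
    {"hand": 0.4, "tx": -16, "ty": -11, "tz": -30, "wx": 0, "wy": 0, "wz": 1.4},
    {"hand": 0.4, "tx": -16, "ty": -11, "tz": -30, "wx": 0, "wy": 0, "wz": 0},
    {"hand": 0.4, "tx": 0, "ty": 0, "tz": -45, "wx": 0, "wy": 0, "wz": 0},
    {"hand": 0.4, "tx": 0, "ty": 0, "tz": -35, "wx": 0, "wy": 0, "wz": 0},
    {"hand": 0.4, "tx": 0, "ty": 0, "tz": -25, "wx": 0, "wy": 0, "wz": 0},
    {"hand": 0.4, "tx": 0, "ty": 0, "tz": -12, "wx": 0, "wy": 0, "wz": 0},
    {"hand": 0.4, "tx": 0, "ty": 0, "tz": 0, "wx": 0, "wy": 0, "wz": 0},
    {"hand": 0.4, "tx": 0, "ty": 0, "tz": 0, "wx": 0, "wy": 0, "wz": 0}
  ],
  "force": 40
}}

```text
clock: 40.8
ee_pos: [0.4346, 0.0157, 0.0229]
orientation: [2.13, -2.307, -0.001]
force: [1.0, -0.2, 0.3]
opening: 0.405
```

```bash
python3 - <<'E'
from h import *
w=cams.get_image("wrist"); crop(w,"pics/w37.png",0,0,640,400,1.25)
s=manip.get_state(); print(s["ee_pos"],s["clock"],s["force"])
E
```

```text
[0.43490424 0.01564341 0.02337649] 40.85 [0.50093768 0.23071024 0.73018775]
```

View pics/w37.png

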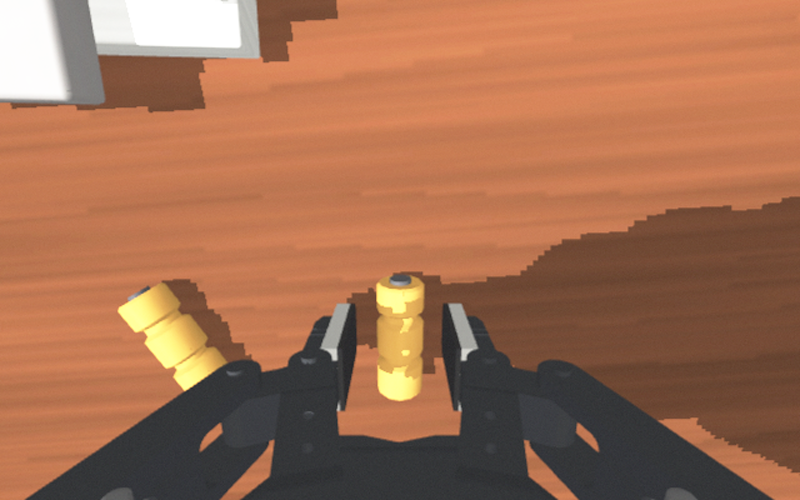

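Emit:
{"op": "play_rows", "data": {
  "deltas": [
    {"hand": 0, "tx": 0, "ty": 0, "tz": -0.5, "wx": 0, "wy": 0, "wz": 0},
    {"hand": 0, "tx": 0, "ty": 0, "tz": 0, "wx": 0, "wy": 0, "wz": 0},
    {"hand": 0, "tx": 0, "ty": 0, "tz": 0, "wx": 0, "wy": 0, "wz": 0},
    {"hand": 0, "tx": 0, "ty": 0, "tz": 0, "wx": 0, "wy": 0, "wz": 0},
    {"hand": 0, "tx": 0, "ty": 0, "tz": 0, "wx": 0, "wy": 0, "wz": 0},
    {"hand": 0, "tx": 0, "ty": 0, "tz": 15, "wx": 0, "wy": 0, "wz": 0},
    {"hand": 0, "tx": 0, "ty": 0, "tz": 45, "wx": 0, "wy": 0, "wz": 0},
    {"hand": 0, "tx": 0, "ty": 0, "tz": 45, "wx": 0, "wy": 0, "wz": 0},
    {"hand": 0, "tx": 0, "ty": 0, "tz": 0, "wx": 0, "wy": 0, "wz": 0}
  ],
  "force": 40
}}

```text
clock: 41.75
ee_pos: [0.437, 0.0152, 0.1325]
orientation: [-2.127, 2.306, -0.009]
force: [-0.1, 0.0, -1.9]
opening: 0.186
```

Emit:
{"op": "play_rows", "data": {
  "deltas": [
    {"hand": 0, "tx": 33, "ty": 32, "tz": 0, "wx": 0, "wy": 0, "wz": -0.3},
    {"hand": 0, "tx": 33, "ty": 32, "tz": 0, "wx": 0, "wy": 0, "wz": -0.3},
    {"hand": 0, "tx": 33, "ty": 32, "tz": 0, "wx": 0, "wy": 0, "wz": -0.3},
    {"hand": 0, "tx": 33, "ty": 31, "tz": 0, "wx": 0, "wy": 0, "wz": -0.3},
    {"hand": 0, "tx": 32, "ty": 31, "tz": 0, "wx": 0, "wy": 0, "wz": -0.2},
    {"hand": 0, "tx": 0, "ty": 0, "tz": 0, "wx": 0, "wy": 0, "wz": 0},
    {"hand": 0, "tx": 0, "ty": 0, "tz": 0, "wx": 0, "wy": 0, "wz": 0},
    {"hand": 0, "tx": 0, "ty": 0, "tz": 0, "wx": 0, "wy": 0, "wz": 0}
  ]
}}

```text
clock: 42.55
ee_pos: [0.5972, 0.1727, 0.1272]
orientation: [2.1, -2.333, -0.001]
force: [-0.4, 0.4, -1.5]
opening: 0.192
```

```bash
python3 - <<'E'
from h import *
from scipy.spatial.transform import Rotation as Ro
w=cams.get_image("wrist"); crop(w,"pics/w38.png",0,0,640,400,1.25)
s=manip.get_state(); print(s["ee_pos"],s["clock"],s["force"],s["opening"],Ro.from_rotvec(s["orientation"]).as_matrix().round(3)[0])
E
```

```text
[0.59726755 0.17251757 0.12734884] 42.6 [-0.11659324  0.00214214 -0.51146642] 0.19122323094429908 [-0.105 -0.994 -0.002]
```

View pics/w38.png

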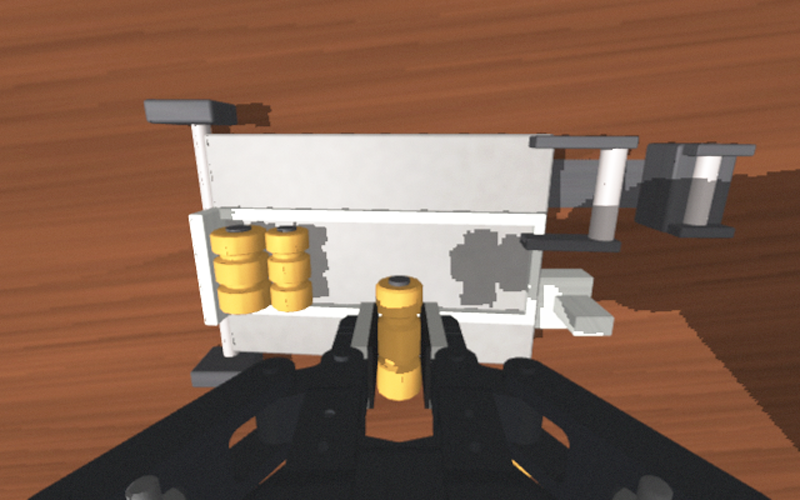

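Emit:
{"op": "play_rows", "data": {
  "deltas": [
    {"hand": 0, "tx": 1, "ty": 0, "tz": -35, "wx": 0, "wy": 0, "wz": 0},
    {"hand": 0, "tx": 0, "ty": 0, "tz": -25, "wx": 0, "wy": 0, "wz": 0},
    {"hand": 0, "tx": 0, "ty": 0, "tz": -12, "wx": 0, "wy": 0, "wz": 0},
    {"hand": 0, "tx": 0, "ty": 0, "tz": -4, "wx": 0, "wy": 0, "wz": 0},
    {"hand": 0, "tx": 0, "ty": 0, "tz": 0, "wx": 0, "wy": 0, "wz": 0},
    {"hand": 0, "tx": 0, "ty": 0, "tz": 0, "wx": 0, "wy": 0, "wz": 0},
    {"hand": 0, "tx": 0, "ty": 0, "tz": 0, "wx": 0, "wy": 0, "wz": 0}
  ]
}}

```text
clock: 43.3
ee_pos: [0.5997, 0.1732, 0.0523]
orientation: [2.101, -2.335, 0.001]
force: [0.6, -0.0, -0.8]
opening: 0.188
```

Emit:
{"op": "play_rows", "data": {
  "deltas": [
    {"hand": 0.25, "tx": 0, "ty": 0, "tz": 0, "wx": 0, "wy": 0, "wz": 0},
    {"hand": 0.3, "tx": 0, "ty": 0, "tz": 0, "wx": 0, "wy": 0, "wz": 0},
    {"hand": 0.34, "tx": 0, "ty": 0, "tz": 0, "wx": 0, "wy": 0, "wz": 0},
    {"hand": 0.34, "tx": 0, "ty": 0, "tz": 10, "wx": 0, "wy": 0, "wz": 0},
    {"hand": 0.34, "tx": 0, "ty": 0, "tz": 20, "wx": 0, "wy": 0, "wz": 0},
    {"hand": 0.4, "tx": 0, "ty": 0, "tz": 40, "wx": 0, "wy": 0, "wz": 0},
    {"hand": 0.4, "tx": -25, "ty": -10, "tz": 40, "wx": 0, "wy": 0, "wz": 6},
    {"hand": 0.4, "tx": -35, "ty": -15, "tz": 20, "wx": 0, "wy": 0, "wz": 8},
    {"hand": 0.4, "tx": -35, "ty": -15, "tz": 20, "wx": 0, "wy": 0, "wz": 8},
    {"hand": 0.4, "tx": -40, "ty": -18, "tz": 0, "wx": 0, "wy": 0, "wz": 8},
    {"hand": 0.4, "tx": 0, "ty": 0, "tz": 0, "wx": 0, "wy": 0, "wz": 0},
    {"hand": 0.4, "tx": 0, "ty": 0, "tz": 0, "wx": 0, "wy": 0, "wz": 0}
  ]
}}

```text
clock: 44.5
ee_pos: [0.4641, 0.1151, 0.2025]
orientation: [2.633, -1.713, 0.002]
force: [1.1, 0.1, -0.9]
opening: 0.401
```

```bash
python3 - <<'E'
from h import *
from scipy.spatial.transform import Rotation as Ro
s=manip.get_state(); R=Ro.from_rotvec(s["orientation"]).as_matrix(); print(s["ee_pos"],s["clock"],np.degrees(np.arctan2(R[1,0],R[0,0])))
w=cams.get_image("wrist"); crop(w,"pics/w39.png",0,0,640,400,1.25)
d=cams.get_image("scene");crop(d,"pics/sc39.png",270,100,440,240,4.5)
hsv=cv2.cvtColor(w["pixels"],cv2.COLOR_BGR2HSV)
m=((hsv[...,0]>17)&(hsv[...,0]<32)&(hsv[...,1]>130)&(hsv[...,2]>140)).astype(np.uint8)
m=cv2.morphologyEx(m,cv2.MORPH_CLOSE,np.ones((5,5),np.uint8))
n,l,st,ce=cv2.connectedComponentsWithStats(m)
for i in range(1,n):
    if st[i,4]<150: continue
    ys,xs=np.nonzero(l==i); c,sz,a=cv2.minAreaRect(np.c_[xs,ys].astype(np.float32)); bx=cv2.boxPoints((c,sz,a))
    e=[(bx[0]+bx[1])/2,(bx[2]+bx[3])/2]
    if np.linalg.norm(bx[0]-bx[1])>np.linalg.norm(bx[1]-bx[2]): e=[(bx[1]+bx[2])/2,(bx[3]+bx[0])/2]
    P=px2w(w,e,.009); v=P[0]-P[1]; v=v if v[0]>0 else -v
    print(st[i],np.array(c)*1.25,px2w(w,c,.009)[0].round(4),"len",np.linalg.norm(v).round(4),"yaw",np.degrees(np.arctan2(v[1],v[0])).round(1))
E
```

```text
[0.46408541 0.11509169 0.20250296] 44.5 -66.08945043629585
[236   0  46  23 456] [323.125  13.75 ] [0.5863 0.2268 0.009 ] len 0.0402 yaw -66.0
[311 189  17  44 652] [398.42773438 263.11580658] [0.4368 0.1015 0.009 ] len 0.0483 yaw 25.6
```

View pics/w39.png

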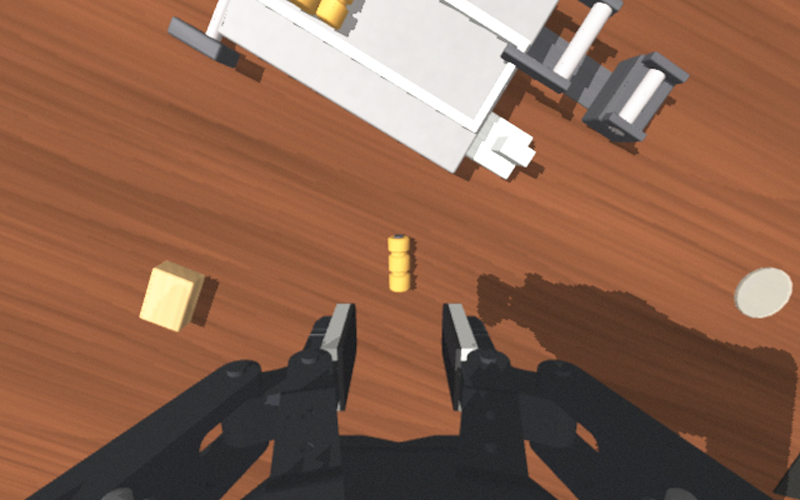

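View pics/sc39.png

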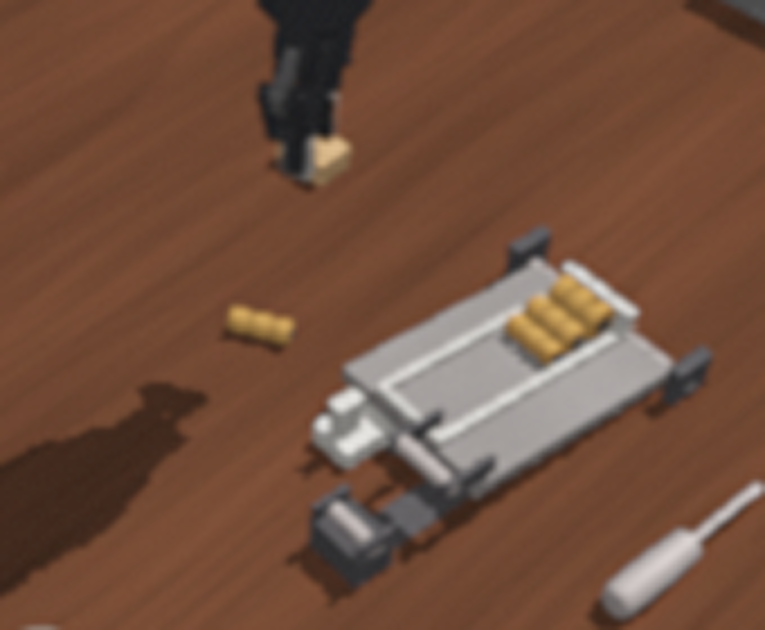

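Emit:
{"op": "play_rows", "data": {
  "deltas": [
    {"hand": 0.4, "tx": -13, "ty": -7, "tz": -30, "wx": 0, "wy": 0, "wz": 1},
    {"hand": 0.4, "tx": -14, "ty": -6, "tz": -30, "wx": 0, "wy": 0, "wz": 0},
    {"hand": 0.4, "tx": 0, "ty": 0, "tz": -45, "wx": 0, "wy": 0, "wz": 0},
    {"hand": 0.4, "tx": 0, "ty": 0, "tz": -35, "wx": 0, "wy": 0, "wz": 0},
    {"hand": 0.4, "tx": 0, "ty": 0, "tz": -25, "wx": 0, "wy": 0, "wz": 0},
    {"hand": 0.4, "tx": 0, "ty": 0, "tz": -13, "wx": 0, "wy": 0, "wz": 0},
    {"hand": 0.4, "tx": 0, "ty": 0, "tz": 0, "wx": 0, "wy": 0, "wz": 0},
    {"hand": 0.4, "tx": 0, "ty": 0, "tz": 0, "wx": 0, "wy": 0, "wz": 0}
  ],
  "force": 40
}}

```text
clock: 45.4
ee_pos: [0.4378, 0.1025, 0.0233]
orientation: [2.648, -1.688, -0.0]
force: [0.2, 0.2, 0.8]
opening: 0.397
```

```bash
python3 - <<'E'
from h import *
w=cams.get_image("wrist"); crop(w,"pics/w40.png",0,0,640,400,1.25)
s=manip.get_state(); print(s["ee_pos"],s["clock"],s["force"])
E
```

```text
[0.43803061 0.10248892 0.02380456] 45.45 [ 0.38530304  0.29274469 -0.29641721]
```

View pics/w40.png

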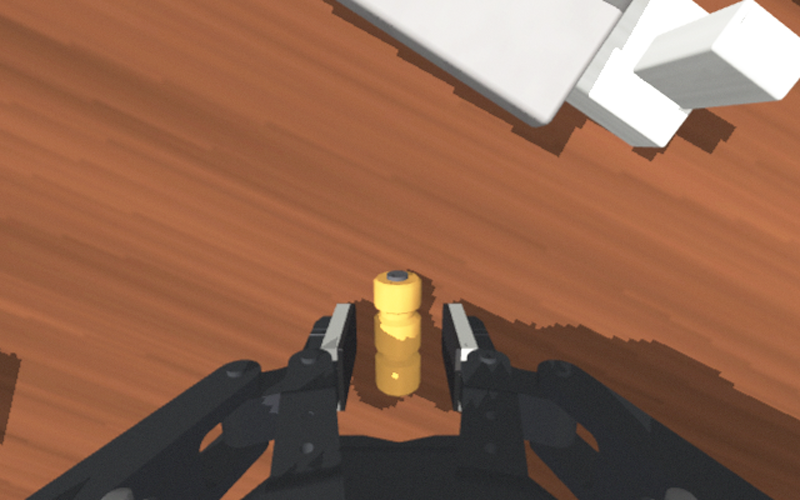

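Emit:
{"op": "play_rows", "data": {
  "deltas": [
    {"hand": 0, "tx": 0, "ty": 0, "tz": -0.5, "wx": 0, "wy": 0, "wz": 0},
    {"hand": 0, "tx": 0, "ty": 0, "tz": 0, "wx": 0, "wy": 0, "wz": 0},
    {"hand": 0, "tx": 0, "ty": 0, "tz": 0, "wx": 0, "wy": 0, "wz": 0},
    {"hand": 0, "tx": 0, "ty": 0, "tz": 0, "wx": 0, "wy": 0, "wz": 0},
    {"hand": 0, "tx": 0, "ty": 0, "tz": 0, "wx": 0, "wy": 0, "wz": 0},
    {"hand": 0, "tx": 0, "ty": 0, "tz": 15, "wx": 0, "wy": 0, "wz": 0},
    {"hand": 0, "tx": 0, "ty": 0, "tz": 45, "wx": 0, "wy": 0, "wz": 0},
    {"hand": 0, "tx": 0, "ty": 0, "tz": 45, "wx": 0, "wy": 0, "wz": 0},
    {"hand": 0, "tx": 0, "ty": 0, "tz": 0, "wx": 0, "wy": 0, "wz": 0}
  ],
  "force": 40
}}

```text
clock: 46.35
ee_pos: [0.4399, 0.1027, 0.1329]
orientation: [-2.646, 1.686, -0.01]
force: [-0.2, 0.8, -1.3]
opening: 0.19
```

Emit:
{"op": "play_rows", "data": {
  "deltas": [
    {"hand": 0, "tx": 32, "ty": 10, "tz": 0, "wx": 0, "wy": 0, "wz": -6.3},
    {"hand": 0, "tx": 32, "ty": 10, "tz": 0, "wx": 0, "wy": 0, "wz": -6.3},
    {"hand": 0, "tx": 32, "ty": 10, "tz": 0, "wx": 0, "wy": 0, "wz": -6.3},
    {"hand": 0, "tx": 31, "ty": 10, "tz": 0, "wx": 0, "wy": 0, "wz": -6.3},
    {"hand": 0, "tx": 31, "ty": 11, "tz": 0, "wx": 0, "wy": 0, "wz": -6.1},
    {"hand": 0, "tx": 0, "ty": 0, "tz": 0, "wx": 0, "wy": 0, "wz": 0},
    {"hand": 0, "tx": 0, "ty": 0, "tz": 0, "wx": 0, "wy": 0, "wz": 0},
    {"hand": 0, "tx": 0, "ty": 0, "tz": 0, "wx": 0, "wy": 0, "wz": 0}
  ]
}}

```text
clock: 47.15
ee_pos: [0.5942, 0.153, 0.1277]
orientation: [2.095, -2.338, -0.001]
force: [0.4, 0.6, -0.8]
opening: 0.185
```

```bash
python3 - <<'E'
from h import *
from scipy.spatial.transform import Rotation as Ro
w=cams.get_image("wrist"); crop(w,"pics/w41.png",0,0,640,400,1.25)
s=manip.get_state(); R=Ro.from_rotvec(s["orientation"]).as_matrix(); print(s["ee_pos"],s["clock"],s["opening"],np.degrees(np.arctan2(R[1,0],R[0,0])),R[2])
E
```

```text
[0.59419428 0.15296272 0.12784131] 47.2 0.19124435722242705 -96.27396885264473 [ 0.00137002  0.00203466 -0.99999699]
```

View pics/w41.png

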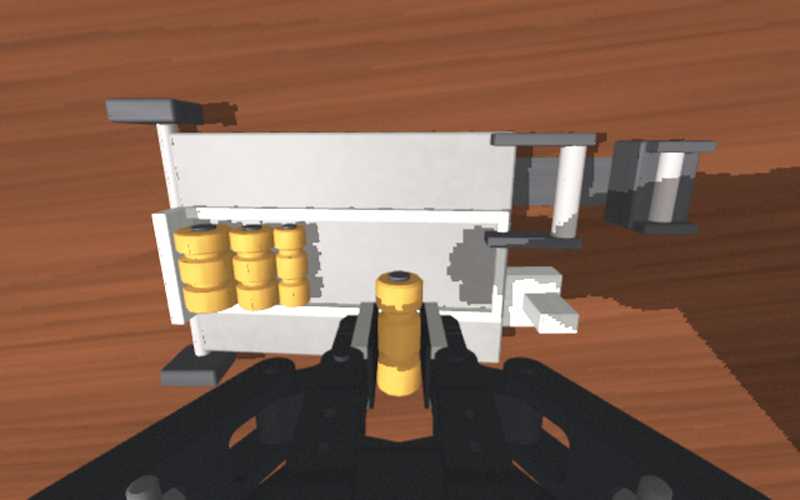

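Emit:
{"op": "play_rows", "data": {
  "deltas": [
    {"hand": 0, "tx": 1, "ty": 0, "tz": -35, "wx": 0, "wy": 0, "wz": 0},
    {"hand": 0, "tx": 0, "ty": 0, "tz": -25, "wx": 0, "wy": 0, "wz": 0},
    {"hand": 0, "tx": 0, "ty": 0, "tz": -10, "wx": 0, "wy": 0, "wz": 0},
    {"hand": 0, "tx": 0, "ty": 0, "tz": -4, "wx": 0, "wy": 0, "wz": 0},
    {"hand": 0, "tx": 0, "ty": 0, "tz": 0, "wx": 0, "wy": 0, "wz": 0},
    {"hand": 0, "tx": 0, "ty": 0, "tz": 0, "wx": 0, "wy": 0, "wz": 0},
    {"hand": 0, "tx": 0, "ty": 0, "tz": 0, "wx": 0, "wy": 0, "wz": 0}
  ]
}}

```text
clock: 47.9
ee_pos: [0.5968, 0.1534, 0.0549]
orientation: [2.096, -2.34, 0.001]
force: [0.3, 0.3, -0.8]
opening: 0.19
```

Emit:
{"op": "play_rows", "data": {
  "deltas": [
    {"hand": 0.25, "tx": 0, "ty": 0, "tz": 0, "wx": 0, "wy": 0, "wz": 0},
    {"hand": 0.3, "tx": 0, "ty": 0, "tz": 0, "wx": 0, "wy": 0, "wz": 0},
    {"hand": 0.34, "tx": 0, "ty": 0, "tz": 0, "wx": 0, "wy": 0, "wz": 0},
    {"hand": 0.34, "tx": 0, "ty": 0, "tz": 10, "wx": 0, "wy": 0, "wz": 0},
    {"hand": 0.34, "tx": 0, "ty": 0, "tz": 20, "wx": 0, "wy": 0, "wz": 0},
    {"hand": 0.4, "tx": 0, "ty": 0, "tz": 40, "wx": 0, "wy": 0, "wz": 0},
    {"hand": 0.4, "tx": -10, "ty": 0, "tz": 40, "wx": 0, "wy": 0, "wz": 0},
    {"hand": 0.4, "tx": -30, "ty": 0, "tz": 30, "wx": 0, "wy": 0, "wz": 0},
    {"hand": 0.4, "tx": -30, "ty": 0, "tz": 30, "wx": 0, "wy": 0, "wz": 0},
    {"hand": 0.4, "tx": -30, "ty": 0, "tz": 0, "wx": 0, "wy": 0, "wz": 0},
    {"hand": 0.4, "tx": 0, "ty": 0, "tz": 0, "wx": 0, "wy": 0, "wz": 0},
    {"hand": 0.4, "tx": 0, "ty": 0, "tz": 0, "wx": 0, "wy": 0, "wz": 0}
  ]
}}

```text
clock: 49.1
ee_pos: [0.4962, 0.1534, 0.2249]
orientation: [2.096, -2.34, 0.001]
force: [0.5, 0.1, 0.9]
opening: 0.401
```

```bash
python3 - <<'E'
from h import *
from bar import *
w=cams.get_image("wrist"); crop(w,"pics/w42.png",0,0,640,400,1.25);np.savez("w42.npz",**w)
d=cams.get_image("scene");crop(d,"pics/sc42.png",150,100,450,320,2.5)
t=cams.get_image("top"); crop(t,"pics/top42.png",140,90,480,300,2.3);np.savez("top42.npz",**t)
s=manip.get_state(); print(s["ee_pos"],s["clock"])
E
```

```text
[0.49702871 0.15329398 0.22394604] 49.25
```

View pics/w42.png

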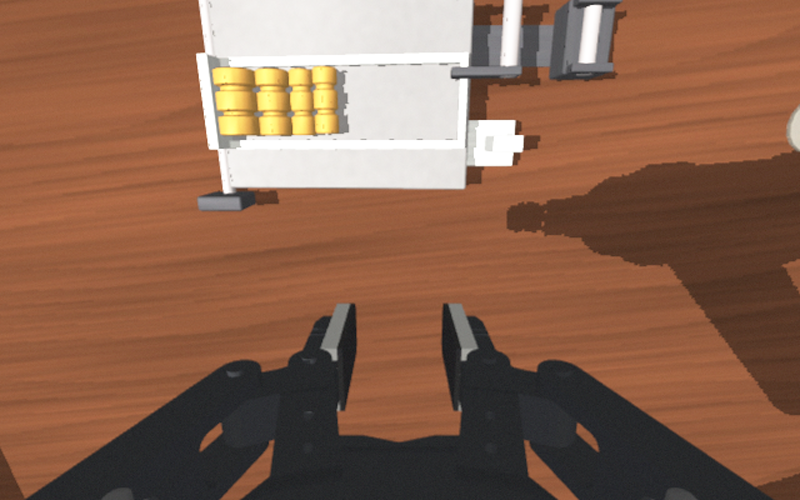

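View pics/sc42.png

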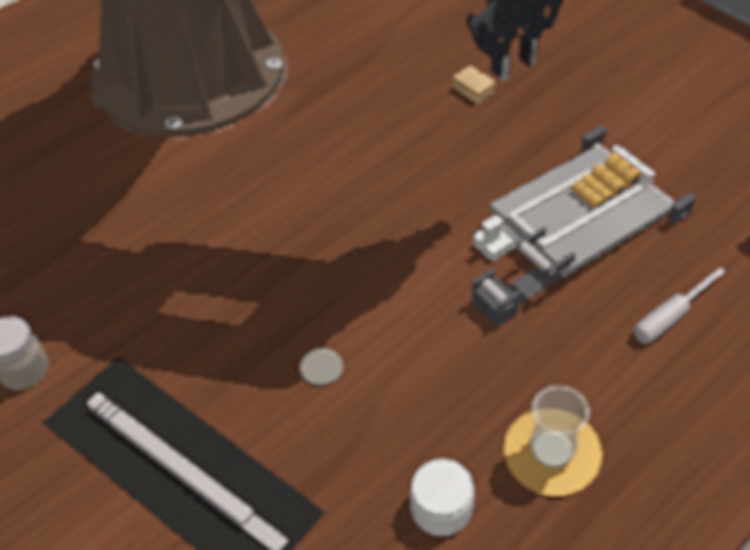

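View pics/top42.png

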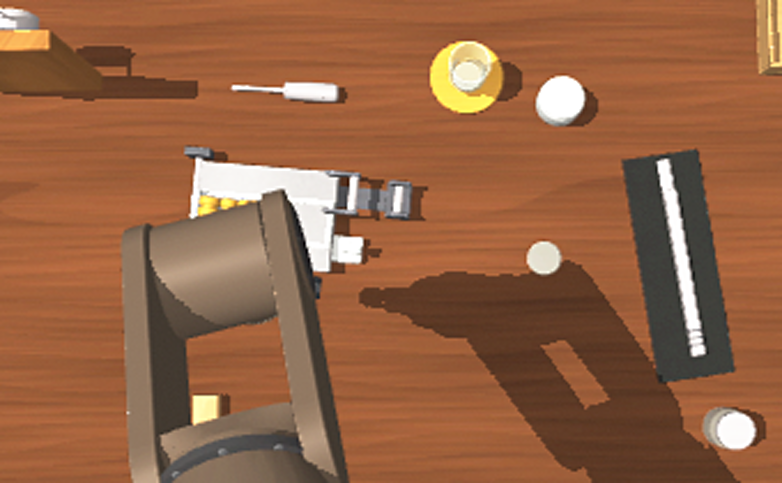

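```bash
python3 - <<'E'
from h import *; from bar import *
w=np.load("w42.npz"); t=np.load("top42.npz")
def S(x,y,z):
    p=px2w(w,[(x+.5)/1.25-.5,(y+.5)/1.25-.5],z)[0]; q=(p[:2]-O); return np.round([q@ex*1000,q@ey*1000],1)
print("shim rear",S(515,121,.018),S(515,166,.018),"bed end",S(470,160,.0357))
for n,x,z in(("big",234,.037),("mid",272,.036),("s",301,.036),("s2",325,.037)): print(n,S(x,101,z))
a,b=[px2w(t,[140+(x+.5)/2.3-.5,90+(y+.5)/2.3-.5],.015)[0] for x,y in((663,161),(699,354))]; d=(a-b)/np.linalg.norm(a-b); print("bar",a,b,np.linalg.norm(a-b),b+.127*d)
E
```

```text
shim rear [-139.9   14.1] [-142.7   49.3] bed end [-102.2   43.4]
big [75.7 -0.2]
mid [47.7 -0.2]
s [26.  -0.1]
s2 [8.  0.1]
bar [ 0.67533322 -0.37721373  0.015     ] [ 0.40290845 -0.41955594  0.015     ] 0.2756956949967989 [ 0.52840169 -0.40005088  0.015     ]
```

```bash
python3 - <<'E'
from workcell import ticket
print(ticket.close_job())
E
```

```text
the job is handed in; nothing more can be done
None
```

The job is done and handed in after about 49 s of robot time; no verdict was reported.

**What I did**
- I levered the magazine up with the pry bar over the fulcrum, with the handle end pressed to the bench, and slid the shim about 40 mm under the raised end.
- I let the magazine down on the shim, drew the bar out and laid it back on the mat.
- Four valves were on the bench, two of them slim. I loaded the fattest first, then the middle one, then the two slim ones.

**Last checks, from the final pictures**
- **Valves:** the four lie in a line at the gate in the right order. Their centres are about 28, 22 and 18 mm apart, and all are within 1 mm of mid-chute.
- **Shim:** its rear edge is about 40 mm outside the bed, which puts the nose about 40 mm under, where I placed it. The bed is still raised.
- **Bar:** it lies flat on the mat, with its balance point about 5 mm from the mat's middle.
- **Bystanders and gripper:** no bystander looks out of place. The gripper is empty and clear of everything.

**Disagreements and limits**
- The top camera put the fulcrum about 6 mm from where the wrist camera did. I used the wrist camera's value, and everything fitted.
- The exact tilt and the shim's contact force could not be read directly. I judged both from the pictures.

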